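# Load the sanitising box, seat its lid on the switch and snap the four clips

## Task

Get the cork blocks ready for sanitising: put every cork block that is on the ledge into the open box, then lay the lid on it so that it sits flush and its tongue holds down the switch lever, and then flip all four side clips of the lid fully down. Leave the other things on the ledge where they are.

Things in the scene. Friction and masses are not known exactly. Their poses are not given: they have to be found in the camera images.
- box: The open sanitising box, fixed, heavy; white plastic, outside 160 (its x) x 200 (its y) x 70 mm high, walls 5, so the opening is 150 x 190; inner floor 14 mm above its underside. Origin: centre of its underside, z up. Its +x long side (the one away from the robot) carries a grey switch housing near the +y corner.
- switch_lever (a joint): Lid switch lever: steel strip 40 x 16 x 4 mm with a small white roller at its end, hinged outside the box's +x wall at (88, 75, 60) mm in the box frame. 0 = free, slanting up and outward 0.7 rad above level, its end 86 mm high; grows as pressed down, 0.7 = level (stop); spring, 1 N. The seated lid's tongue holds it at 0.35 to 0.4; the switch is made above 0.28.
- lid: Loose bamboo lid, about 0.4 kg, lying right way up on the ledge. Origin: centre of the underside of its plug, z up. Bottom to top: plug 136 x 176 x 4 mm, then 142 x 182 x 4 mm, which enter the opening; plate 168 (x) x 208 (y) x 10 mm (8 to 18 above the origin) that rests on the rim; bar handle. One hinged clip mid-way on each side. Seated: origin 62 mm above the box's origin, axes along the box's.
- lid_handle (a point): Point in the lid's bar handle, 45 mm above the lid's origin. The bar is 80 mm long along the lid's y, 18 mm wide along x, upright sides, from 18 to 58 mm above the origin.
- lid_tongue (a point): Lower outer edge, mid-width, of the lid's tongue: (112, 75, 8) mm in the lid frame. The tongue is 40 mm wide (y), as thick as the plate, sticks out 28 mm from the plate's +x edge and belongs over the switch lever.
- cork1: Rectangular cork block 80 (x) x 32 (y) x 40 mm high (z), 40 g; some starts have fewer than four. Origin: centre of its 80 x 32 underside.
- cork2: Rectangular cork block 80 (x) x 32 (y) x 40 mm high (z), 40 g; some starts have fewer than four. Origin: centre of its 80 x 32 underside.
- cork3: Rectangular cork block 80 (x) x 32 (y) x 40 mm high (z), 40 g; some starts have fewer than four. Origin: centre of its 80 x 32 underside.
- cork4: Rectangular cork block 80 (x) x 32 (y) x 40 mm high (z), 40 g; some starts have fewer than four. Origin: centre of its 80 x 32 underside.
- clip_far (a joint): Steel clip flap on the lid's +x (long) side, hinge at (89, 0, 13) mm in the lid frame, hinge line along that side. Flap 50 mm wide, 5 thick, 38 long from the hinge, with an 8 mm round bar along its free end. 0 = sticking out and 30 degrees up; 0.52 = level; 2.09 = straight down at the box side (stop). Starts at 0 to 0.5; a stiff hinge keeps it where left (1 N at its end moves it).
- clip_far_end (a point): Centre of the round bar at the free end of that clip (far).
- clip_near (a joint): Steel clip flap on the lid's -x (long) side, hinge at (-89, 0, 13) mm in the lid frame, hinge line along that side. Flap 50 mm wide, 5 thick, 38 long from the hinge, with an 8 mm round bar along its free end. 0 = sticking out and 30 degrees up; 0.52 = level; 2.09 = straight down at the box side (stop). Starts at 0 to 0.5; a stiff hinge keeps it where left (1 N at its end moves it).
- clip_near_end (a point): Centre of the round bar at the free end of that clip (near).
- clip_left (a joint): Steel clip flap on the lid's +y (short) side, hinge at (0, 109, 13) mm in the lid frame, hinge line along that side. Flap 50 mm wide, 5 thick, 38 long from the hinge, with an 8 mm round bar along its free end. 0 = sticking out and 30 degrees up; 0.52 = level; 2.09 = straight down at the box side (stop). Starts at 0 to 0.5; a stiff hinge keeps it where left (1 N at its end moves it).
- clip_left_end (a point): Centre of the round bar at the free end of that clip (left).
- clip_right (a joint): Steel clip flap on the lid's -y (short) side, hinge at (0, -109, 13) mm in the lid frame, hinge line along that side. Flap 50 mm wide, 5 thick, 38 long from the hinge, with an 8 mm round bar along its free end. 0 = sticking out and 30 degrees up; 0.52 = level; 2.09 = straight down at the box side (stop). Starts at 0 to 0.5; a stiff hinge keeps it where left (1 N at its end moves it).
- clip_right_end (a point): Centre of the round bar at the free end of that clip (right).
- jar: Glass jar with a wooden lid, 72 mm across, 120 high. Bystander, loose, not to be disturbed. Origin: centre of its underside.
- basket: Round wicker basket, about 150 mm across, 65 high. Bystander, loose, not to be disturbed. Origin: centre of its underside.
- bowl: Terracotta bowl, 90 mm across, 45 high. Bystander, loose, not to be disturbed. Origin: centre of its underside.
- coaster: Dark wooden round coaster, 84 mm across, 10 thick. Bystander, loose, not to be disturbed. Origin: centre of its underside.
- stone: Smooth stone, 72 mm across, 28 high. Bystander, loose, not to be disturbed. Origin: centre of its underside.
- cup: Bamboo cup, 68 mm across, 75 high. Bystander, loose, not to be disturbed. Origin: centre of its underside.
- ball_center (a point): Centre of the steel massage ball, 56 mm across, that lies in the basket. Bystander.
Things that resemble listed ones, but are neither listed nor needed, are in the scene too. What is shaped like the cork2 but pink is not meant. Leave any red look-alike of the cork3 alone.

How it is judged:
By the outcome, as a careful person would: the job done as asked, in the order asked, and still so for the second after the job is handed in, with the robot touching nothing.
Of cork1, cork2, cork3, cork4 only 2 to 4 are there at a start; the rules pass over those that are not, and their reading is None.
At some moment in a run one of cork1, cork2, cork3, cork4 may be knocked a few centimetres aside while the robot is not near it.
Once in a run the grip may slacken for a moment while it holds something.
It also fails if it takes over 210 s, if anything falls off the work surface, if the arm or the gripper's body presses on something with over 40 N, if the wrist force passes 120 N, or if a joint passes its speed limit or range.

## Robot

A 7-joint arm with a two-finger parallel gripper is mounted at the origin on the work surface. World frame = base frame: x ahead of the robot, y to its left, z up, the work surface at z = 0. Lengths are in mm, angles in rad, forces in N, time in s.
With the tool pointing down it reaches from about 425 to 950 mm from the base axis. Payload 4.7 kg.
Tool frame: the origin (TCP) lies midway between the tips of the shut fingers; the grasp point (between the pads) lies 19 mm behind it; z points along the fingers, y is the direction in which the jaws open and shut (so a half turn about z gives the same grasp; the last joint's range is limited). The gripper opens to 85 mm and grips with 20 to 120 N. Pads are 22 mm wide; open, the fingers measure 114 mm over their backs; the gripper's body (76 mm by 85 mm) begins 54 mm behind the grasp point. The pads swing forward as they close: fully open they stand 13 mm farther back than shut.
Start: joints at [-0.029, 0.469, -0.049, 1.532, 0.024, 1.141, -0.082], TCP at [675.017, 0.046, 231.335] pointing down, gripper open.
Joint ranges: [-2.59, 2.59], [-0.33, 1.99], [-1.39, 1.29], [0.1, 2.45], [-1.04, 4.18], [0.21, 1.99], [-2.66, 2.66]. Speed limits (rad/s): [2.57, 2.57, 3.14, 3.14, 3.14, 3.14, 3.14].

## Interface

Orientations are given as a unit quaternion [x, y, z, w].
In Python, from rig import * gives the robot as it stands.
- The arm moves only by the shell command python3 -m creep 'ROWS' [OPENING]. ROWS is JSON, a list of rows, each an object of numbers: "dx", "dy", "dz": the shift along the tool's x, y, z in cm; "spin": the turn about the tool's z in rad. In form: [{"dx": .., "dy": .., "dz": .., "spin": ..}, ...]. A call has 1 to 20 rows; each row shifts and turns the pose as measured when the row begins, along the tool's axes as they then stand; what a row does not reach is not made up. A row lasts 1/8 s, in which the tool goes at most 62.5 mm and 10.7 degrees, less where a joint would pass 70% of its speed; a pose out of reach is approached as far as the arm can. A call is refused whole if a number of a shift passes 6.25 or a number of a turn 0.188, either way. A call with a gripper value outside its range is refused whole. OPENING is the opening, from 0 (shut) to 1 (fully open), set as the call begins (- or left out, the last holds). The fingers move at their own pace and stop on an object; the grip force is fixed at half the most. Time passes only in rows, so rows that do not move let the fingers close. It gives the time, the measured TCP pose, the force and the opening at its end, in the units of the state.
- get_state(): the state, without advancing time (a new reading comes with each control period).
- grab_frame(name): name is "scene" or "side" or "wrist"; returns (picture, depth): 480x640x3 uint8, red, green, blue; 480x640 float32, mm along the optical axis (not along the pixel's ray), 0 where there is no reading.
- calibration(name): a dict with "camera_matrix" (3x3 intrinsics, pixels), "D" ([k1, k2, p1, p2, k3] as OpenCV has them; the pictures are not rectified), "R" (3x3) and "t" (3): a world point X has camera coordinates R X + t. Camera axes: x right, y down, z forward; pixel columns grow to the right and rows downward; lengths in mm; the calibration is good to about 2 mm. A picture is of the moment at which its call begins: read the wrist's pose just before it. calibration takes no time and is no camera call; for the wrist camera it gives the pose at the moment of the call.
- close_job(): hands the job in, once; it reports no verdict.
Trained networks look in the newest picture that a camera, given by its name, has taken for a name from the list of things; names that differ only in an ending like _2 or _b are one class to them, and where a whole thing is asked for, a point or a joint stands for the part that bears it (a point fixed in the world has none). Each returns a list of dicts, best first, with "p" (0 to 1); they miss things now and then, are a little off and sometimes report something else, mostly with a low value. They report only what shows in the picture. A call takes as long as a camera call. They do not tell look-alikes from the thing itself.
- search_frame(label, camera): "xy" ([column, row] in pixels, amid what is visible of it).
- outline_of(label, camera): "pixels" (480x640 bool, what is visible of it) and "xy" ([column, row] in pixels, amid what is visible of it).
- tip_of(label, camera): "xy" ([column, row] in pixels: a listed point, or the origin of a listed thing).
The state is a dict: "time": time; "joint_positions": joint angles; "dq": joint speeds; "tau": joint torques, N m; "tcp_pos": TCP position; "eef_rot": TCP orientation; "wrist_force": force on the tool from outside, world axes, zero at the start; "torque": the same for the moment, N m; "grip_width": opening from 0.0 (shut) to 1.0 (fully open).
Only numpy, scipy, OpenCV 4.12 (cv2) and the standard library are available. Lean on these libraries where they do the work, as an engineer would, in place of code of your own. Each camera call takes 0.05 s, during which the arm holds its last target.

## Working session

There is one attempt and no reset: what is moved stays moved. The work goes in short steps, Python scripts to look and compute and a shell command to move; the robot and the scene stay as the last step left them, time stands still between calls to the robot, and variables do not carry over. Pictures are saved under pics/ and viewed, and the job is handed in when it is done.

```bash
ls; mkdir -p pics
python3 - <<'E'
from rig import *
import cv2
print(get_state())
for n in ["scene","side","wrist"]:
    im,d=grab_frame(n); cv2.imwrite(f"pics/{n}0.png",im[:,:,::-1]); c=calibration(n); print(n,c)
E
```

```text
pics
{'time': 0.0, 'joint_positions': array([-0.02888435,  0.46946343, -0.04861151,  1.53373594,  0.02407081,
        1.14098049, -0.08227891]), 'dq': array([-0.00100487,  0.0004284 , -0.00054482, -0.00033125, -0.00043458,
        0.00051348, -0.00112046]), 'tau': array([ 1.18357209e-03, -5.10321057e+01, -4.63755790e-02, -2.37716943e+01,
        1.05899444e-02,  7.35067850e-03,  1.56414734e-05]), 'tcp_pos': array([6.74398095e+02, 1.74595512e-02, 2.30228848e+02]), 'eef_rot': array([ 7.07092081e-01,  7.07120772e-01, -7.22269326e-04, -6.93748305e-04]), 'wrist_force': array([ 0.47340877, -0.68825355, -0.56692341]), 'torque': array([ 0.02844819,  0.00800967, -0.02146297]), 'grip_width': 0.9997821412713622}
scene {'camera_matrix': array([[575.83881646,   0.        , 322.9714102 ],
       [  0.        , 575.83881646, 252.06169338],
       [  0.        ,   0.        ,   1.        ]]), 'D': array([-0.10384563,  0.        ,  0.        ,  0.        ,  0.        ]), 'R': array([[ 0.06914848,  0.99748267,  0.01571035],
       [ 0.62384729, -0.03094726, -0.7809333 ],
       [-0.77848124,  0.063801
[... 346 characters left out ...]
([[-0.74839307, -0.66295355, -0.0200101 ],
       [-0.39823663,  0.47327697, -0.78575855],
       [ 0.53039174, -0.5800875 , -0.61820959]]), 't': array([414.56703969, 255.73130901, 914.8640301 ])}
wrist {'camera_matrix': array([[405.86088076,   0.        , 325.46315702],
       [  0.        , 405.86088076, 240.95526082],
       [  0.        ,   0.        ,   1.        ]]), 'D': array([-0.01382918,  0.        ,  0.        ,  0.        ,  0.        ]), 'R': array([[ 9.99994021e-01, -1.63439119e-03, -3.04730419e-03],
       [-7.85442677e-04, -9.65573960e-01,  2.60127491e-01],
       [-3.36754766e-03, -2.60123543e-01, -9.65569470e-01]]), 't': array([-672.90272987,  -33.94213922,  380.26294444])}
```

View pics/scene0.png

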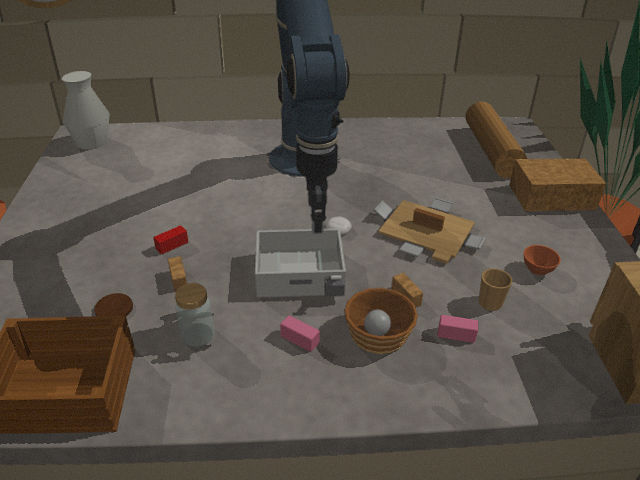

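View pics/side0.png

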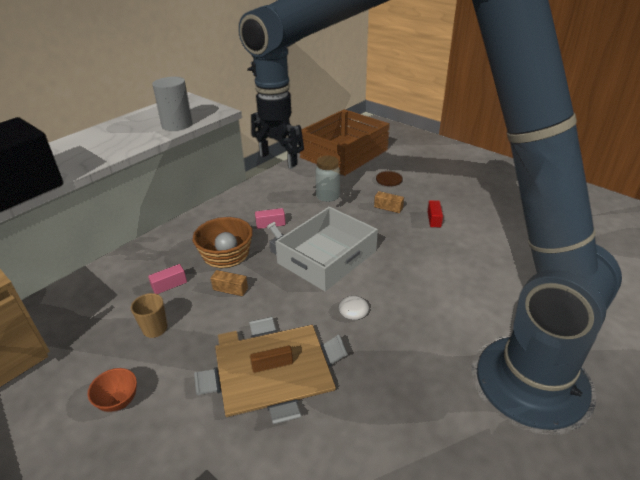

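View pics/wrist0.png

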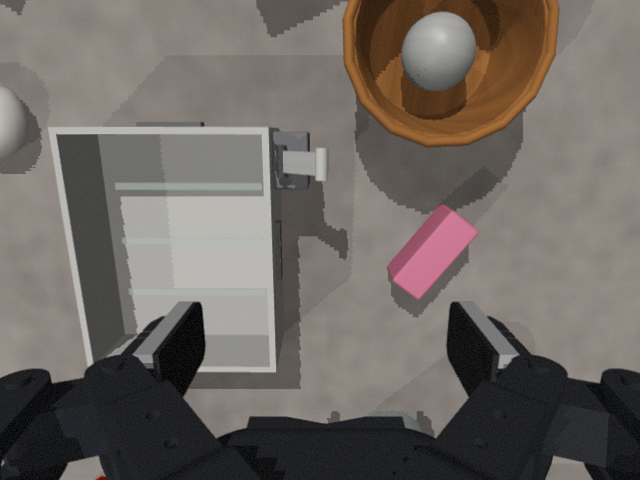

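```bash
cat > h.py <<'E'
from rig import *
import numpy as np, cv2
def cloud(name, im=None, d=None):
    c=calibration(name)
    if d is None: im,d=grab_frame(name)
    v,u=np.mgrid[0:480,0:640]
    p=cv2.undistortPoints(np.stack([u,v],-1).reshape(-1,1,2).astype(np.float64),c["camera_matrix"],c["D"]).reshape(480,640,2)
    X=np.dstack([p*d[...,None],d])
    W=(X-c["t"])@c["R"]   # R^T (X-t)
    W[d<=0]=np.nan
    return im,W,c
def proj(c,X):
    X=np.atleast_2d(X).astype(float)
    r,_=cv2.Rodrigues(c["R"]); return cv2.projectPoints(X,r,c["t"],c["camera_matrix"],c["D"])[0].reshape(-1,2)
def topdown(Ws,ims,x0=300,x1=1100,y0=-500,y1=500,res=2,zmax=200):
    # rows: x decreasing downward (far up), cols: y: left = +y
    H=int((x1-x0)/res);Wd=int((y1-y0)/res)
    Z=np.full((H,Wd),-1e9);C=np.zeros((H,Wd,3),np.uint8)
    for W,im in zip(Ws,ims):
        m=np.isfinite(W[...,2])&(W[...,2]<zmax)&(W[...,2]>-30)
        P=W[m];col=im[m]
        r=((x1-P[:,0])/res).astype(int);c=((y1-P[:,1])/res).astype(int)
        ok=(r>=0)&(r<H)&(c>=0)&(c<Wd)
        P,col,r,c=P[ok],col[ok],r[ok],c[ok]
        o=np.argsort(P[:,2]);r,c,P,col=r[o],c[o],P[o],col[o]
        up=P[:,2]>Z[r,c]
        r,c,P,col=r[up],c[up],P[up],col[up]
        Z[r,c]=P[:,2];C[r,c]=col
    return Z,C
def save(n,im): cv2.imwrite(f"pics/{n}.png",np.ascontiguousarray(im[:,:,::-1]))
E
python3 - <<'E'
from h import *
A=cloud("scene");B=cloud("side")
Z,C=topdown([A[1],B[1]],[A[0],B[0]],x0=300,x1=1100,y0=-500,y1=500,res=1.5)
save("top0",C[:, :]); print(C.shape)
np.savez("c0.npz",A=A[1],B=B[1],ai=A[0],bi=B[0])
for cam in ["scene","side"]:
  for l in ["cork1","lid","box","jar","basket","bowl","coaster","stone","cup"]:
    r=outline_of(l,cam)
    W=(A if cam=="scene" else B)[1]
    for q in r[:6]:
        m=cv2.erode(q["pixels"].astype(np.uint8),np.ones((3,3)))>0
        P=W[m];P=P[np.isfinite(P[:,2])]
        print(cam,l,round(q["p"],2),np.round(q["xy"]),m.sum(),np.round(np.median(P,0)) if len(P) else None,np.round(P.min(0)) if len(P) else None,np.round(P.max(0)) if len(P) else None, np.median((A if cam=="scene" else B)[0][m],0) if m.sum() else None)
E
```

```text
(533, 666, 3)
scene cork1 0.91 [179. 273.] 278 [ 586. -311.   39.] [ 533. -331.   13.] [ 610. -293.   45.] [129.  97.  59.]
scene cork1 0.89 [410. 287.] 401 [660. 207.  38.] [617. 182.   9.] [694. 235.  45.] [122.  91.  55.]
scene cork1 0.89 [301. 334.] 736 [779. -37.  37.] [741. -74.   3.] [806.  -1.  44.] [129.   73.   88.5]
scene cork1 0.79 [171. 240.] 510 [ 446. -347.   30.] [ 405. -384.    2.] [ 470. -311.   43.] [102.  26.  23.]
scene cork1 0.64 [457. 325.] 740 [785. 293.  35.] [755. 255.   2.] [802. 330.  45.] [103.  59.  70.]
scene cork1 0.22 [113. 303.] 557 [ 654. -447.    9.] [ 614. -486.    3.] [ 683. -408.   14.] [69. 42. 25.]
scene lid 0.94 [430. 229.] 3736 [420. 307.  17.] [284. 180.   6.] [549. 442.  61.] [130. 108.  72.]
scene lid 0.51 [473. 242.] 164 [474. 418.  16.] [446. 389.  11.] [502. 443.  23.] [128.  127.  123.5]
scene box 0.57 [301. 266.] 5339 [539. -30.  28.] [ 469. -128.    0.] [681.  67.  91.] [91. 90. 86.]
scene box 0.29 [426. 230.] 3804 [420. 306.  17.] [284. 178.  -4.] [549. 441.  61.] [130. 108.  72.]
scene jar 0.57 [192. 314.] 1850 [ 769. -247.   86.]
[... 1796 characters left out ...]
sket 0.3 [284. 411.] 421 [309. 370.  22.] [281. 338.  14.] [337. 398.  30.] [108. 110. 107.]
side bowl 0.94 [111. 390.] 1491 [588. 552.  25.] [527. 512.   2.] [614. 596.  48.] [130.  67.  41.]
side coaster 0.76 [387. 181.] 244 [ 649. -446.   11.] [ 614. -485.    6.] [ 687. -405.   16.] [65. 38. 22.]
side stone 0.85 [352. 305.] 458 [375.  87.  25.] [349.  58.  12.] [407. 111.  31.] [186. 182. 175.]
side stone 0.35 [213. 237.] 1856 [763. 134.  46.] [685.  58.   2.] [833. 205.  72.] [105.5  68.   37. ]
side cup 0.59 [150. 317.] 971 [662. 403.  52.] [643. 371.   7.] [711. 433.  79.] [103.  81.  52.]
side cup 0.32 [350. 305.] 478 [374.  87.  25.] [349.  56.  10.] [407. 112.  31.] [185. 181. 175.]
```

View pics/top0.png

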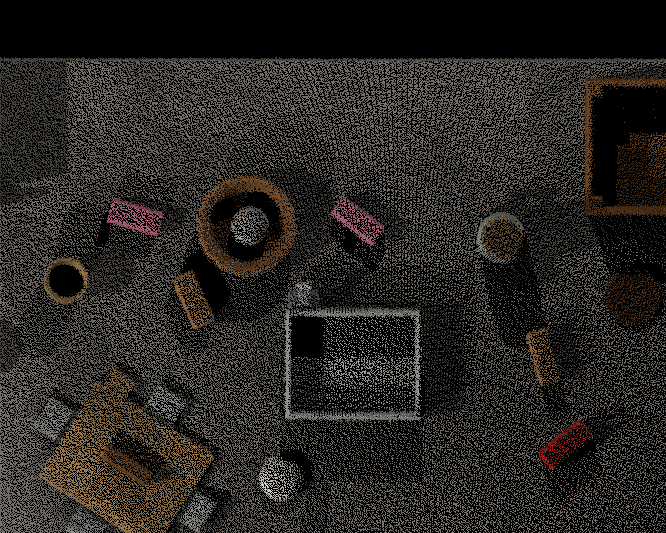

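Run:
```python
from h import *
f=np.load("c0.npz")
Z,C=topdown([f["A"],f["B"]],[f["ai"],f["bi"]],x0=300,x1=1100,y0=-650,y1=650,res=4)
g=np.zeros(C.shape,np.uint8); g[Z>-1e8]=np.clip(60+Z[Z>-1e8][:,None]*3,0,255); g[Z<-1e8]=[255,0,0]
g=cv2.resize(g,None,fx=2,fy=2,interpolation=0); save("cov",g); print(g.shape)
W=f["A"]; 
for nm in "AB":
    W=f[nm]; m=(abs(W[...,2])<15)
    # ground stats
    for (x,y) in [(500,-200),(700,-100),(600,300),(750,0),(500,150)]:
        k=(abs(W[...,0]-x)<20)&(abs(W[...,1]-y)<20); print(nm,x,y,np.round(np.nanmedian(W[k][:,2]),1))
a=f["ai"];save("scz",cv2.resize(cv2.convertScaleAbs(a[180:440,60:330],alpha=2),None,fx=2.2,fy=2.2))
```

```text
(400, 650, 3)
A 500 -200 -1.5
A 700 -100 0.1
A 600 300 0.1
A 750 0 305.7
A 500 150 -1.6
B 500 -200 1.1
B 700 -100 0.9
B 600 300 0.1
B 750 0 290.5
B 500 150 0.5
```

View pics/cov.png

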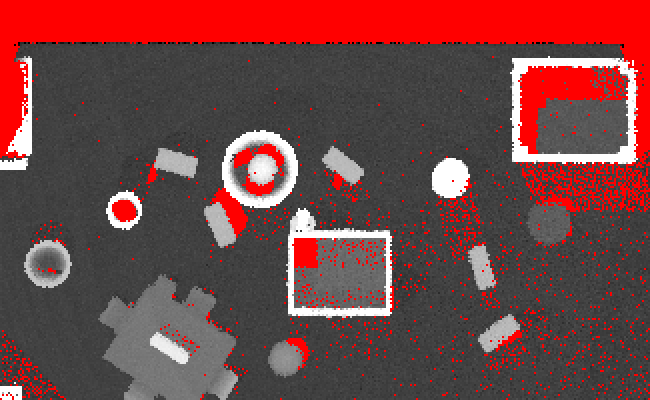

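View pics/scz.png

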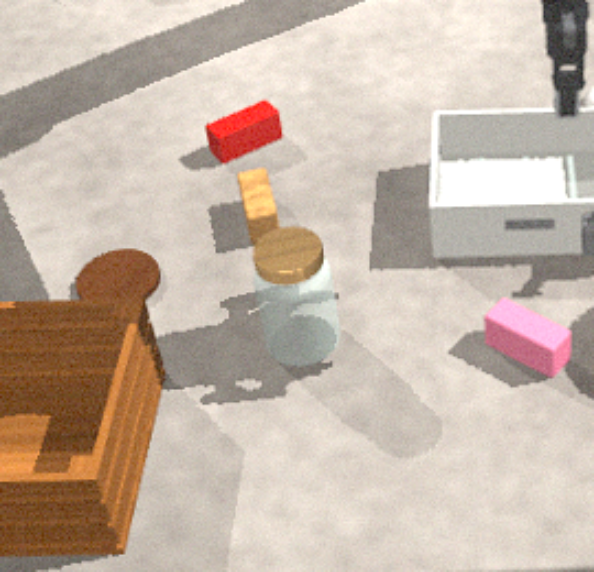

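```bash
cat >> h.py <<'E'
def rect_fit(P, res=1.0):
    r=cv2.minAreaRect(P[:,:2].astype(np.float32)); return r
def cork_fit(P):
    """P: Nx3 points top; fit 80x32 rect: centre from trimmed extents, yaw of long axis"""
    (c,(w,h),a)=cv2.minAreaRect(P[:,:2].astype(np.float32))
    if w<h: a+=90; w,h=h,w
    a=(a+90)%180-90
    return np.round(c,1),round(w,1),round(h,1),round(a,1)
E
python3 - <<'E'
from h import *
f=np.load("c0.npz")
for nm in "AB":
    W=f[nm]
    for c in [(572,-313),(651,210)]:
        k=(abs(W[...,0]-c[0])<65)&(abs(W[...,1]-c[1])<65)&(abs(W[...,2]-41.5)<4)
        col=f["ai" if nm=="A" else "bi"].astype(int)
        m=k.astype(np.uint8)
        n,l,s,_=cv2.connectedComponentsWithStats(m)
        i=1+np.argmax(s[1:,4]); print(nm,c,s[i,4],cork_fit(W[l==i]),np.median(W[l==i][:,2]))
    # box rim
    k=(abs(W[...,0]-555)<100)&(abs(W[...,1]+30)<125)&(abs(W[...,2]-71)<5)
    n,l,s,_=cv2.connectedComponentsWithStats(k.astype(np.uint8),connectivity=8)
    i=1+np.argmax(s[1:,4]); P=W[l==i]; print("rim",s[i,4],cv2.minAreaRect(P[:,:2].astype(np.float32)),np.median(P[:,2]))
    # handle top
    k=(abs(W[...,0]-410)<80)&(abs(W[...,1]-308)<80)&(abs(W[...,2]-58)<5)
    P=W[k]; print("handle",len(P),cv2.minAreaRect(P[:,:2].astype(np.float32)),np.median(P[:,2]))
    k=(abs(W[...,0]-410)<150)&(abs(W[...,1]-308)<150)&(abs(W[...,2]-18)<4)
    n,l,s,_=cv2.connectedComponentsWithStats(cv2.erode(k.astype(np.uint8),np.ones((2,2)))); i=1+np.argmax(s[1:,4]); P=W[l==i]; print("plate",len(P),cv2.minAreaRect(P[:,:2].astype(np.float32)),np.median(P[:,2]))
a=f["ai"];save("c2z",cv2.resize(cv2.convertScaleAbs(a[180:350,340:520],alpha=2),None,fx=3,fy=3))
E
```

```text
A (572, -313) 243 (array([ 567.3, -314.6]), 78.1, 29.7, 15.6) 39.99267480578927
A (651, 210) 290 (array([652.6, 209.6]), 78.9, 35.3, 25.6) 39.90974826810537
rim 244 ((619.1356811523438, 7.3564300537109375), (95.27587890625, 195.6852264404297), 30.89961051940918) 68.34167606570229
handle 142 ((403.0045166015625, 310.03863525390625), (80.4972152709961, 25.52043342590332), 52.81586837768555) 56.05803957242112
plate 1616 ((400.57232666015625, 316.0353698730469), (226.21827697753906, 212.56797790527344), 46.98015213012695) 16.796073120479075
B (572, -313) 184 (array([ 563.3, -313.4]), 78.8, 38.8, 15.3) 41.16607191843265
B (651, 210) 302 (array([648.2, 209.9]), 77.9, 34.1, 24.2) 40.31451714591024
rim 651 ((552.154052734375, -30.319496154785156), (205.49839782714844, 165.78147888183594), 89.12527465820312) 69.94942715298458
handle 358 ((400.1003112792969, 311.1811218261719), (79.9570083618164, 19.624603271484375), 57.08326721191406) 57.405092277614074
plate 7381 ((416.1167297363281, 317.567138671875), (268.2245178222656, 238.05731201171875), 56.35442352294922) 18.24243884906072
```

View pics/c2z.png

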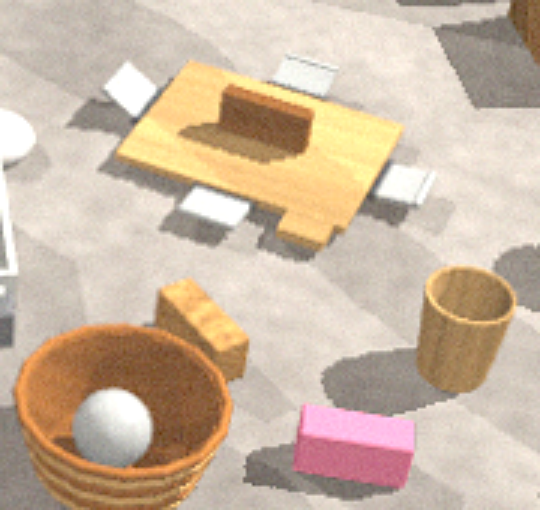

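Candidates for a cork block in scene: cork-coloured (179,273) and (410,287); look-alikes are pink (301,334), (457,325) and red (171,240). The crop confirms that (410,287) is cork-coloured beside the basket, and the earlier crop did the same for (179,273). I'll take those two and start with the one by the basket.

```bash
python3 -m creep '[{"dx":3.5,"dy":-0.6},{"dx":3.5,"dy":-0.6},{"dx":3.5,"dy":-0.6},{"dx":3.5,"dy":-0.6},{"dx":0}]' 0.75
cat >> h.py <<'E'
from scipy.spatial.transform import Rotation as Ro
def tool():
    s=get_state(); return np.array(s["tcp_pos"]),Ro.from_quat(s["eef_rot"]).as_matrix(),s
def plan(x,y,z,jaw=None):
    """jaw: world yaw(deg) of jaw axis (mod 180). prints spin first, then shift in the new tool axes (cm); also the shift in present axes"""
    p,R,s=tool()
    d=(np.array([x,y,z])-p)/10
    print("tcp",np.round(p,1),"jaw yaw",round(np.degrees(np.arctan2(R[1,1],R[0,1])),1),"tilt",np.round(R[:2,2],3),"F",np.round(s["wrist_force"],1),"grip",round(s["grip_width"],3),"t",round(s["time"],2))
    print(" present axes dx,dy,dz cm:",np.round(R.T@d,2))
    if jaw is not None:
        cur=np.degrees(np.arctan2(R[1,1],R[0,1]))
        D=(jaw-cur+90)%180-90
        sp=-np.radians(D) # tool z is down
        R2=R@Ro.from_euler("z",sp).as_matrix()
        print(" spin total",round(sp,3),"then dx,dy,dz:",np.round(R2.T@d,2), "j7 now",round(float(s["joint_positions"][6]),2))
E
python3 - <<'E'
from h import *
plan(650,210,120,-65)
im,W,c=cloud("wrist"); save("w1",im)
k=(abs(W[...,2]-40)<4)
n,l,s,_=cv2.connectedComponentsWithStats(k.astype(np.uint8))
for i in range(1,n):
    if s[i,4]>800: P=W[l==i]; print(s[i],cork_fit(P),np.median(P[:,2]),np.median(im[l==i],0))
E
```

```text
tcp [675.    0.  231.4] jaw yaw 0.0 tilt [0. 0.] F [ 0.   0.6 -1.1] grip 1.005 t 1.15
 present axes dx,dy,dz cm: [21.   -2.5  11.14]
 spin total 1.134 then dx,dy,dz: [  6.6  -20.09  11.14] j7 now -0.08
[ 360    0  162  127 1309] (array([760.4, 114.9]), 120.9, 91.1, 0.3) 39.970742162177544 [109.  70.  36.]
[  76  134   53  215 1222] (array([476.2, -31.5]), 190.9, 15.0, -86.3) 39.95223105590452 [71. 70. 68.]
[ 391  209   86   90 3294] (array([766.7, -38.3]), 80.2, 32.0, 52.1) 40.5035385297042 [202. 120. 147.]validation failed for argument at $[0]...
```

View pics/w1.png

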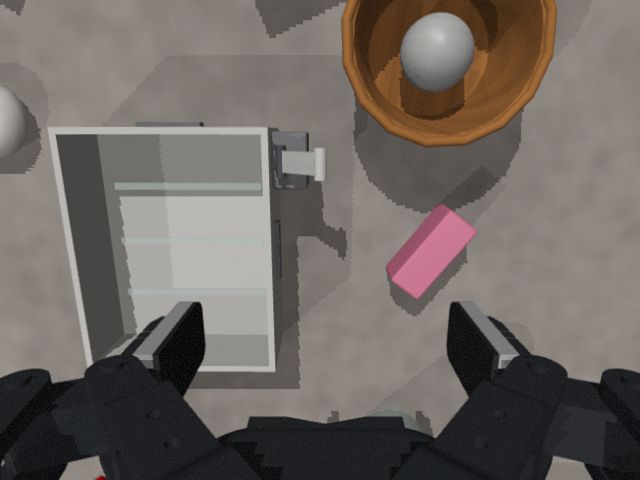

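The move was refused because each row seems to need all four keys. I'll retry with them.

```bash
python3 -m creep '[{"dx":3.5,"dy":-0.6,"dz":0,"spin":0},{"dx":3.5,"dy":-0.6,"dz":0,"spin":0},{"dx":3.5,"dy":-0.6,"dz":0,"spin":0},{"dx":3.5,"dy":-0.6,"dz":0,"spin":0},{"dx":0,"dy":0,"dz":0,"spin":0}]' 0.75
cat > corks.py <<'E'
from h import *
import sys
def corks(tag):
    im,W,c=cloud("wrist"); save(tag,im)
    k=(abs(W[...,2]-40)<4)
    n,l,s,_=cv2.connectedComponentsWithStats(k.astype(np.uint8))
    for i in range(1,n):
        if s[i,4]>800: P=W[l==i]; print(s[i],cork_fit(P),np.round(np.median(P[:,2]),1),np.median(im[l==i],0))
    return im,W,c
E
python3 - <<'E'
from corks import *
plan(650,210,120,-65); corks("w2")
E
```

```text
time: 1.82
tcp_pos: [650.9, 143.1, 231.2]
eef_rot: [0.708, 0.706, 0.0, 0.0]
wrist_force: [-0.1, -0.7, 0.6]
grip_width: 0.753
tcp [650.9 143.1 231.2] jaw yaw -0.1 tilt [ 0.001 -0.   ] F [-0.1 -0.7  0.6] grip 0.753 t 1.82
 present axes dx,dy,dz cm: [ 6.69 -0.11 11.12]
 spin total 1.132 then dx,dy,dz: [ 2.74 -6.1  11.12] j7 now -0.32
[ 451    0   63   71 2925] (array([768.4, 281.9]), 51.5, 32.7, 73.4) 40.5 [213. 131. 158.]
[ 272   92  104   77 4084] (array([648.2, 208.4]), 80.4, 32.1, 24.0) 40.8 [175. 135.  84.]
[ 385  156  144  141 1660] (array([763.7, 126.4]), 120.1, 110.8, 59.6) 40.2 [120.  78.  41.]
```

View pics/w2.png

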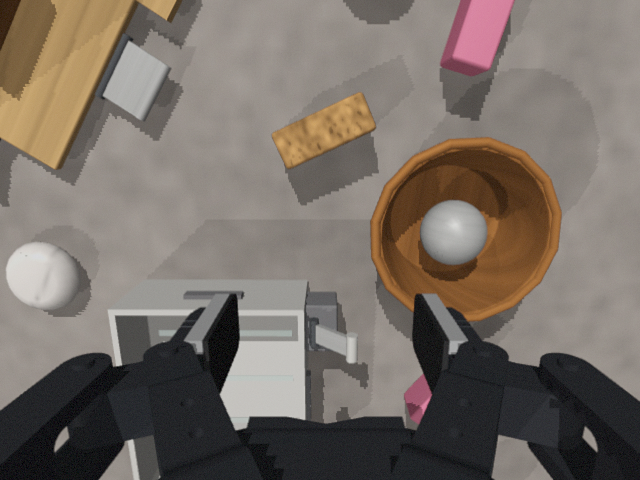

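The cork block is at wrist pixel (323,130), clear of the basket. Next I spin, then position over it.

```bash
python3 -m creep '[{"dx":0,"dy":0,"dz":0,"spin":0.165},{"dx":0,"dy":0,"dz":0,"spin":0.165},{"dx":0,"dy":0,"dz":0,"spin":0.165},{"dx":0,"dy":0,"dz":0,"spin":0.165},{"dx":0,"dy":0,"dz":0,"spin":0.165},{"dx":0,"dy":0,"dz":0,"spin":0.165},{"dx":0,"dy":0,"dz":0,"spin":0.165},{"dx":0,"dy":0,"dz":0,"spin":0}]' 0.75
python3 - <<'E'
from h import *
plan(648.2,208.4,120,-66)
E
```

```text
time: 2.88
tcp_pos: [654.9, 123.0, 231.6]
eef_rot: [0.984, 0.176, 0.0, 0.006]
wrist_force: [-0.5, -0.2, -0.2]
grip_width: 0.746
tcp [654.9 123.  231.6] jaw yaw -69.7 tilt [ 0.003 -0.011] F [-0.5 -0.2 -0.2] grip 0.746 t 2.88
 present axes dx,dy,dz cm: [ 2.34 -8.37 11.06]
 spin total -0.065 then dx,dy,dz: [ 2.88 -8.2  11.06] j7 now -1.4
```

```bash
python3 -m creep '[{"dx":0.7,"dy":-2.05,"dz":1.5,"spin":-0.065},{"dx":0.72,"dy":-2.05,"dz":1.5,"spin":0},{"dx":0.72,"dy":-2.05,"dz":1.5,"spin":0},{"dx":0.72,"dy":-2.05,"dz":1.5,"spin":0},{"dx":0,"dy":0,"dz":0,"spin":0}]' 0.75
python3 - <<'E'
from corks import *
plan(648.2,208.4,100,-66)
corks("w3")
E
```

```text
time: 3.5
tcp_pos: [646.7, 216.8, 164.0]
eef_rot: [0.977, 0.214, -0.002, 0.005]
wrist_force: [-0.7, -0.4, -0.2]
grip_width: 0.752
tcp [646.7 216.8 164. ] jaw yaw -65.3 tilt [-0.001 -0.01 ] F [-0.7 -0.4 -0.2] grip 0.752 t 3.5
 present axes dx,dy,dz cm: [-0.18  0.77  6.41]
 spin total 0.013 then dx,dy,dz: [-0.17  0.77  6.41] j7 now -1.46
[ 264    0   93   54 2780] (array([767.9, 280.4]), 47.5, 32.2, 74.7) 40.5 [218. 137. 164.]
[  22   12   53   95 1094] (array([675.6, 415. ]), 53.7, 27.4, 9.8) 40.0 [85. 67. 44.]
[ 439   23  183  200 3536] (array([761.7, 124.4]), 121.3, 112.4, 23.9) 40.2 [119.  77.  41.]
[ 312  171   49  115 5327] (array([648.8, 209. ]), 79.9, 32.1, 24.1) 40.7 [178. 137.  86.]
```

View pics/w3.png

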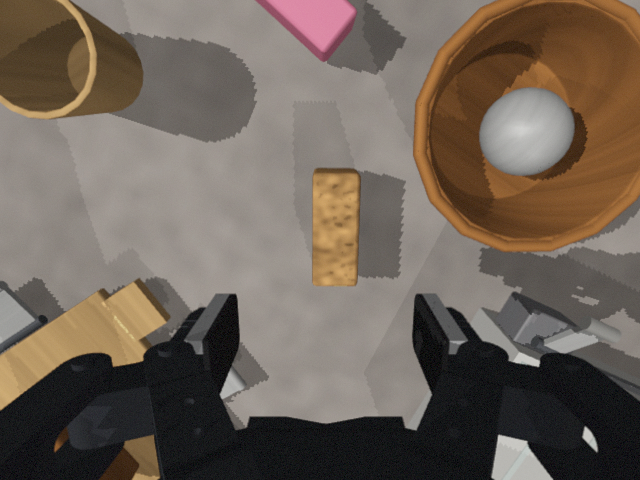

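The cork block is at (335,228), aligned with the jaws. I'll descend in stages.

```bash
python3 -m creep '[{"dx":-0.1,"dy":0.4,"dz":2.5,"spin":0},{"dx":-0.07,"dy":0.37,"dz":2.5,"spin":0},{"dx":0,"dy":0,"dz":2.5,"spin":0},{"dx":0,"dy":0,"dz":2.3,"spin":0},{"dx":0,"dy":0,"dz":0,"spin":0}]' 0.75
python3 - <<'E'
from h import *
plan(648.5,208.8,8,-66)
E
```

```text
time: 4.18
tcp_pos: [654.8, 200.3, 69.3]
eef_rot: [0.978, 0.21, 0.004, 0.007]
wrist_force: [-0.6, 0.2, -0.0]
grip_width: 0.747
tcp [654.8 200.3  69.3] jaw yaw -65.8 tilt [ 0.011 -0.013] F [-0.6  0.2 -0. ] grip 0.747 t 4.17
 present axes dx,dy,dz cm: [-0.26 -1.14  6.11]
 spin total 0.004 then dx,dy,dz: [-0.26 -1.14  6.11] j7 now -1.44
```

```bash
python3 -m creep '[{"dx":-0.13,"dy":-0.57,"dz":0.8,"spin":0},{"dx":-0.13,"dy":-0.57,"dz":0.8,"spin":0},{"dx":0,"dy":0,"dz":0.8,"spin":0},{"dx":0,"dy":0,"dz":0.8,"spin":0},{"dx":0,"dy":0,"dz":0,"spin":0}]' 0.75
python3 - <<'E'
from h import *
plan(648.5,208.8,8,-66)
E
```

```text
time: 4.8
tcp_pos: [650.1, 209.9, 38.7]
eef_rot: [0.978, 0.21, 0.007, 0.007]
wrist_force: [-0.2, 0.2, -0.4]
grip_width: 0.75
tcp [650.1 209.9  38.7] jaw yaw -65.8 tilt [ 0.016 -0.011] F [-0.2  0.2 -0.4] grip 0.75 t 4.8
 present axes dx,dy,dz cm: [-0.22 -0.01  3.07]
 spin total 0.003 then dx,dy,dz: [-0.22 -0.01  3.07] j7 now -1.45
```

```bash
python3 -m creep '[{"dx":-0.1,"dy":0,"dz":0.8,"spin":0},{"dx":-0.1,"dy":0,"dz":0.8,"spin":0},{"dx":0,"dy":0,"dz":0.8,"spin":0},{"dx":0,"dy":0,"dz":0.6,"spin":0},{"dx":0,"dy":0,"dz":0,"spin":0}]' 0.75
python3 - <<'E'
from h import *
plan(648.5,208.8,8,-66)
E
python3 -m creep '[{"dx":0,"dy":0,"dz":0,"spin":0},{"dx":0,"dy":0,"dz":0,"spin":0},{"dx":0,"dy":0,"dz":0,"spin":0},{"dx":0,"dy":0,"dz":0,"spin":0},{"dx":0,"dy":0,"dz":0,"spin":0},{"dx":0,"dy":0,"dz":0,"spin":0}]' 0.05
python3 - <<'E'
from h import *
plan(555,10,160,-91)
E
```

```text
time: 5.42
tcp_pos: [648.8, 208.2, 6.4]
eef_rot: [0.978, 0.209, 0.007, 0.007]
wrist_force: [0.5, -0.3, 0.9]
grip_width: 0.749
tcp [648.8 208.2   6.4] jaw yaw -65.8 tilt [ 0.016 -0.012] F [ 0.5 -0.3  0.9] grip 0.749 t 5.42
 present axes dx,dy,dz cm: [-0.   -0.06 -0.16]
 spin total 0.003 then dx,dy,dz: [-0.   -0.06 -0.16] j7 now -1.45
time: 6.18
tcp_pos: [649.5, 208.6, 7.5]
eef_rot: [0.978, 0.209, 0.008, 0.007]
wrist_force: [0.5, -0.1, -0.3]
grip_width: 0.364
tcp [649.5 208.6   7.5] jaw yaw -65.8 tilt [ 0.018 -0.011] F [ 0.5 -0.1 -0.3] grip 0.364 t 6.17
 present axes dx,dy,dz cm: [-16.57  14.51 -15.2 ]
 spin total 0.439 then dx,dy,dz: [ -8.83  20.18 -15.2 ] j7 now -1.45
```

```bash
python3 -m creep '[{"dx":0,"dy":0,"dz":-1,"spin":0},{"dx":0,"dy":0,"dz":-2,"spin":0},{"dx":0,"dy":0,"dz":-3,"spin":0},{"dx":0,"dy":0,"dz":-3,"spin":0},{"dx":0,"dy":0,"dz":-3,"spin":0},{"dx":0,"dy":0,"dz":-3,"spin":0},{"dx":0,"dy":0,"dz":-2,"spin":0},{"dx":0,"dy":0,"dz":-1,"spin":0},{"dx":0,"dy":0,"dz":0,"spin":0}]'
python3 - <<'E'
from h import *
plan(555,10,180,-91)
E
python3 -m creep '[{"dx":0,"dy":0,"dz":0,"spin":0.08},{"dx":0,"dy":0,"dz":0,"spin":0.08},{"dx":0,"dy":0,"dz":0,"spin":0.08},{"dx":0,"dy":0,"dz":0,"spin":0.08},{"dx":0,"dy":0,"dz":0,"spin":0.08},{"dx":0,"dy":0,"dz":0,"spin":0}]'
python3 - <<'E'
from corks import *
plan(555,10,180,-91); im,W,c=cloud("wrist"); save("w4",im)
E
```

```text
time: 7.3
tcp_pos: [647.5, 210.8, 205.1]
eef_rot: [0.978, 0.209, 0.013, 0.006]
wrist_force: [-0.2, -0.3, -0.9]
grip_width: 0.363
tcp [647.5 210.8 205.1] jaw yaw -65.9 tilt [ 0.028 -0.007] F [-0.2 -0.3 -0.9] grip 0.363 t 7.3
 present axes dx,dy,dz cm: [-16.71  14.5    2.39]
 spin total 0.438 then dx,dy,dz: [-8.97 20.22  2.39] j7 now -1.47
time: 8.05
tcp_pos: [643.9, 209.4, 198.9]
eef_rot: [1.0, 0.004, 0.008, 0.006]
wrist_force: [0.2, 0.0, -0.6]
grip_width: 0.37
tcp [643.9 209.4 198.9] jaw yaw -89.5 tilt [ 0.017 -0.011] F [ 0.2  0.  -0.6] grip 0.37 t 8.05
 present axes dx,dy,dz cm: [-9.09 19.84  1.96]
 spin total 0.026 then dx,dy,dz: [-8.57 20.07  1.96] j7 now -1.84
```

View pics/w4.png

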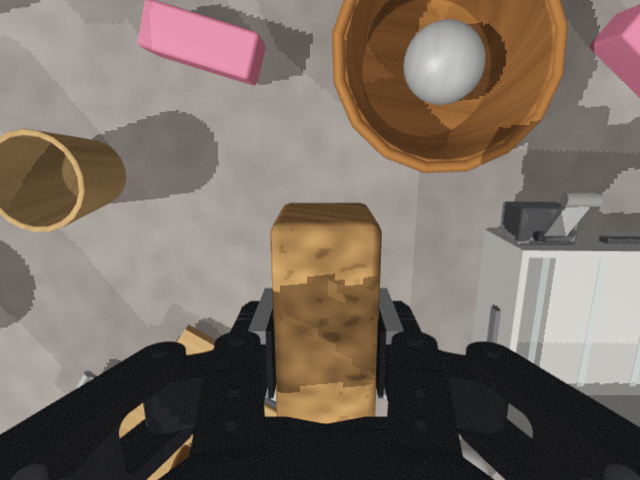

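The cork is gripped lengthwise, centred at (327,310). Now I'll carry it over the box.

```bash
python3 -m creep '[{"dx":-0.9,"dy":2.0,"dz":0,"spin":0},{"dx":-1.2,"dy":2.7,"dz":0,"spin":0},{"dx":-1.2,"dy":2.7,"dz":0,"spin":0},{"dx":-1.2,"dy":2.7,"dz":0.3,"spin":0},{"dx":-1.2,"dy":2.7,"dz":0.3,"spin":0},{"dx":-1.2,"dy":2.7,"dz":0.3,"spin":0},{"dx":-1.0,"dy":2.3,"dz":0.3,"spin":0},{"dx":-0.8,"dy":1.5,"dz":0,"spin":0},{"dx":-0.3,"dy":0.6,"dz":0,"spin":0},{"dx":0,"dy":0,"dz":0,"spin":0}]'
python3 - <<'E'
from h import *
plan(555,10,180,-91); 
im,W,c=cloud("wrist"); save("w5",im); np.save("w5.npy",W)
im,W,c=cloud("side"); save("s5",im)
E
```

```text
time: 9.35
tcp_pos: [552.8, 4.1, 184.7]
eef_rot: [1.0, 0.011, 0.006, 0.006]
wrist_force: [0.1, 0.5, -0.8]
grip_width: 0.368
tcp [552.8   4.1 184.7] jaw yaw -88.7 tilt [ 0.013 -0.011] F [ 0.1  0.5 -0.8] grip 0.368 t 9.35
 present axes dx,dy,dz cm: [ 0.23 -0.59  0.47]
 spin total 0.04 then dx,dy,dz: [ 0.2  -0.6   0.47] j7 now -1.54
```

View pics/w5.png

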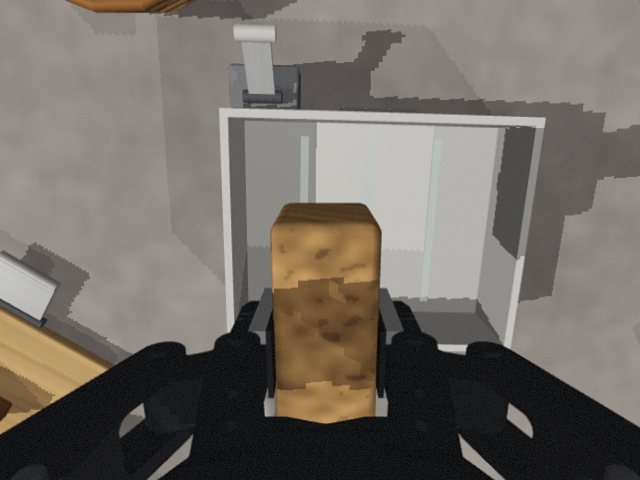

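View pics/s5.png

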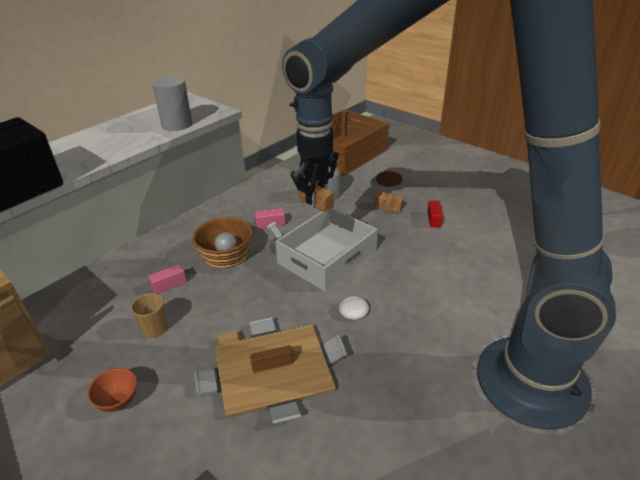

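Run:
```python
from h import *
W=np.load("w5.npy")
k=(abs(W[...,2]-70)<3)&(W[...,0]<660)&(W[...,0]>460)&(abs(W[...,1]+30)<115)
P=W[k]; print(len(P),P.min(0),P.max(0))
# top wall (+x)
for x in ["+x","+y","-y"]:
    if x=="+x":
        q=P[(P[:,0]>610)&(P[:,1]>-115)&(P[:,1]<50)]; a=np.polyfit(q[:,1],q[:,0],1); r=q[:,0]-np.polyval(a,q[:,1])
        print(x,len(q),"x at y=-30",np.polyval(a,-30),"slope deg",np.degrees(np.arctan(a[0])),np.percentile(r,[1,50,99]))
    else:
        q=P[(P[:,0]<605)&((P[:,1]>40) if x=="+y" else (P[:,1]<-100))]; 
        if len(q)<50: print(x,len(q)); continue
        a=np.polyfit(q[:,0],q[:,1],1); r=q[:,1]-np.polyval(a,q[:,0])
        print(x,len(q),"y at x=550",np.polyval(a,550),"slope deg",np.degrees(np.arctan(a[0])),np.percentile(r,[1,50,99]),q[:,0].min())
```

```text
7772 [ 471.01184423 -131.79286284   67.0003362 ] [654.33637128  69.59665804  72.99955831]
+x 2730 x at y=-30 630.5315508644495 slope deg 3.7866148299578284 [-8.30757853 -1.11357691 15.63763868]
+y 1558 y at x=550 66.23699190390239 slope deg -0.4426649686663268 [-2.42519484 -0.04464666  2.84994495] 483.0413275725474
-y 1963 y at x=550 -127.48236012427205 slope deg -0.7555065182665668 [-3.58557797  0.14988651  2.73888218] 473.36701797391595
```

Run:
```python
from h import *
W=np.load("w5.npy")
k=(abs(W[...,2]-70)<3)&(W[...,0]<640)&(W[...,0]>615)&(W[...,1]<20)&(W[...,1]>-122)
P=W[k]; a=np.polyfit(P[:,1],P[:,0],1)
for _ in range(4):
    r=P[:,0]-np.polyval(a,P[:,1]); q=P[abs(r)<3.5]; a=np.polyfit(q[:,1],q[:,0],1)
print(len(q),np.polyval(a,-30.6),np.degrees(np.arctan(a[0])),np.percentile(r,[5,95]))
q=W[(abs(W[...,2]-70)<3)&(W[...,0]<485)&(W[...,0]>465)&(W[...,1]<-80)&(W[...,1]>-122)]; print(len(q),np.median(q,0) if len(q) else 0)
```

```text
2031 628.5264715553519 0.23502816543774768 [-2.35630129  2.32321511]
252 [474.91361726 -90.19331546  70.66340111]
```

```bash
python3 -m creep '[{"dx":0,"dy":-0.3,"dz":1,"spin":0.03},{"dx":0,"dy":-0.3,"dz":2,"spin":0},{"dx":0,"dy":0,"dz":2,"spin":0},{"dx":0,"dy":0,"dz":2,"spin":0},{"dx":0,"dy":0,"dz":2,"spin":0},{"dx":0,"dy":0,"dz":1,"spin":0},{"dx":0,"dy":0,"dz":0,"spin":0}]'
python3 - <<'E'
from h import *
plan(552,10,24,-90.5);
E
```

```text
time: 10.32
tcp_pos: [555.2, 17.2, 78.0]
eef_rot: [1.0, -0.002, 0.006, 0.005]
wrist_force: [-0.5, 0.7, -0.3]
grip_width: 0.362
tcp [555.2  17.2  78. ] jaw yaw -90.2 tilt [ 0.012 -0.009] F [-0.5  0.7 -0.3] grip 0.362 t 10.32
 present axes dx,dy,dz cm: [-0.39  0.67  5.41]
 spin total 0.005 then dx,dy,dz: [-0.38  0.67  5.41] j7 now -1.53
```

```bash
python3 -m creep '[{"dx":-0.2,"dy":0.33,"dz":0.6,"spin":0},{"dx":-0.18,"dy":0.33,"dz":1,"spin":0},{"dx":0,"dy":0,"dz":1,"spin":0},{"dx":0,"dy":0,"dz":1,"spin":0},{"dx":0,"dy":0,"dz":0.8,"spin":0},{"dx":0,"dy":0,"dz":0.4,"spin":0},{"dx":0,"dy":0,"dz":0,"spin":0}]'
python3 - <<'E'
from h import *
plan(552,10,23,-90.5);
E
```

```text
time: 11.2
tcp_pos: [553.0, 9.8, 27.9]
eef_rot: [1.0, -0.002, 0.007, 0.004]
wrist_force: [0.1, -0.1, -0.7]
grip_width: 0.366
tcp [553.    9.8  27.9] jaw yaw -90.2 tilt [ 0.015 -0.009] F [ 0.1 -0.1 -0.7] grip 0.366 t 11.2
 present axes dx,dy,dz cm: [-0.11 -0.02  0.49]
 spin total 0.005 then dx,dy,dz: [-0.11 -0.02  0.49] j7 now -1.49
```

```bash
python3 -m creep '[{"dx":0,"dy":0,"dz":0.25,"spin":0},{"dx":0,"dy":0,"dz":0.25,"spin":0},{"dx":0,"dy":0,"dz":0,"spin":0}]'
python3 -m creep '[{"dx":0,"dy":0,"dz":0,"spin":0},{"dx":0,"dy":0,"dz":0,"spin":0},{"dx":0,"dy":0,"dz":0,"spin":0},{"dx":0,"dy":0,"dz":0,"spin":0}]' 0.58
python3 -m creep '[{"dx":0,"dy":0,"dz":-1,"spin":0},{"dx":0,"dy":0,"dz":-2,"spin":0},{"dx":0,"dy":0,"dz":-3,"spin":0},{"dx":0,"dy":0,"dz":-3,"spin":0},{"dx":0,"dy":0,"dz":-3,"spin":0},{"dx":0,"dy":0,"dz":-3,"spin":0},{"dx":0,"dy":0,"dz":-3,"spin":0},{"dx":0,"dy":0,"dz":-2,"spin":0},{"dx":0,"dy":0,"dz":0,"spin":0}]'
python3 - <<'E'
from corks import *
plan(570,-260,220,-75)
im,W,c=corks("w6")
im,W,c=cloud("side"); save("s6",im)
E
```

```text
time: 11.58
tcp_pos: [553.7, 9.9, 23.2]
eef_rot: [1.0, -0.002, 0.008, 0.004]
wrist_force: [-0.3, -0.2, -0.2]
grip_width: 0.369
time: 12.08
tcp_pos: [554.1, 9.9, 23.7]
eef_rot: [1.0, -0.002, 0.008, 0.004]
wrist_force: [0.5, 0.2, 1.1]
grip_width: 0.578
time: 13.2
tcp_pos: [550.4, 11.1, 235.4]
eef_rot: [1.0, -0.002, 0.011, 0.004]
wrist_force: [0.6, 0.4, -0.7]
grip_width: 0.583
tcp [550.4  11.1 235.4] jaw yaw -90.3 tilt [ 0.021 -0.007] F [ 0.6  0.4 -0.7] grip 0.583 t 13.2
 present axes dx,dy,dz cm: [ 2.05 27.09  1.79]
 spin total -0.267 then dx,dy,dz: [-5.16 26.67  1.79] j7 now -1.59
[257 123 156 177 827] (array([551. ,   1.5]), 150.3, 125.9, -0.3) 39.8 [86. 85. 82.]
[417 123  77 176 893] (array([ 550.7, -100.9]), 150.5, 53.8, -1.0) 39.9 [138. 136. 133.]
```

View pics/s6.png

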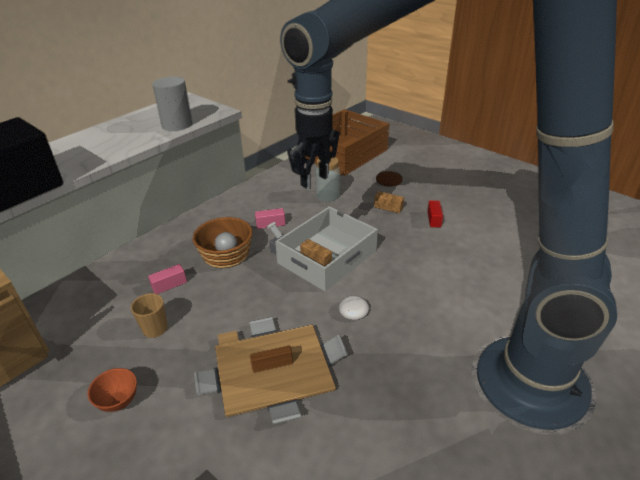

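View pics/w6.png

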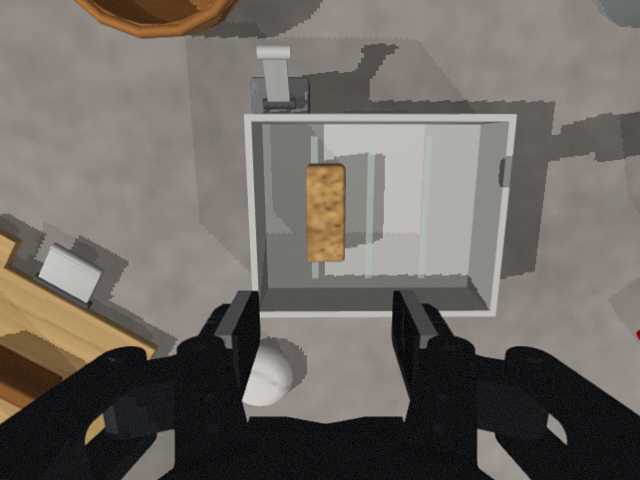

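The cork sits flat in the box at (325,212). Next is the second cork.

```bash
python3 -m creep '[{"dx":-0.2,"dy":2.5,"dz":0,"spin":-0.03},{"dx":-0.2,"dy":3.5,"dz":0,"spin":-0.03},{"dx":-0.2,"dy":3.5,"dz":0,"spin":-0.03},{"dx":-0.3,"dy":3.5,"dz":0,"spin":-0.03},{"dx":-0.4,"dy":3.5,"dz":0,"spin":-0.03},{"dx":-0.6,"dy":3.5,"dz":0,"spin":-0.03},{"dx":-0.8,"dy":3.5,"dz":0,"spin":-0.03},{"dx":-0.9,"dy":3.0,"dz":0,"spin":-0.03},{"dx":-0.6,"dy":2.0,"dz":0,"spin":-0.03},{"dx":0,"dy":0,"dz":0,"spin":0}]' 0.75
python3 - <<'E'
from corks import *
plan(565,-314,150,-75)
im,W,c=corks("w7")
E
```

```text
time: 14.55
tcp_pos: [532.9, -283.6, 219.8]
eef_rot: [0.99, 0.138, -0.005, 0.001]
wrist_force: [0.0, 0.6, -0.2]
grip_width: 0.748
tcp [ 532.9 -283.6  219.8] jaw yaw -74.2 tilt [-0.01  -0.004] F [ 0.   0.6 -0.2] grip 0.748 t 14.55
 present axes dx,dy,dz cm: [2.33 3.8  6.96]
 spin total 0.015 then dx,dy,dz: [2.39 3.76 6.96] j7 now -0.74
[ 354  136   44   99 3944] (array([ 563.2, -317. ]), 78.6, 32.2, 15.4) 40.7 [176. 135.  84.]
[ 319  310   94   58 2988] (array([ 431.3, -349.7]), 80.1, 32.8, -53.0) 40.9 [190.  17.  11.]
```

View pics/w7.png

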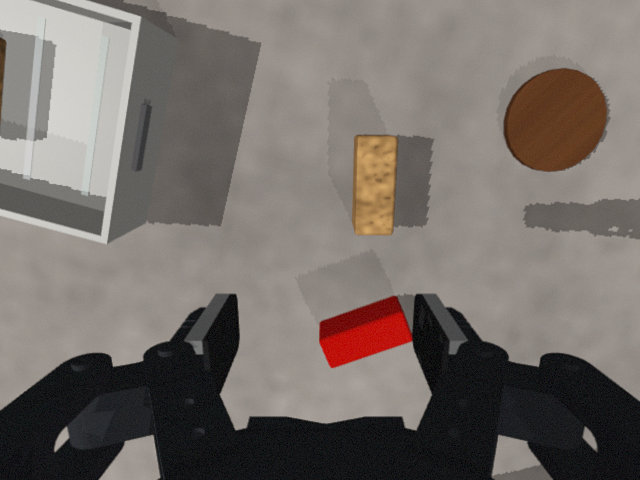

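```bash
python3 -m creep '[{"dx":0.6,"dy":1.0,"dz":1.5,"spin":0},{"dx":0.6,"dy":1.0,"dz":2,"spin":0},{"dx":0.6,"dy":1.0,"dz":2,"spin":0},{"dx":0.5,"dy":1.0,"dz":2,"spin":0},{"dx":0,"dy":0,"dz":2,"spin":0},{"dx":0,"dy":0,"dz":2,"spin":0},{"dx":0,"dy":0,"dz":1.5,"spin":0},{"dx":0,"dy":0,"dz":0,"spin":0}]' 0.75
python3 - <<'E'
from corks import *
plan(563.2,-317,8,-74.6)
im,W,c=corks("w8")
E
```

```text
time: 15.6
tcp_pos: [569.9, -304.1, 75.2]
eef_rot: [0.989, 0.145, -0.008, -0.004]
wrist_force: [0.7, -0.1, 0.0]
grip_width: 0.749
tcp [ 569.9 -304.1   75.2] jaw yaw -73.3 tilt [-0.017  0.005] F [ 0.7 -0.1  0. ] grip 0.749 t 15.6
 present axes dx,dy,dz cm: [-0.91  1.1   6.72]
 spin total 0.023 then dx,dy,dz: [-0.89  1.12  6.72] j7 now -0.65
[  313   208    73   159 10511] (array([ 564. , -316.8]), 79.9, 32.2, 15.4) 40.8 [167. 128.  79.]
```

```bash
python3 -m creep '[{"dx":-0.4,"dy":0.55,"dz":0.5,"spin":0.023},{"dx":-0.4,"dy":0.55,"dz":0.8,"spin":0},{"dx":0,"dy":0,"dz":0.8,"spin":0},{"dx":0,"dy":0,"dz":0.5,"spin":0},{"dx":0,"dy":0,"dz":0,"spin":0}]' 0.75
python3 - <<'E'
from h import *
plan(563.8,-317,7,-74.6)
E
```

```text
time: 16.27
tcp_pos: [566.0, -319.2, 50.4]
eef_rot: [0.991, 0.133, -0.006, -0.002]
wrist_force: [-0.0, 0.5, -0.2]
grip_width: 0.75
tcp [ 566.  -319.2   50.4] jaw yaw -74.8 tilt [-0.012  0.002] F [-0.   0.5 -0.2] grip 0.75 t 16.27
 present axes dx,dy,dz cm: [-0.11 -0.25  4.34]
 spin total -0.003 then dx,dy,dz: [-0.11 -0.25  4.34] j7 now -0.64
```

```bash
python3 -m creep '[{"dx":-0.1,"dy":-0.2,"dz":0.8,"spin":0},{"dx":0,"dy":0,"dz":1,"spin":0},{"dx":0,"dy":0,"dz":1,"spin":0},{"dx":0,"dy":0,"dz":0.8,"spin":0},{"dx":0,"dy":0,"dz":0.6,"spin":0},{"dx":0,"dy":0,"dz":0,"spin":0}]' 0.75
python3 - <<'E'
from h import *
plan(563.8,-317,7,-74.6)
E
python3 -m creep '[{"dx":0,"dy":0,"dz":0,"spin":0},{"dx":0,"dy":0,"dz":0,"spin":0},{"dx":0,"dy":0,"dz":0,"spin":0},{"dx":0,"dy":0,"dz":0,"spin":0},{"dx":0,"dy":0,"dz":0,"spin":0},{"dx":0,"dy":0,"dz":0,"spin":0}]' 0.05
```

```text
time: 17.02
tcp_pos: [564.0, -316.6, 5.0]
eef_rot: [0.991, 0.133, -0.006, -0.002]
wrist_force: [-0.8, -0.2, -0.2]
grip_width: 0.749
tcp [ 564.  -316.6    5. ] jaw yaw -74.7 tilt [-0.012  0.003] F [-0.8 -0.2 -0.2] grip 0.749 t 17.02
 present axes dx,dy,dz cm: [-0.04  0.03 -0.2 ]
 spin total -0.002 then dx,dy,dz: [-0.04  0.03 -0.2 ] j7 now -0.62
time: 17.77
tcp_pos: [564.7, -317.1, 6.2]
eef_rot: [0.991, 0.133, -0.005, -0.002]
wrist_force: [0.0, -1.0, -0.2]
grip_width: 0.37
```

```bash
python3 -m creep '[{"dx":0,"dy":0,"dz":-1,"spin":0},{"dx":0,"dy":0,"dz":-2,"spin":0},{"dx":0,"dy":0,"dz":-3,"spin":0},{"dx":0,"dy":0,"dz":-3,"spin":0},{"dx":0,"dy":0,"dz":-3,"spin":0},{"dx":0,"dy":0,"dz":-2,"spin":0.03},{"dx":0,"dy":0,"dz":-1,"spin":0.03},{"dx":0,"dy":0,"dz":0,"spin":0.03},{"dx":0,"dy":0,"dz":0,"spin":0.03},{"dx":0,"dy":0,"dz":0,"spin":0.03},{"dx":0,"dy":0,"dz":0,"spin":0.03},{"dx":0,"dy":0,"dz":0,"spin":0.03},{"dx":0,"dy":0,"dz":0,"spin":0.03},{"dx":0,"dy":0,"dz":0,"spin":0.03},{"dx":0,"dy":0,"dz":0,"spin":0}]'
python3 - <<'E'
from h import *
plan(552,-72,170,-90.5)
E
```

```text
time: 19.65
tcp_pos: [565.8, -317.7, 167.1]
eef_rot: [1.0, -0.011, -0.004, -0.0]
wrist_force: [0.7, -0.5, 0.1]
grip_width: 0.366
tcp [ 565.8 -317.7  167.1] jaw yaw -91.2 tilt [-0.008  0.001] F [ 0.7 -0.5  0.1] grip 0.366 t 19.65
 present axes dx,dy,dz cm: [ -1.9  -24.53  -0.26]
 spin total -0.012 then dx,dy,dz: [ -1.59 -24.55  -0.26] j7 now -0.93
```

```bash
python3 -m creep '[{"dx":-0.1,"dy":-1.5,"dz":0,"spin":0},{"dx":-0.2,"dy":-2.5,"dz":0,"spin":0},{"dx":-0.2,"dy":-3,"dz":0,"spin":0},{"dx":-0.2,"dy":-3.5,"dz":0,"spin":0},{"dx":-0.2,"dy":-3.5,"dz":0,"spin":0},{"dx":-0.2,"dy":-3.5,"dz":0,"spin":0},{"dx":-0.2,"dy":-3,"dz":0,"spin":0},{"dx":-0.1,"dy":-2,"dz":0,"spin":0},{"dx":0,"dy":-1.2,"dz":0,"spin":0},{"dx":0,"dy":-0.4,"dz":0,"spin":0},{"dx":0,"dy":0,"dz":0,"spin":0}]'
python3 - <<'E'
from corks import *
plan(552,-72,90,-90.5)
im,W,c=corks("w9")
E
```

```text
time: 21.02
tcp_pos: [554.8, -59.5, 168.4]
eef_rot: [1.0, -0.007, -0.004, -0.003]
wrist_force: [0.2, 0.1, 0.4]
grip_width: 0.369
tcp [554.8 -59.5 168.4] jaw yaw -90.8 tilt [-0.007  0.006] F [0.2 0.1 0.4] grip 0.369 t 21.02
 present axes dx,dy,dz cm: [-0.2   1.3   7.83]
 spin total -0.006 then dx,dy,dz: [-0.21  1.3   7.83] j7 now -1.38
[ 130  122  101  213 1446] (array([544.3,  61.6]), 158.4, 49.1, 18.4) 40.1 [103. 103.  99.]
```

View pics/w9.png

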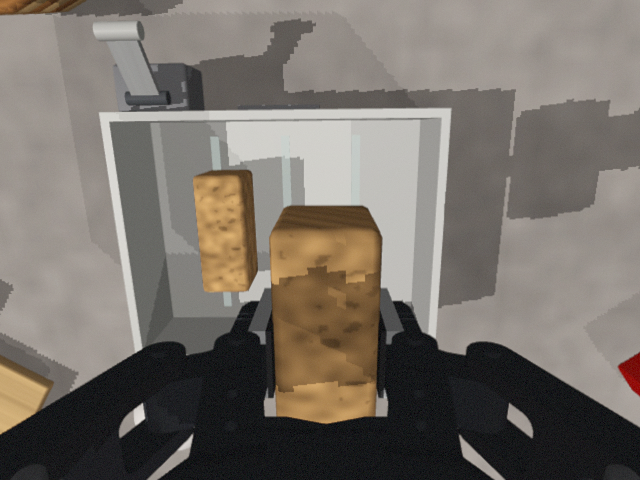

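```bash
python3 -m creep '[{"dx":-0.1,"dy":0.6,"dz":1,"spin":0},{"dx":-0.1,"dy":0.6,"dz":1.5,"spin":0},{"dx":0,"dy":0.1,"dz":2,"spin":0},{"dx":0,"dy":0,"dz":2,"spin":0},{"dx":0,"dy":0,"dz":1,"spin":0},{"dx":0,"dy":0,"dz":0,"spin":0}]'
python3 - <<'E'
from h import *
plan(552,-72,22,-90.5)
E
```

```text
time: 21.82
tcp_pos: [549.6, -79.3, 86.9]
eef_rot: [1.0, -0.012, -0.005, -0.001]
wrist_force: [0.6, -0.2, -0.6]
grip_width: 0.369
tcp [549.6 -79.3  86.9] jaw yaw -91.3 tilt [-0.011  0.003] F [ 0.6 -0.2 -0.6] grip 0.369 t 21.82
 present axes dx,dy,dz cm: [ 0.29 -0.72  6.49]
 spin total -0.015 then dx,dy,dz: [ 0.3  -0.71  6.49] j7 now -1.3
```

```bash
python3 -m creep '[{"dx":0.1,"dy":-0.35,"dz":0.8,"spin":-0.015},{"dx":0.1,"dy":-0.3,"dz":1.2,"spin":0},{"dx":0,"dy":0,"dz":1.2,"spin":0},{"dx":0,"dy":0,"dz":1,"spin":0},{"dx":0,"dy":0,"dz":0.8,"spin":0},{"dx":0,"dy":0,"dz":0.4,"spin":0},{"dx":0,"dy":0,"dz":0,"spin":0}]'
python3 - <<'E'
from h import *
plan(552,-72,22,-90.5)
E
```

```text
time: 22.7
tcp_pos: [552.3, -72.3, 30.0]
eef_rot: [1.0, -0.004, -0.004, -0.001]
wrist_force: [-0.0, -1.0, 0.1]
grip_width: 0.366
tcp [552.3 -72.3  30. ] jaw yaw -90.4 tilt [-0.009  0.003] F [-0.  -1.   0.1] grip 0.366 t 22.7
 present axes dx,dy,dz cm: [-0.03 -0.02  0.8 ]
 spin total 0.002 then dx,dy,dz: [-0.03 -0.02  0.8 ] j7 now -1.26
```

```bash
python3 -m creep '[{"dx":0,"dy":0,"dz":0.4,"spin":0},{"dx":0,"dy":0,"dz":0.35,"spin":0},{"dx":0,"dy":0,"dz":0,"spin":0}]'
python3 -m creep '[{"dx":0,"dy":0,"dz":0,"spin":0},{"dx":0,"dy":0,"dz":0,"spin":0},{"dx":0,"dy":0,"dz":0,"spin":0},{"dx":0,"dy":0,"dz":0,"spin":0}]' 0.58
python3 -m creep '[{"dx":0,"dy":0,"dz":-1,"spin":0},{"dx":0,"dy":0,"dz":-2,"spin":0},{"dx":0,"dy":0,"dz":-3,"spin":0},{"dx":0,"dy":0,"dz":-3,"spin":0},{"dx":0,"dy":0,"dz":-3,"spin":0},{"dx":0,"dy":0,"dz":-3,"spin":0},{"dx":0,"dy":0,"dz":-3,"spin":0},{"dx":0,"dy":0,"dz":-3,"spin":0},{"dx":0,"dy":0,"dz":-2,"spin":0},{"dx":0,"dy":0,"dz":0,"spin":0}]'
python3 - <<'E'
from corks import *
plan(400,311,250,-34)
im,W,c=corks("w10"); np.save("w10.npy",W)
# box rim fit
def line(sel,ax):
    P=W[sel]; o=1-ax; a=np.polyfit(P[:,o],P[:,ax],1)
    for _ in range(5):
        r=P[:,ax]-np.polyval(a,P[:,o]); q=P[abs(r)<3.2]; a=np.polyfit(q[:,o],q[:,ax],1)
    return len(q),round(np.polyval(a,[ -30.6,551.7][o==0]),1),round(np.degrees(np.arctan(a[0])),2),q.min(0).round(),q.max(0).round()
X,Y,Z=W[...,0],W[...,1],W[...,2]; z=abs(Z-70)<3
print("+x",line(z&(X>620)&(X<637)&(Y<15)&(Y>-122),0))
print("-x",line(z&(X>468)&(X<482)&(Y<58)&(Y>-122),0))
print("+y",line(z&(Y>58)&(Y<73)&(X<620)&(X>485),1))
print("-y",line(z&(Y>-135)&(Y<-120)&(X<620)&(X>485),1))
im,W,c=cloud("side"); save("s10",im)
E
```

```text
time: 23.08
tcp_pos: [552.8, -72.4, 22.6]
eef_rot: [1.0, -0.004, -0.004, -0.001]
wrist_force: [-0.3, -0.1, 0.1]
grip_width: 0.366
time: 23.58
tcp_pos: [553.3, -72.4, 23.2]
eef_rot: [1.0, -0.004, -0.003, -0.001]
wrist_force: [0.1, 0.2, -1.0]
grip_width: 0.575
time: 24.82
tcp_pos: [554.2, -74.1, 266.8]
eef_rot: [1.0, -0.005, -0.0, -0.002]
wrist_force: [0.7, 0.9, -0.5]
grip_width: 0.582
tcp [554.2 -74.1 266.8] jaw yaw -90.5 tilt [-0.001  0.003] F [ 0.7  0.9 -0.5] grip 0.582 t 24.82
 present axes dx,dy,dz cm: [-15.76 -38.36   1.83]
 spin total -0.986 then dx,dy,dz: [ 23.3  -34.31   1.83] j7 now -1.4
[ 166  125  216  161 1124] (array([550.8, -30.6]), 191.2, 150.0, 89.8) 40.1 [91. 90. 87.]
[ 558  289   82   66 2443] (array([ 430.5, -349.3]), 80.4, 33.5, -52.6) 41.1 [189.  19.  13.]
+x (1120, np.float64(628.4), np.float64(0.25), array([ 626., -122.,   67.]), array([631.,  15.,  73.]))
-x (1162, np.float64(474.9), np.float64(0.34), array([ 471., -122.,   67.]), array([478.,  58.,  73.]))
+y (1143, np.float64(66.0), np.float64(-0.51), array([485.,  63.,  67.]), array([619.,  70.,  73.]))
-y (1029, np.float64(-128.3), np.float64(-0.34), array([ 486., -131.,   67.]), array([ 619., -126.,   73.]))
```

View pics/w10.png

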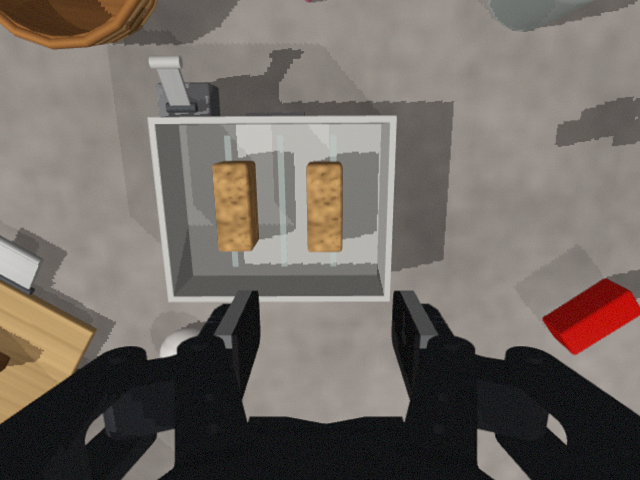

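View pics/s10.png

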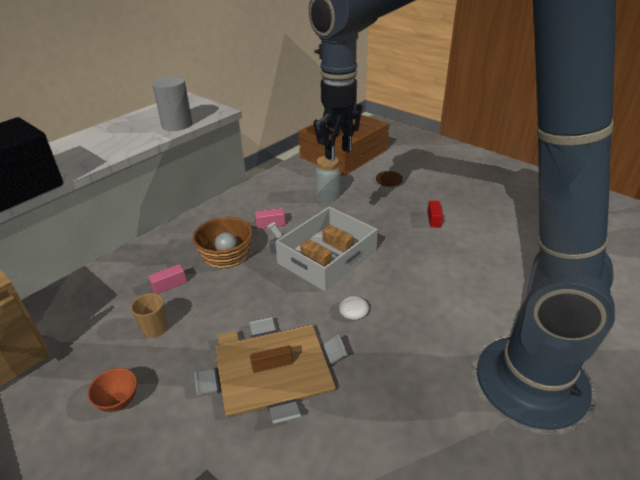

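Both corks lie flat in the box at (235,205) and (325,207). The box centre is about (551.7,-31.1) with yaw about -0.4°. Now to the lid.

```bash
python3 -m creep '[{"dx":-0.8,"dy":-1.5,"dz":0,"spin":0},{"dx":-1.2,"dy":-2.4,"dz":0,"spin":0},{"dx":-1.4,"dy":-2.7,"dz":0,"spin":0},{"dx":-1.4,"dy":-2.8,"dz":0,"spin":0},{"dx":-1.4,"dy":-2.8,"dz":0,"spin":0},{"dx":-1.4,"dy":-2.8,"dz":0,"spin":0},{"dx":-1.4,"dy":-2.8,"dz":0,"spin":0},{"dx":-1.4,"dy":-2.8,"dz":0,"spin":0},{"dx":-1.4,"dy":-2.8,"dz":0,"spin":0},{"dx":-1.4,"dy":-2.8,"dz":0,"spin":0},{"dx":-1.4,"dy":-2.8,"dz":0,"spin":0},{"dx":-1.2,"dy":-2.2,"dz":0,"spin":0},{"dx":-0.8,"dy":-1.5,"dz":0,"spin":0},{"dx":-0.4,"dy":-0.8,"dz":0,"spin":0},{"dx":0,"dy":0,"dz":0,"spin":0}]' 0.8
python3 - <<'E'
from h import *
plan(375,270,250,-34)
E
```

```text
time: 26.8
tcp_pos: [358.3, 280.6, 252.7]
eef_rot: [1.0, 0.003, -0.018, 0.004]
wrist_force: [0.7, 0.2, 0.9]
grip_width: 0.794
tcp [358.3 280.6 252.7] jaw yaw -89.6 tilt [-0.036 -0.008] F [0.7 0.2 0.9] grip 0.794 t 26.8
 present axes dx,dy,dz cm: [1.67 1.07 0.22]
 spin total -0.971 then dx,dy,dz: [0.06 1.98 0.22] j7 now -2.28
```

```bash
python3 -m creep '[{"dx":0,"dy":0,"dz":0,"spin":-0.07},{"dx":0,"dy":0,"dz":0,"spin":-0.12},{"dx":0,"dy":0,"dz":0,"spin":-0.12},{"dx":0,"dy":0,"dz":0,"spin":-0.12},{"dx":0,"dy":0,"dz":0,"spin":-0.12},{"dx":0,"dy":0,"dz":0,"spin":-0.12},{"dx":0,"dy":0,"dz":0,"spin":-0.12},{"dx":0,"dy":0,"dz":0,"spin":-0.12},{"dx":0,"dy":0,"dz":0,"spin":-0.05},{"dx":0,"dy":0,"dz":0,"spin":0},{"dx":0,"dy":0,"dz":0,"spin":0}]' 0.8
python3 - <<'E'
from corks import *
plan(375,270,250,-34)
im,W,c=cloud("wrist"); save("w11",im); np.save("w11.npy",W)
k=(abs(W[...,2]-58)<4); P=W[k&(abs(W[...,0]-400)<70)&(abs(W[...,1]-310)<70)]
print(cork_fit(P),np.median(P[:,2]))
E
```

```text
time: 28.18
tcp_pos: [360.7, 270.3, 250.0]
eef_rot: [0.882, 0.471, -0.021, -0.002]
wrist_force: [-0.5, -0.1, 0.4]
grip_width: 0.8
tcp [360.7 270.3 250. ] jaw yaw -33.8 tilt [-0.039 -0.015] F [-0.5 -0.1  0.4] grip 0.8 t 28.18
 present axes dx,dy,dz cm: [ 0.77  1.21 -0.06]
 spin total 0.003 then dx,dy,dz: [ 0.78  1.2  -0.06] j7 now -1.3
(array([399.5, 309.8]), 78.6, 18.0, 57.2) 58.6690730284613
```

View pics/w11.png

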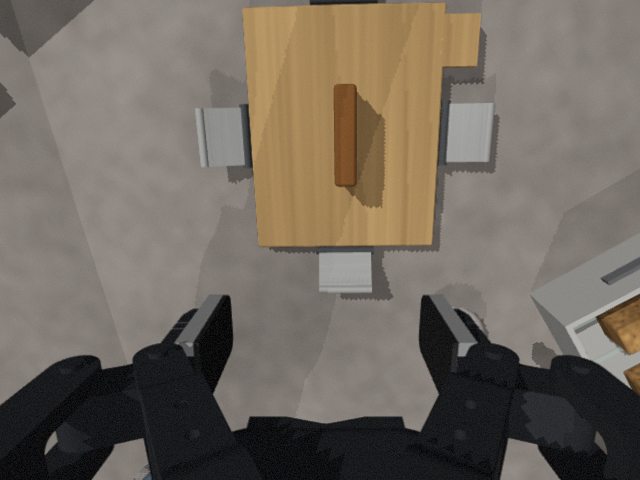

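The lid is seen from above: handle at (345,135), tongue at (465,40) and all four clips visible. The tool has built up a 2.4° tilt. I'll move over the handle in a quick outward step and see how the tilt reacts.

```bash
python3 -m creep '[{"dx":2.7,"dy":0.6,"dz":0,"spin":0},{"dx":2.7,"dy":0.5,"dz":0,"spin":0},{"dx":0,"dy":0,"dz":0,"spin":0},{"dx":0,"dy":0,"dz":0,"spin":0}]' 0.8
python3 - <<'E'
from h import *
plan(399.5,309.8,120,-32.8)
E
python3 -m creep '[{"dx":0,"dy":0,"dz":0,"spin":0},{"dx":0,"dy":0,"dz":0,"spin":0},{"dx":0,"dy":0,"dz":0,"spin":0}]' 0.8
python3 - <<'E'
from h import *
plan(399.5,309.8,120,-32.8)
E
```

```text
time: 28.72
tcp_pos: [400.3, 308.7, 247.6]
eef_rot: [0.882, 0.47, -0.021, -0.002]
wrist_force: [0.1, -0.7, -0.6]
grip_width: 0.797
tcp [400.3 308.7 247.6] jaw yaw -34.0 tilt [-0.04  -0.016] F [ 0.1 -0.7 -0.6] grip 0.797 t 28.73
 present axes dx,dy,dz cm: [ 0.51  0.18 12.75]
 spin total -0.02 then dx,dy,dz: [ 0.5   0.19 12.75] j7 now -1.3
time: 29.1
tcp_pos: [399.2, 307.4, 247.9]
eef_rot: [0.883, 0.47, -0.022, -0.002]
wrist_force: [-0.2, -0.1, 0.0]
grip_width: 0.802
tcp [399.2 307.4 247.9] jaw yaw -34.0 tilt [-0.04  -0.017] F [-0.2 -0.1  0. ] grip 0.802 t 29.1
 present axes dx,dy,dz cm: [ 0.68  0.19 12.77]
 spin total -0.021 then dx,dy,dz: [ 0.67  0.21 12.77] j7 now -1.3
```

```bash
python3 -m creep '[{"dx":0,"dy":0,"dz":-6,"spin":0},{"dx":0,"dy":0,"dz":-6,"spin":0},{"dx":0,"dy":0,"dz":-3,"spin":0},{"dx":0,"dy":0,"dz":0,"spin":0},{"dx":0,"dy":0,"dz":0,"spin":0}]' 0.8
python3 - <<'E'
from h import *
plan(399.5,309.8,120,-32.8)
E
python3 -m creep '[{"dx":0,"dy":0,"dz":1.5,"spin":0},{"dx":0,"dy":0,"dz":1.5,"spin":0},{"dx":0,"dy":0,"dz":1.5,"spin":0},{"dx":0,"dy":0,"dz":1.5,"spin":0},{"dx":0,"dy":0,"dz":1.5,"spin":0},{"dx":0,"dy":0,"dz":1.5,"spin":0},{"dx":0,"dy":0,"dz":1.5,"spin":0},{"dx":0,"dy":0,"dz":1.5,"spin":0},{"dx":0,"dy":0,"dz":0,"spin":0}]' 0.8
python3 - <<'E'
from h import *
plan(399.5,309.8,120,-32.8)
E
```

```text
time: 29.72
tcp_pos: [404.1, 308.7, 401.0]
eef_rot: [0.883, 0.469, -0.023, -0.002]
wrist_force: [0.0, -0.0, -0.4]
grip_width: 0.801
tcp [404.1 308.7 401. ] jaw yaw -34.0 tilt [-0.042 -0.019] F [ 0.  -0.  -0.4] grip 0.801 t 29.73
 present axes dx,dy,dz cm: [ 0.94  0.25 28.09]
 spin total -0.021 then dx,dy,dz: [ 0.93  0.27 28.09] j7 now -1.31
time: 30.85
tcp_pos: [395.8, 303.9, 267.3]
eef_rot: [0.883, 0.469, -0.028, -0.0]
wrist_force: [0.4, 0.4, 0.6]
grip_width: 0.801
tcp [395.8 303.9 267.3] jaw yaw -34.0 tilt [-0.05  -0.026] F [0.4 0.4 0.6] grip 0.801 t 30.85
 present axes dx,dy,dz cm: [ 1.42  0.38 14.67]
 spin total -0.021 then dx,dy,dz: [ 1.41  0.41 14.67] j7 now -1.3
```

```bash
python3 -m creep '[{"dx":0,"dy":0,"dz":-1,"spin":0},{"dx":0,"dy":0,"dz":-1,"spin":0},{"dx":0,"dy":0,"dz":-1,"spin":0},{"dx":0,"dy":0,"dz":-1,"spin":0},{"dx":0,"dy":0,"dz":-1,"spin":0},{"dx":0,"dy":0,"dz":-1,"spin":0},{"dx":0,"dy":0,"dz":-1,"spin":0},{"dx":0,"dy":0,"dz":-1,"spin":0},{"dx":0,"dy":0,"dz":-1,"spin":0},{"dx":0,"dy":0,"dz":-1,"spin":0},{"dx":0,"dy":0,"dz":-1,"spin":0},{"dx":0,"dy":0,"dz":-1,"spin":0},{"dx":0,"dy":0,"dz":-1,"spin":0},{"dx":0,"dy":0,"dz":-1,"spin":0},{"dx":0,"dy":0,"dz":-1,"spin":0},{"dx":0,"dy":0,"dz":-1,"spin":0}]' 0.8
python3 - <<'E'
from h import *
plan(399.5,309.8,120,-32.8)
E
python3 -m creep '[{"dx":0.8,"dy":0.2,"dz":6,"spin":0},{"dx":0.8,"dy":0.2,"dz":6,"spin":0},{"dx":0,"dy":0,"dz":3,"spin":0},{"dx":0,"dy":0,"dz":0,"spin":0}]' 0.8
python3 - <<'E'
from h import *
plan(399.5,309.8,120,-32.8)
E
```

```text
time: 32.85
tcp_pos: [404.9, 308.7, 440.6]
eef_rot: [0.883, 0.469, -0.026, -0.001]
wrist_force: [-0.2, -0.3, -0.2]
grip_width: 0.799
tcp [404.9 308.7 440.6] jaw yaw -34.0 tilt [-0.046 -0.022] F [-0.2 -0.3 -0.2] grip 0.799 t 32.85
 present axes dx,dy,dz cm: [ 1.21  0.32 32.04]
 spin total -0.021 then dx,dy,dz: [ 1.2   0.35 32.04] j7 now -1.31
time: 33.35
tcp_pos: [412.4, 318.4, 290.0]
eef_rot: [0.883, 0.469, -0.022, -0.002]
wrist_force: [-0.0, -0.3, 0.7]
grip_width: 0.801
tcp [412.4 318.4 290. ] jaw yaw -34.0 tilt [-0.041 -0.018] F [-0.  -0.3  0.7] grip 0.801 t 33.35
 present axes dx,dy,dz cm: [-0.79 -0.18 17.05]
 spin total -0.021 then dx,dy,dz: [-0.78 -0.19 17.05] j7 now -1.3
```

```bash
python3 -m creep '[{"dx":0.95,"dy":0.3,"dz":0,"spin":0},{"dx":0.95,"dy":0.3,"dz":0,"spin":0},{"dx":0.95,"dy":0.3,"dz":0,"spin":0},{"dx":0.95,"dy":0.3,"dz":0,"spin":0},{"dx":0.95,"dy":0.3,"dz":0,"spin":0},{"dx":0.95,"dy":0.3,"dz":0,"spin":0},{"dx":0.95,"dy":0.3,"dz":0,"spin":0},{"dx":0.95,"dy":0.3,"dz":0,"spin":0},{"dx":0.95,"dy":0.3,"dz":0,"spin":0},{"dx":0.95,"dy":0.3,"dz":0,"spin":0},{"dx":0.95,"dy":0.3,"dz":0,"spin":0},{"dx":0.95,"dy":0.3,"dz":0,"spin":0}]' 0.8
python3 - <<'E'
from h import *
plan(399.5,309.8,120,-32.8)
E
python3 -m creep '[{"dx":-5,"dy":-1.5,"dz":2,"spin":0},{"dx":-5,"dy":-1.5,"dz":2,"spin":0},{"dx":-2.5,"dy":-0.7,"dz":2,"spin":0},{"dx":0,"dy":0,"dz":0,"spin":0}]' 0.8
python3 - <<'E'
from h import *
plan(399.5,309.8,120,-32.8)
E
```

```text
time: 34.85
tcp_pos: [515.0, 400.1, 290.8]
eef_rot: [0.883, 0.47, -0.018, -0.003]
wrist_force: [-0.6, 0.3, 0.3]
grip_width: 0.796
tcp [515.  400.1 290.8] jaw yaw -34.0 tilt [-0.034 -0.011] F [-0.6  0.3  0.3] grip 0.796 t 34.85
 present axes dx,dy,dz cm: [-13.45  -4.15  17.57]
 spin total -0.021 then dx,dy,dz: [-13.36  -4.43  17.57] j7 now -1.28
time: 35.35
tcp_pos: [412.1, 316.2, 232.6]
eef_rot: [0.883, 0.47, -0.017, -0.003]
wrist_force: [0.2, 0.3, 0.6]
grip_width: 0.801
tcp [412.1 316.2 232.6] jaw yaw -34.0 tilt [-0.033 -0.011] F [0.2 0.3 0.6] grip 0.801 t 35.35
 present axes dx,dy,dz cm: [-0.92 -0.45 11.31]
 spin total -0.021 then dx,dy,dz: [-0.91 -0.46 11.31] j7 now -1.29
```

Slow outward moves bring the tilt back and fast inward ones leave it alone, so I'll repeat that cycle to level the tool.

```bash
python3 -m creep '[{"dx":0.95,"dy":0.3,"dz":0,"spin":0},{"dx":0.95,"dy":0.3,"dz":0,"spin":0},{"dx":0.95,"dy":0.3,"dz":0,"spin":0},{"dx":0.95,"dy":0.3,"dz":0,"spin":0},{"dx":0.95,"dy":0.3,"dz":0,"spin":0},{"dx":0.95,"dy":0.3,"dz":0,"spin":0},{"dx":0.95,"dy":0.3,"dz":0,"spin":0},{"dx":0.95,"dy":0.3,"dz":0,"spin":0},{"dx":0.95,"dy":0.3,"dz":0,"spin":0},{"dx":0.95,"dy":0.3,"dz":0,"spin":0},{"dx":0.95,"dy":0.3,"dz":0,"spin":0},{"dx":0.95,"dy":0.3,"dz":0,"spin":0},{"dx":0.95,"dy":0.3,"dz":0,"spin":0},{"dx":0.95,"dy":0.3,"dz":0,"spin":0},{"dx":0.95,"dy":0.3,"dz":0,"spin":0}]' 0.8
python3 -m creep '[{"dx":-5,"dy":-1.5,"dz":0,"spin":0},{"dx":-5,"dy":-1.5,"dz":0,"spin":0},{"dx":-4.5,"dy":-1.6,"dz":0,"spin":0},{"dx":0,"dy":0,"dz":0,"spin":0}]' 0.8
python3 - <<'E'
from h import *
plan(399.5,309.8,120,-32.8)
E
python3 -m creep '[{"dx":0.95,"dy":0.3,"dz":0,"spin":0},{"dx":0.95,"dy":0.3,"dz":0,"spin":0},{"dx":0.95,"dy":0.3,"dz":0,"spin":0},{"dx":0.95,"dy":0.3,"dz":0,"spin":0},{"dx":0.95,"dy":0.3,"dz":0,"spin":0},{"dx":0.95,"dy":0.3,"dz":0,"spin":0},{"dx":0.95,"dy":0.3,"dz":0,"spin":0},{"dx":0.95,"dy":0.3,"dz":0,"spin":0},{"dx":0.95,"dy":0.3,"dz":0,"spin":0},{"dx":0.95,"dy":0.3,"dz":0,"spin":0},{"dx":0.95,"dy":0.3,"dz":0,"spin":0},{"dx":0.95,"dy":0.3,"dz":0,"spin":0},{"dx":0.95,"dy":0.3,"dz":0,"spin":0},{"dx":0.95,"dy":0.3,"dz":0,"spin":0},{"dx":0.95,"dy":0.3,"dz":0,"spin":0}]' 0.8
python3 -m creep '[{"dx":-5,"dy":-1.5,"dz":0,"spin":0},{"dx":-5,"dy":-1.5,"dz":0,"spin":0},{"dx":-4.5,"dy":-1.6,"dz":0,"spin":0},{"dx":0,"dy":0,"dz":0,"spin":0}]' 0.8
python3 - <<'E'
from h import *
plan(399.5,309.8,120,-32.8)
E
```

```text
time: 37.22
tcp_pos: [541.6, 419.6, 230.3]
eef_rot: [0.883, 0.47, -0.014, -0.004]
wrist_force: [-0.3, -0.7, 0.2]
grip_width: 0.799
time: 37.72
tcp_pos: [420.9, 323.9, 231.8]
eef_rot: [0.883, 0.47, -0.015, -0.003]
wrist_force: [1.4, -0.3, -0.2]
grip_width: 0.798
tcp [420.9 323.9 231.8] jaw yaw -34.0 tilt [-0.03  -0.009] F [ 1.4 -0.3 -0.2] grip 0.798 t 37.73
 present axes dx,dy,dz cm: [-2.1  -0.76 11.25]
 spin total -0.02 then dx,dy,dz: [-2.08 -0.81 11.25] j7 now -1.29
time: 39.6
tcp_pos: [549.4, 426.4, 227.3]
eef_rot: [0.883, 0.47, -0.014, -0.003]
wrist_force: [0.6, 0.3, 0.2]
grip_width: 0.802
time: 40.1
tcp_pos: [428.7, 330.6, 228.6]
eef_rot: [0.883, 0.47, -0.015, -0.003]
wrist_force: [-0.2, -0.2, 0.1]
grip_width: 0.8
tcp [428.7 330.6 228.6] jaw yaw -34.0 tilt [-0.029 -0.009] F [-0.2 -0.2  0.1] grip 0.8 t 40.1
 present axes dx,dy,dz cm: [-3.09 -1.05 10.96]
 spin total -0.02 then dx,dy,dz: [-3.07 -1.12 10.96] j7 now -1.29
```

```bash
python3 -m creep '[{"dx":-1.55,"dy":-0.5,"dz":4,"spin":-0.02},{"dx":-1.55,"dy":-0.5,"dz":4,"spin":0},{"dx":0,"dy":0,"dz":2,"spin":0},{"dx":0,"dy":0,"dz":0,"spin":0}]' 0.8
python3 - <<'E'
from h import *
plan(399.5,309.8,26,-32.8)
im,W,c=cloud("wrist"); save("w12",im)
k=(abs(W[...,2]-58)<4); P=W[k&(abs(W[...,0]-400)<70)&(abs(W[...,1]-310)<70)]
print(cork_fit(P),np.median(P[:,2]))
E
```

```text
time: 40.6
tcp_pos: [404.9, 313.1, 129.3]
eef_rot: [0.878, 0.479, -0.01, -0.004]
wrist_force: [-0.4, -0.3, 1.3]
grip_width: 0.801
tcp [404.9 313.1 129.3] jaw yaw -32.8 tilt [-0.022 -0.003] F [-0.4 -0.3  1.3] grip 0.801 t 40.6
 present axes dx,dy,dz cm: [-0.41 -0.1  10.34]
 spin total 0.0 then dx,dy,dz: [-0.42 -0.1  10.34] j7 now -1.27
(array([399.7, 310. ]), 79.9, 18.0, 56.7) 58.64317595408081
```

View pics/w12.png

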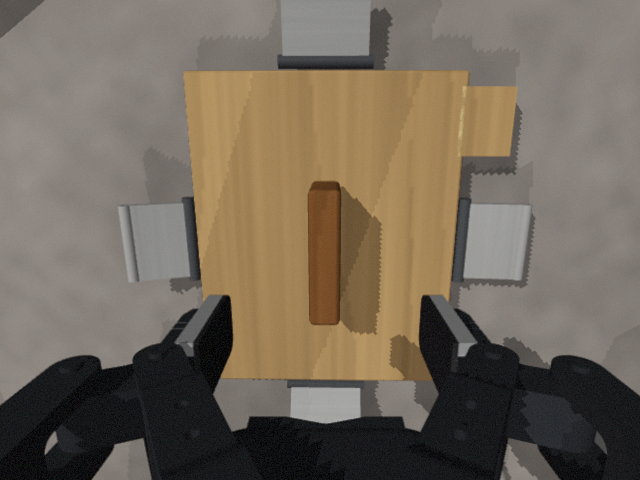

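The handle is at (324,253), square between the jaws. I'll descend and grip.

```bash
python3 -m creep '[{"dx":-0.2,"dy":0,"dz":3,"spin":0},{"dx":-0.2,"dy":0,"dz":3,"spin":0},{"dx":0,"dy":0,"dz":2,"spin":0},{"dx":0,"dy":0,"dz":0.5,"spin":0},{"dx":0,"dy":0,"dz":0,"spin":0}]' 0.8
python3 - <<'E'
from h import *
plan(399.7,310,26,-33)
E
```

```text
time: 41.28
tcp_pos: [409.9, 316.9, 49.4]
eef_rot: [0.878, 0.479, -0.001, -0.006]
wrist_force: [0.1, -0.6, -0.8]
grip_width: 0.797
tcp [409.9 316.9  49.4] jaw yaw -32.8 tilt [-0.008  0.009] F [ 0.1 -0.6 -0.8] grip 0.797 t 41.27
 present axes dx,dy,dz cm: [-1.14 -0.45  2.35]
 spin total 0.004 then dx,dy,dz: [-1.14 -0.45  2.35] j7 now -1.25
```

```bash
python3 -m creep '[{"dx":-1.1,"dy":-0.45,"dz":0.5,"spin":0},{"dx":-0.3,"dy":0,"dz":1,"spin":0},{"dx":0,"dy":0,"dz":0.7,"spin":0},{"dx":0,"dy":0,"dz":0,"spin":0}]' 0.8
python3 - <<'E'
from h import *
plan(399.7,310,26,-33)
E
```

```text
time: 41.78
tcp_pos: [398.6, 308.2, 28.2]
eef_rot: [0.878, 0.479, 0.0, -0.006]
wrist_force: [0.0, -0.0, 0.6]
grip_width: 0.797
tcp [398.6 308.2  28.2] jaw yaw -32.8 tilt [-0.005  0.012] F [ 0.  -0.   0.6] grip 0.797 t 41.77
 present axes dx,dy,dz cm: [ 0.21 -0.01  0.22]
 spin total 0.004 then dx,dy,dz: [ 0.21 -0.01  0.22] j7 now -1.25
```

```bash
python3 -m creep '[{"dx":0.2,"dy":0,"dz":0.2,"spin":0},{"dx":0,"dy":0,"dz":0,"spin":0}]' 0.8
python3 -m creep '[{"dx":0,"dy":0,"dz":0,"spin":0},{"dx":0,"dy":0,"dz":0,"spin":0},{"dx":0,"dy":0,"dz":0,"spin":0},{"dx":0,"dy":0,"dz":0,"spin":0},{"dx":0,"dy":0,"dz":0,"spin":0},{"dx":0,"dy":0,"dz":0,"spin":0},{"dx":0,"dy":0,"dz":0,"spin":0}]' 0
python3 - <<'E'
from h import *
plan(399.7,310,26,-33)
E
```

```text
time: 42.02
tcp_pos: [400.2, 310.3, 26.1]
eef_rot: [0.878, 0.479, 0.001, -0.007]
wrist_force: [-0.6, 0.2, -0.1]
grip_width: 0.798
time: 42.9
tcp_pos: [400.6, 310.5, 26.7]
eef_rot: [0.878, 0.479, 0.001, -0.006]
wrist_force: [0.1, -0.2, 0.2]
grip_width: 0.202
tcp [400.6 310.5  26.7] jaw yaw -32.8 tilt [-0.004  0.013] F [ 0.1 -0.2  0.2] grip 0.202 t 42.9
 present axes dx,dy,dz cm: [-0.09 -0.05  0.07]
 spin total 0.004 then dx,dy,dz: [-0.09 -0.05  0.07] j7 now -1.25
```

```bash
python3 -m creep '[{"dx":0,"dy":0,"dz":-1.5,"spin":0},{"dx":0,"dy":0,"dz":-3,"spin":0},{"dx":0,"dy":0,"dz":-3.5,"spin":0},{"dx":0,"dy":0,"dz":-3.5,"spin":0},{"dx":0,"dy":0,"dz":-2,"spin":0},{"dx":0,"dy":0,"dz":-1,"spin":0},{"dx":0,"dy":0,"dz":0,"spin":0}]' 0
python3 - <<'E'
from h import *
plan(551.7,-31.1,170,-0.4)
im,W,c=cloud("wrist"); save("w13",im)
E
```

```text
time: 43.78
tcp_pos: [397.3, 305.2, 175.5]
eef_rot: [0.878, 0.479, -0.004, -0.006]
wrist_force: [-0.0, 0.2, -4.8]
grip_width: 0.2
tcp [397.3 305.2 175.5] jaw yaw -32.8 tilt [-0.012  0.006] F [-0.   0.2 -4.8] grip 0.2 t 43.77
 present axes dx,dy,dz cm: [-19.9   31.2    0.16]
 spin total -0.565 then dx,dy,dz: [-33.53  15.68   0.16] j7 now -1.27
```

View pics/w13.png

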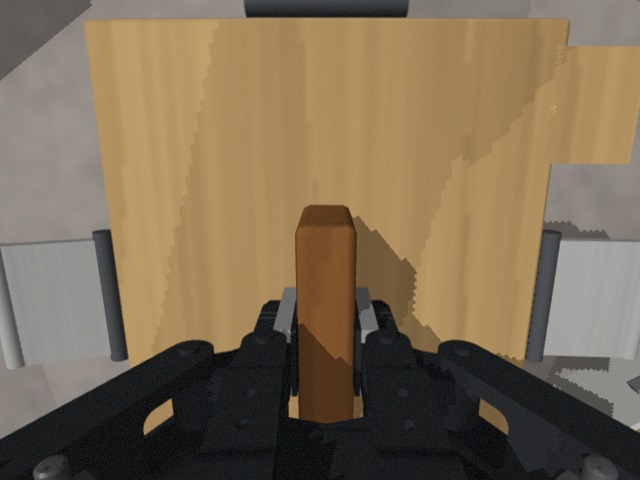

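```bash
python3 -m creep '[{"dx":-0.8,"dy":1.2,"dz":0,"spin":0},{"dx":-1.4,"dy":2.2,"dz":0,"spin":0},{"dx":-1.8,"dy":2.8,"dz":0,"spin":0},{"dx":-1.8,"dy":2.8,"dz":0,"spin":0},{"dx":-1.8,"dy":2.8,"dz":0,"spin":0},{"dx":-1.8,"dy":2.8,"dz":0,"spin":0},{"dx":-1.8,"dy":2.8,"dz":0,"spin":0},{"dx":-1.8,"dy":2.8,"dz":0,"spin":0},{"dx":-1.8,"dy":2.8,"dz":0,"spin":0},{"dx":-1.8,"dy":2.8,"dz":0,"spin":0},{"dx":-1.5,"dy":2.4,"dz":0,"spin":0},{"dx":-1.0,"dy":1.6,"dz":0,"spin":0},{"dx":-0.5,"dy":0.8,"dz":0,"spin":0},{"dx":0,"dy":0,"dz":0,"spin":0}]' 0
python3 - <<'E'
from h import *
plan(551.7,-31.1,170,-0.4)
E
python3 -m creep '[{"dx":0,"dy":0,"dz":0,"spin":-0.03},{"dx":0,"dy":0,"dz":0,"spin":-0.06},{"dx":0,"dy":0,"dz":0,"spin":-0.09},{"dx":0,"dy":0,"dz":0,"spin":-0.1},{"dx":0,"dy":0,"dz":0,"spin":-0.1},{"dx":0,"dy":0,"dz":0,"spin":-0.09},{"dx":0,"dy":0,"dz":0,"spin":-0.06},{"dx":0,"dy":0,"dz":0,"spin":-0.03},{"dx":0,"dy":0,"dz":0,"spin":0},{"dx":0,"dy":0,"dz":0,"spin":0}]' 0
python3 - <<'E'
from h import *
plan(551.7,-31.1,150,-0.4)
im,W,c=cloud("wrist"); save("w14",im); np.save("w14.npy",W)
im,W,c=cloud("side"); save("s14",im)
E
```

```text
time: 45.58
tcp_pos: [543.2, -54.0, 157.6]
eef_rot: [0.88, 0.474, -0.021, -0.005]
wrist_force: [-0.5, 0.2, -5.2]
grip_width: 0.204
tcp [543.2 -54.  157.6] jaw yaw -33.4 tilt [-0.041 -0.011] F [-0.5  0.2 -5.2] grip 0.204 t 45.58
 present axes dx,dy,dz cm: [ 2.34 -0.59 -1.3 ]
 spin total -0.576 then dx,dy,dz: [ 2.28  0.78 -1.3 ] j7 now -0.46
time: 46.82
tcp_pos: [539.9, -43.6, 156.8]
eef_rot: [0.7, 0.714, -0.018, -0.014]
wrist_force: [-0.2, 0.2, -5.6]
grip_width: 0.202
tcp [539.9 -43.6 156.8] jaw yaw 1.1 tilt [-0.045 -0.007] F [-0.2  0.2 -5.6] grip 0.202 t 46.83
 present axes dx,dy,dz cm: [1.23 1.24 0.62]
 spin total 0.026 then dx,dy,dz: [1.26 1.2  0.62] j7 now 0.07
```

View pics/w14.png

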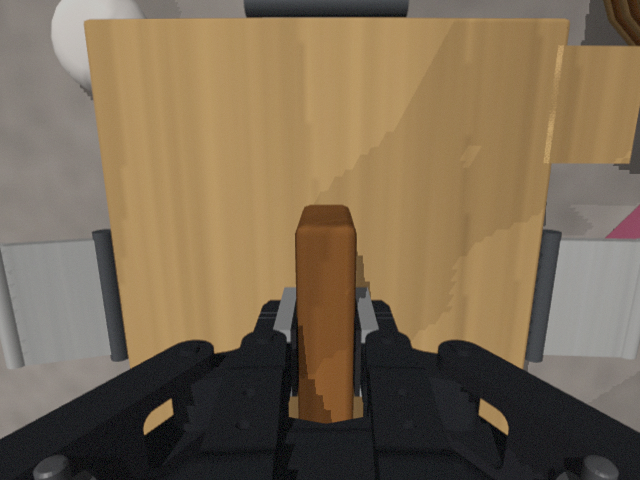

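View pics/s14.png

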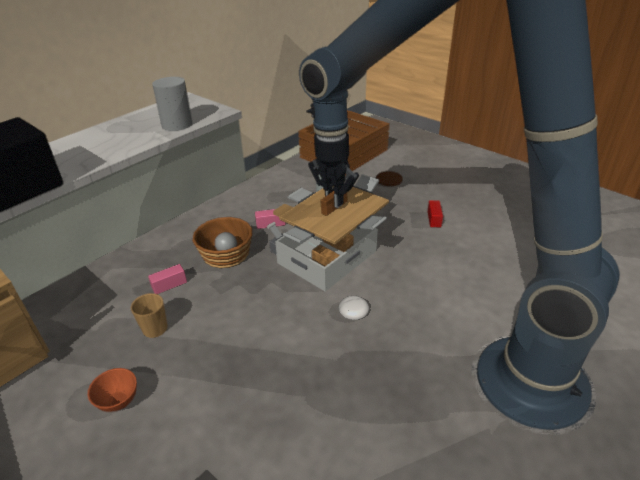

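The lid is over the box (side view 330,210) with the tongue on the far-left side as wanted, but tilted about 2.5°. I'll try one slow lift and quick descent to level it.

```bash
python3 -m creep '[{"dx":0.15,"dy":0.15,"dz":-1.3,"spin":0.013},{"dx":0.15,"dy":0.15,"dz":-1.3,"spin":0.013},{"dx":0.15,"dy":0.15,"dz":-1.3,"spin":0},{"dx":0.15,"dy":0.15,"dz":-1.3,"spin":0},{"dx":0.15,"dy":0.15,"dz":-1.3,"spin":0},{"dx":0.15,"dy":0.15,"dz":-1.3,"spin":0},{"dx":0.15,"dy":0.15,"dz":-1.3,"spin":0},{"dx":0.15,"dy":0.15,"dz":-1.3,"spin":0},{"dx":0,"dy":0.15,"dz":-1.3,"spin":0},{"dx":0,"dy":0,"dz":-1.3,"spin":0}]' 0
python3 - <<'E'
from h import *
plan(551.7,-31.1,150,-0.4)
E
python3 -m creep '[{"dx":0,"dy":0,"dz":4,"spin":0},{"dx":0,"dy":0,"dz":4,"spin":0},{"dx":0,"dy":0,"dz":3,"spin":0},{"dx":0,"dy":0,"dz":0,"spin":0}]' 0
python3 - <<'E'
from h import *
plan(551.7,-31.1,150,-0.4)
E
```

```text
time: 48.18
tcp_pos: [560.5, -30.0, 295.3]
eef_rot: [0.71, 0.704, -0.018, -0.013]
wrist_force: [0.5, 0.1, -5.8]
grip_width: 0.202
tcp [560.5 -30.  295.3] jaw yaw -0.5 tilt [-0.045 -0.007] F [ 0.5  0.1 -5.8] grip 0.202 t 48.17
 present axes dx,dy,dz cm: [-1.000e-02 -2.400e-01  1.455e+01]
 spin total -0.002 then dx,dy,dz: [-1.000e-02 -2.400e-01  1.455e+01] j7 now 0.0
time: 48.68
tcp_pos: [558.4, -31.0, 187.1]
eef_rot: [0.71, 0.704, -0.016, -0.011]
wrist_force: [-0.5, 0.5, -3.5]
grip_width: 0.2
tcp [558.4 -31.  187.1] jaw yaw -0.5 tilt [-0.038 -0.006] F [-0.5  0.5 -3.5] grip 0.2 t 48.67
 present axes dx,dy,dz cm: [ 0.01 -0.53  3.74]
 spin total -0.002 then dx,dy,dz: [ 0.01 -0.53  3.74] j7 now 0.02
```

```bash
python3 -m creep '[{"dx":0,"dy":0,"dz":-4,"spin":0},{"dx":0,"dy":0,"dz":-5,"spin":0},{"dx":0,"dy":0,"dz":-4,"spin":0},{"dx":0,"dy":0,"dz":0,"spin":0},{"dx":0,"dy":0,"dz":4,"spin":0},{"dx":0,"dy":0,"dz":4,"spin":0},{"dx":0,"dy":0,"dz":4,"spin":0},{"dx":0,"dy":0,"dz":0,"spin":0},{"dx":0,"dy":0,"dz":-4,"spin":0},{"dx":0,"dy":0,"dz":-5,"spin":0},{"dx":0,"dy":0,"dz":-4,"spin":0},{"dx":0,"dy":0,"dz":0,"spin":0},{"dx":0,"dy":0,"dz":4,"spin":0},{"dx":0,"dy":0,"dz":4,"spin":0},{"dx":0,"dy":0,"dz":4,"spin":0},{"dx":0,"dy":0,"dz":0,"spin":0}]' 0
python3 - <<'E'
from h import *
plan(551.7,-31.1,150,-0.4)
p,R,s=tool()
im,W,c=cloud("wrist"); save("w15",im); np.save("w15.npy",W)
# plate points in tool frame-ish
V=(W-p)@R  # tool coords
X,Y,Z=V[...,0],V[...,1],V[...,2]
k=(Z>0)&(Z<20)&(X>15)&(X<100)&(abs(Y)<75)&np.isfinite(Z)
q=W[k]; A=np.c_[q[:,:2]-p[:2],np.ones(len(q))]; s_,*_=np.linalg.lstsq(A,q[:,2],rcond=None)
for _ in range(3):
    r=q[:,2]-A@s_; g=abs(r)<2.5; s_,*_=np.linalg.lstsq(A[g],q[g,2],rcond=None)
print("plate plane dz/dx,dz/dy",np.round(s_,4),"below tcp",s_[2]-p[2],len(q))
E
```

```text
time: 50.68
tcp_pos: [561.1, -32.0, 219.7]
eef_rot: [0.711, 0.703, -0.012, -0.007]
wrist_force: [-0.7, 1.8, -5.4]
grip_width: 0.198
tcp [561.1 -32.  219.7] jaw yaw -0.6 tilt [-0.027 -0.006] F [-0.7  1.8 -5.4] grip 0.198 t 50.67
 present axes dx,dy,dz cm: [ 0.13 -0.76  6.99]
 spin total -0.004 then dx,dy,dz: [ 0.13 -0.76  6.99] j7 now 0.01
plate plane dz/dx,dz/dy [-2.42000e-02 -1.44000e-02  2.11959e+02] below tcp -7.703602137793695 93946
```

```bash
python3 -m creep '[{"dx":0,"dy":0,"dz":-3,"spin":0},{"dx":0,"dy":0,"dz":-4,"spin":0},{"dx":0,"dy":0,"dz":-4,"spin":0},{"dx":0,"dy":0,"dz":0,"spin":0},{"dx":0,"dy":0,"dz":4,"spin":0},{"dx":0,"dy":0,"dz":4,"spin":0},{"dx":0,"dy":0,"dz":4,"spin":0},{"dx":0,"dy":0,"dz":0,"spin":0},{"dx":0,"dy":0,"dz":-3,"spin":0},{"dx":0,"dy":0,"dz":-4,"spin":0},{"dx":0,"dy":0,"dz":-4,"spin":0},{"dx":0,"dy":0,"dz":0,"spin":0},{"dx":0,"dy":0,"dz":4,"spin":0},{"dx":0,"dy":0,"dz":4,"spin":0},{"dx":0,"dy":0,"dz":4,"spin":0},{"dx":0,"dy":0,"dz":0,"spin":0}]' 0
cat > lidm.py <<'E'
from h import *
def lidm(tag,x,y,z):
    plan(x,y,z,-0.4)
    p,R,s=tool()
    im,W,c=cloud("wrist"); save(tag,im); np.save(tag+".npy",W)
    V=(W-p)@R
    X,Y,Z=V[...,0],V[...,1],V[...,2]
    k=(Z>0)&(Z<20)&(X>15)&(X<100)&(abs(Y)<75)&np.isfinite(Z)
    q=W[k]; A=np.c_[q[:,:2]-p[:2],np.ones(len(q))]; s_,*_=np.linalg.lstsq(A,q[:,2],rcond=None)
    for _ in range(3):
        r=q[:,2]-A@s_; g=abs(r)<2.5; s_,*_=np.linalg.lstsq(A[g],q[g,2],rcond=None)
    print("plate slope dz/dx,dz/dy",np.round(s_[:2],4),"top vs tcp",round(s_[2]-p[2],1))
    # plate side edges: per image row first/last col on plane
    res=np.abs(W[...,2]-((W[...,0]-p[0])*s_[0]+(W[...,1]-p[1])*s_[1]+s_[2]))<3
    res&=(abs(W[...,0]-p[0])<130)&(W[...,1]-p[1]<115)
    L=[];Rr=[];T=[]
    for r in range(0,480):
        cc=np.where(res[r])[0]
        if len(cc)<50: continue
        P=W[r,cc]; yy=np.median(P[:,1])-p[1]
        if 20<yy<45: L.append(P[P[:,0].argmin()]); Rr.append(P[P[:,0].argmax()])
    for cc in range(0,640):
        rr=np.where(res[:,cc])[0]
        if len(rr)<50: continue
        P=W[rr,cc]; xx=np.median(P[:,0])-p[0]
        if abs(xx)<60: T.append(P[P[:,1].argmax()])
    L,Rr,T=map(np.array,(L,Rr,T))
    for n,E,ax in (("-x",L,0),("+x",Rr,0),("+y",T,1)):
        if len(E)<5: print(n,len(E)); continue
        o=1-ax; m=np.median(E[:,ax]); E=E[abs(E[:,ax]-m)<6]; a=np.polyfit(E[:,o]-p[o],E[:,ax],1); print(n,len(E),"edge rel tcp at tcp line",round(a[1]-p[ax],1),"slope deg",round(np.degrees(np.arctan(a[0])),2))
E
python3 - <<'E'
from lidm import *
lidm("w16",551.7,-31.1,150)
E
```

```text
time: 52.72
tcp_pos: [568.4, -33.0, 216.8]
eef_rot: [0.711, 0.703, -0.001, 0.003]
wrist_force: [0.0, -0.1, -4.8]
grip_width: 0.198
tcp [568.4 -33.  216.8] jaw yaw -0.7 tilt [ 0.002 -0.005] F [ 0.  -0.1 -4.8] grip 0.198 t 52.73
 present axes dx,dy,dz cm: [ 0.2  -1.69  6.68]
 spin total -0.005 then dx,dy,dz: [ 0.21 -1.69  6.68] j7 now 0.01
plate slope dz/dx,dz/dy [ 0.0042 -0.0133] top vs tcp -7.7
-x 44 edge rel tcp at tcp line -84.0 slope deg 0.71
+x 45 edge rel tcp at tcp line 81.8 slope deg 1.68
+y 318 edge rel tcp at tcp line 105.4 slope deg -0.53
```

View pics/w16.png

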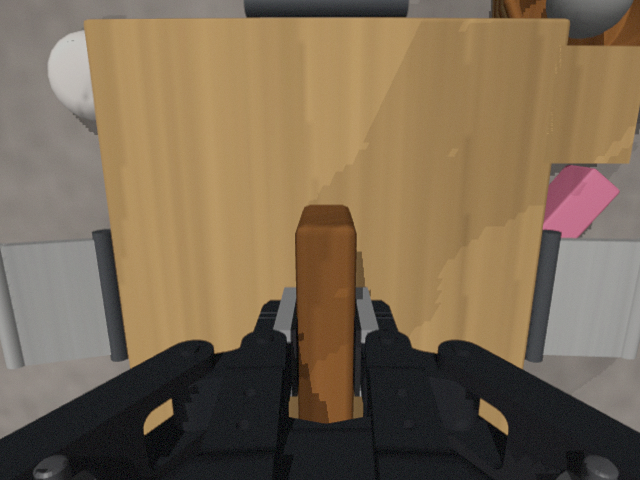

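Levelled: plate slopes are 0.004 and -0.013. Now I'll shift into line and descend.

```bash
python3 -m creep '[{"dx":0,"dy":-0.8,"dz":1.5,"spin":0},{"dx":0,"dy":-0.8,"dz":2.5,"spin":0},{"dx":0,"dy":0,"dz":1.5,"spin":0},{"dx":0,"dy":0,"dz":0,"spin":0},{"dx":0,"dy":0,"dz":0,"spin":0}]' 0
python3 - <<'E'
from lidm import *
lidm("w17",552.5,-32.5,105)
E
```

```text
time: 53.4
tcp_pos: [558.3, -33.3, 167.9]
eef_rot: [0.712, 0.703, 0.005, 0.008]
wrist_force: [-0.4, -0.2, -4.4]
grip_width: 0.2
tcp [558.3 -33.3 167.9] jaw yaw -0.7 tilt [ 0.019 -0.005] F [-0.4 -0.2 -4.4] grip 0.2 t 53.4
 present axes dx,dy,dz cm: [ 0.1  -0.7   6.28]
 spin total -0.006 then dx,dy,dz: [ 0.1  -0.7   6.28] j7 now 0.02
plate slope dz/dx,dz/dy [ 0.0219 -0.0128] top vs tcp -7.6
-x 44 edge rel tcp at tcp line -84.3 slope deg 1.47
+x 44 edge rel tcp at tcp line 82.8 slope deg 0.35
+y 321 edge rel tcp at tcp line 105.4 slope deg -0.57
```

```bash
python3 -m creep '[{"dx":0,"dy":-0.2,"dz":0.6,"spin":0},{"dx":0,"dy":-0.2,"dz":0.8,"spin":0},{"dx":0,"dy":-0.2,"dz":0.8,"spin":0},{"dx":0,"dy":-0.1,"dz":0.8,"spin":0},{"dx":0,"dy":0,"dz":0.8,"spin":0},{"dx":0,"dy":0,"dz":0.5,"spin":0},{"dx":0,"dy":0,"dz":0,"spin":0}]' 0
python3 - <<'E'
from lidm import *
lidm("w18",552.5,-32.5,105)
E
```

```text
time: 54.32
tcp_pos: [552.5, -33.3, 122.4]
eef_rot: [0.711, 0.703, 0.006, 0.009]
wrist_force: [0.0, 0.0, -5.2]
grip_width: 0.204
tcp [552.5 -33.3 122.4] jaw yaw -0.7 tilt [ 0.021 -0.005] F [ 0.   0.  -5.2] grip 0.204 t 54.33
 present axes dx,dy,dz cm: [ 0.09 -0.03  1.74]
 spin total -0.005 then dx,dy,dz: [ 0.09 -0.03  1.74] j7 now 0.03
plate slope dz/dx,dz/dy [ 0.0231 -0.0128] top vs tcp -7.6
-x 43 edge rel tcp at tcp line -84.4 slope deg 1.91
+x 44 edge rel tcp at tcp line 82.8 slope deg 0.27
+y 318 edge rel tcp at tcp line 105.5 slope deg -0.57
```

```bash
python3 -m creep '[{"dx":0.08,"dy":0,"dz":0.5,"spin":0},{"dx":0,"dy":0,"dz":0.6,"spin":0},{"dx":0,"dy":0,"dz":0.6,"spin":0},{"dx":0,"dy":0,"dz":0.4,"spin":0},{"dx":0,"dy":0,"dz":0,"spin":0}]' 0
python3 - <<'E'
from lidm import *
lidm("w19",552.5,-32.5,90)
im,W,c=cloud("side"); save("s19",cv2.resize(im[170:330,200:440],None,fx=3,fy=3))
im,W,c=cloud("scene"); save("sc19",cv2.resize(im[180:330,210:400],None,fx=4,fy=4))
E
```

```text
time: 55.0
tcp_pos: [553.8, -32.5, 100.7]
eef_rot: [0.711, 0.703, 0.006, 0.009]
wrist_force: [-0.4, -0.0, -6.0]
grip_width: 0.2
tcp [553.8 -32.5 100.7] jaw yaw -0.7 tilt [ 0.022 -0.005] F [-0.4 -0.  -6. ] grip 0.2 t 55.0
 present axes dx,dy,dz cm: [ 0.   -0.15  1.06]
 spin total -0.005 then dx,dy,dz: [ 0.   -0.15  1.06] j7 now 0.03
plate slope dz/dx,dz/dy [ 0.0251 -0.0127] top vs tcp -7.7
-x 44 edge rel tcp at tcp line -83.5 slope deg 0.47
+x 45 edge rel tcp at tcp line 82.9 slope deg 0.14
+y 318 edge rel tcp at tcp line 105.4 slope deg -0.47
```

View pics/s19.png

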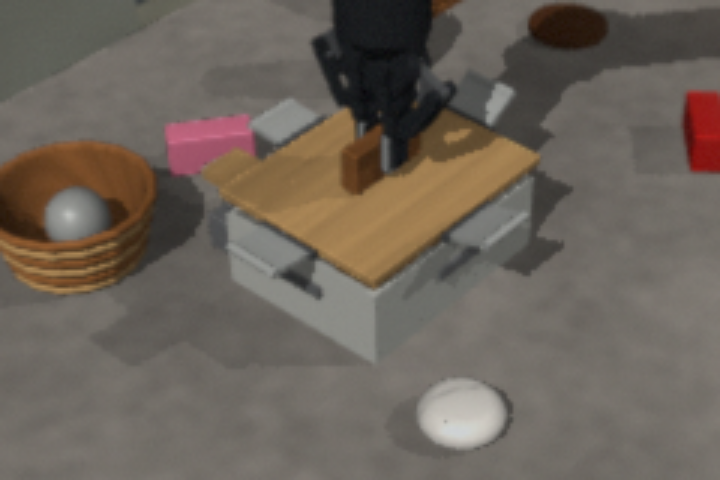

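View pics/sc19.png

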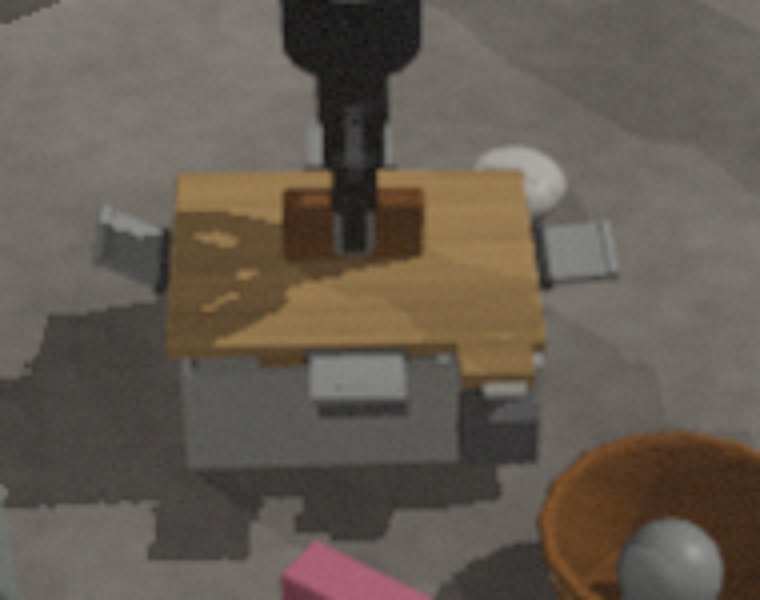

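The lid is poised just above the rim with the tongue over the lever. I'll lower it gently and watch the force.

```bash
python3 -m creep '[{"dx":0,"dy":-0.1,"dz":0.3,"spin":0},{"dx":0,"dy":0,"dz":0.35,"spin":0},{"dx":0,"dy":0,"dz":0,"spin":0}]' 0
python3 -m creep '[{"dx":0,"dy":0,"dz":0.2,"spin":0},{"dx":0,"dy":0,"dz":0,"spin":0}]' 0
python3 - <<'E'
from lidm import *
lidm("w20",552.5,-32.5,88)
E
```

```text
time: 55.52
tcp_pos: [553.7, -32.5, 94.8]
eef_rot: [0.711, 0.703, 0.007, 0.01]
wrist_force: [0.2, -1.2, -4.5]
grip_width: 0.198
time: 55.78
tcp_pos: [554.0, -32.5, 92.8]
eef_rot: [0.711, 0.703, 0.007, 0.01]
wrist_force: [0.5, -0.3, -4.2]
grip_width: 0.197
tcp [554.  -32.5  92.8] jaw yaw -0.7 tilt [ 0.025 -0.004] F [ 0.5 -0.3 -4.2] grip 0.197 t 55.77
 present axes dx,dy,dz cm: [ 0.   -0.16  0.47]
 spin total -0.005 then dx,dy,dz: [ 0.   -0.16  0.47] j7 now 0.04
plate slope dz/dx,dz/dy [ 0.0283 -0.0122] top vs tcp -7.7
-x 44 edge rel tcp at tcp line -84.0 slope deg 1.15
+x 44 edge rel tcp at tcp line 82.5 slope deg 0.89
+y 319 edge rel tcp at tcp line 105.4 slope deg -0.65
```

```bash
python3 -m creep '[{"dx":0,"dy":-0.12,"dz":0.15,"spin":0},{"dx":0,"dy":0,"dz":0.15,"spin":0},{"dx":0,"dy":0,"dz":0,"spin":0}]' 0
python3 - <<'E'
from lidm import *
lidm("w21",552.5,-32.5,88)
E
```

```text
time: 56.2
tcp_pos: [553.7, -32.7, 91.0]
eef_rot: [0.712, 0.702, 0.008, 0.011]
wrist_force: [-1.7, 0.4, -2.0]
grip_width: 0.197
tcp [553.7 -32.7  91. ] jaw yaw -0.8 tilt [ 0.027 -0.004] F [-1.7  0.4 -2. ] grip 0.197 t 56.2
 present axes dx,dy,dz cm: [ 0.02 -0.12  0.3 ]
 spin total -0.006 then dx,dy,dz: [ 0.02 -0.12  0.3 ] j7 now 0.04
plate slope dz/dx,dz/dy [ 0.0254 -0.0046] top vs tcp -7.6
-x 43 edge rel tcp at tcp line -83.5 slope deg 0.16
+x 44 edge rel tcp at tcp line 84.6 slope deg -2.39
+y 321 edge rel tcp at tcp line 105.5 slope deg -0.94
```

Contact: the lid is starting to settle. Release.

```bash
python3 -m creep '[{"dx":0,"dy":0,"dz":0,"spin":0},{"dx":0,"dy":0,"dz":0,"spin":0},{"dx":0,"dy":0,"dz":0,"spin":0},{"dx":0,"dy":0,"dz":0,"spin":0},{"dx":0,"dy":0,"dz":0,"spin":0}]' 0.6
python3 - <<'E'
from lidm import *
lidm("w22",552.5,-32.5,88)
im,W,c=cloud("side"); save("s22",cv2.resize(im[170:330,200:440],None,fx=3,fy=3))
im,W,c=cloud("scene"); save("sc22",cv2.resize(im[180:330,210:400],None,fx=4,fy=4))
E
```

```text
time: 56.88
tcp_pos: [555.4, -32.7, 92.0]
eef_rot: [0.711, 0.703, 0.01, 0.013]
wrist_force: [-0.1, -0.1, -0.5]
grip_width: 0.602
tcp [555.4 -32.7  92. ] jaw yaw -0.7 tilt [ 0.031 -0.004] F [-0.1 -0.1 -0.5] grip 0.602 t 56.88
 present axes dx,dy,dz cm: [ 0.02 -0.3   0.39]
 spin total -0.006 then dx,dy,dz: [ 0.02 -0.3   0.39] j7 now 0.04
plate slope dz/dx,dz/dy [-0.0016 -0.0001] top vs tcp -11.1
-x 45 edge rel tcp at tcp line -86.4 slope deg 2.29
+x 41 edge rel tcp at tcp line 81.1 slope deg 0.75
+y 238 edge rel tcp at tcp line 107.9 slope deg 4.16
```

View pics/s22.png

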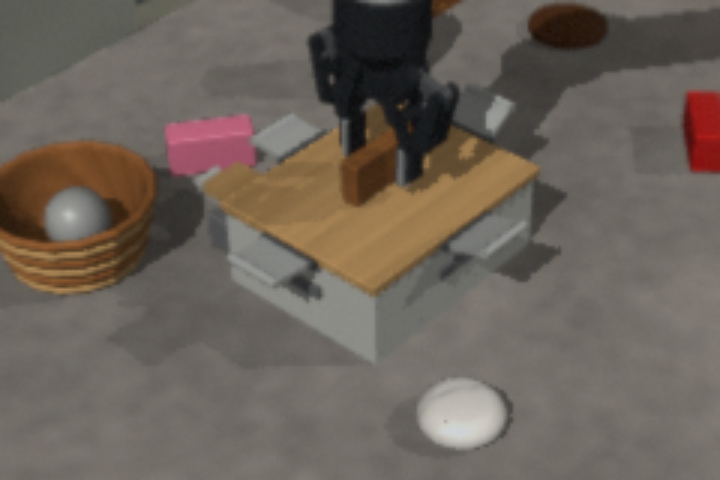

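View pics/sc22.png

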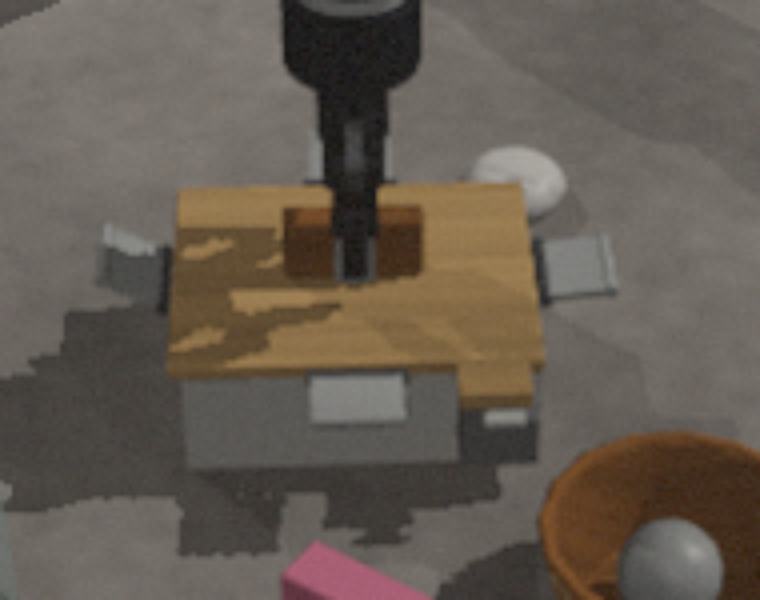

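The plate is level (slopes about 0) with its top at z≈81, the tongue on the lever (scene crop 505,390). I'll retract and shut the gripper to work the clips.

```bash
python3 -m creep '[{"dx":0,"dy":0,"dz":-2,"spin":0},{"dx":0,"dy":0,"dz":-4,"spin":0},{"dx":0,"dy":0,"dz":-4,"spin":0},{"dx":-1,"dy":0,"dz":-4,"spin":0},{"dx":-2,"dy":0,"dz":-3,"spin":0},{"dx":-2,"dy":0,"dz":0,"spin":0},{"dx":-2,"dy":0,"dz":0,"spin":0},{"dx":0,"dy":0,"dz":0,"spin":0}]' 0.6
python3 - <<'E'
from h import *
plan(552,80,150,-0.4)
im,W,c=cloud("wrist"); save("w23",im); np.save("w23.npy",W)
k=(abs(W[...,2]-120)<5)&(abs(W[...,0]-552)<60)&(abs(W[...,1]+31)<70); print("handle",cork_fit(W[k]),np.median(W[k][:,2]),k.sum())
X,Y,Z=W[...,0],W[...,1],W[...,2]
k=(abs(Z-80)<3)&(abs(X-552)<120)&(abs(Y+31)<120)
def line(sel,ax,side):
    P=W[sel]; o=1-ax
    b=np.round(P[:,o]/2); E=[]
    for v in np.unique(b):
        q=P[b==v]; E.append(q[(q[:,ax]*side).argmax()])
    E=np.array(E); m=np.median(E[:,ax]); E=E[abs(E[:,ax]-m)<5]; a=np.polyfit(E[:,o],E[:,ax],1); E=E[abs(E[:,ax]-np.polyval(a,E[:,o]))<1.5]; a=np.polyfit(E[:,o],E[:,ax],1)
    return len(E),round(np.polyval(a,552 if o==0 else -31),1),round(np.degrees(np.arctan(a[0])),2)
print("+x",line(k&(X>620)&(Y<15)&(Y>-120)&(abs(Y+31)>32),0,1)); print("-x",line(k&(X<490)&(abs(Y+31)<100)&(abs(Y+31)>32),0,-1)); print("+y",line(k&(Y>50)&(abs(X-552)<80)&(abs(X-552)>32),1,1)); print("-y",line(k&(Y<-100)&(abs(X-552)<80)&(abs(X-552)>32),1,-1))
q=W[k]; A=np.c_[q[:,0]-552,q[:,1]+31,np.ones(len(q))]; print(np.linalg.lstsq(A,q[:,2],rcond=None)[0])
E
```

```text
time: 58.02
tcp_pos: [548.6, -103.3, 267.8]
eef_rot: [0.711, 0.703, 0.009, 0.012]
wrist_force: [-0.7, 0.6, -0.0]
grip_width: 0.597
tcp [ 548.6 -103.3  267.8] jaw yaw -0.6 tilt [ 0.031 -0.005] F [-0.7  0.6 -0. ] grip 0.597 t 58.02
 present axes dx,dy,dz cm: [18.39 -0.23 11.7 ]
 spin total -0.004 then dx,dy,dz: [18.39 -0.15 11.7 ] j7 now 0.15
handle (array([553.2, -33.1]), 78.9, 18.0, 89.1) 120.66858324639807 3074
+x (35, np.float64(636.9), np.float64(0.97))
-x (61, np.float64(469.5), np.float64(0.85))
+y (50, np.float64(54.0), np.float64(-0.27))
-y (50, np.float64(-136.5), np.float64(-0.85))
[-3.18589619e-03  5.06000931e-04  8.07378203e+01]
```

View pics/w23.png

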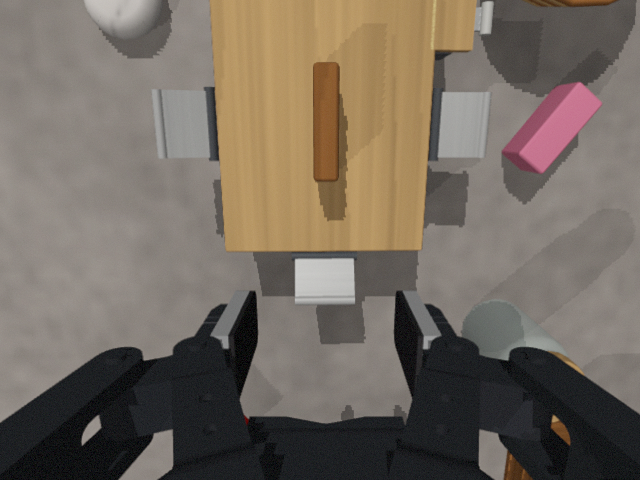

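The seated lid's centre is (553.2,-33.1), level to 0.003. The right clip is nearest, at wrist pixel (325,280).

```bash
python3 -m creep '[{"dx":-2,"dy":0.1,"dz":1.5,"spin":0},{"dx":-2,"dy":0.1,"dz":3,"spin":0},{"dx":-2,"dy":0.1,"dz":3,"spin":0},{"dx":0,"dy":0,"dz":3,"spin":0},{"dx":0,"dy":0,"dz":2.5,"spin":0},{"dx":0,"dy":0,"dz":0,"spin":0},{"dx":0,"dy":0,"dz":0,"spin":0}]' 0
python3 - <<'E'
from h import *
plan(551.5,-165,110,-0.9)
E
```

```text
time: 58.95
tcp_pos: [557.8, -152.9, 133.9]
eef_rot: [0.706, 0.708, 0.012, 0.01]
wrist_force: [-0.2, -0.5, 0.7]
grip_width: -0.001
tcp [ 557.8 -152.9  133.9] jaw yaw 0.2 tilt [0.031 0.002] F [-0.2 -0.5  0.7] grip -0.001 t 58.95
 present axes dx,dy,dz cm: [-1.21 -0.71  2.36]
 spin total 0.019 then dx,dy,dz: [-1.23 -0.68  2.36] j7 now 0.3
```

```bash
python3 -m creep '[{"dx":-1.2,"dy":-0.6,"dz":0.8,"spin":0.015},{"dx":0,"dy":0,"dz":1,"spin":0},{"dx":0,"dy":0,"dz":0,"spin":0}]' 0
python3 - <<'E'
from h import *
plan(551.5,-165,35,-0.9)
im,W,c=cloud("wrist"); save("w24",im)
E
```

```text
time: 59.32
tcp_pos: [553.2, -165.7, 116.7]
eef_rot: [0.711, 0.703, 0.013, 0.011]
wrist_force: [0.4, -0.3, 0.7]
grip_width: -0.002
tcp [ 553.2 -165.7  116.7] jaw yaw -0.7 tilt [0.035 0.002] F [ 0.4 -0.3  0.7] grip -0.002 t 59.33
 present axes dx,dy,dz cm: [ 0.05 -0.45  8.16]
 spin total 0.003 then dx,dy,dz: [ 0.05 -0.45  8.16] j7 now 0.32
```

View pics/w24.png

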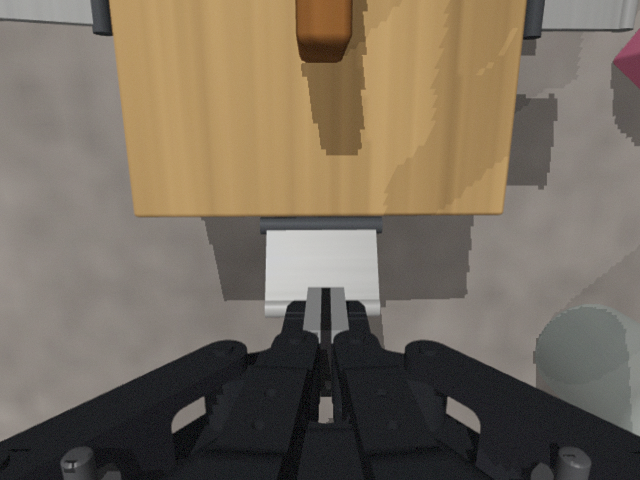

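The shut tips at (325,300) are over the outer half of the flap. Press down.

```bash
python3 -m creep '[{"dx":0,"dy":0,"dz":0.8,"spin":0},{"dx":0,"dy":0,"dz":0.8,"spin":0},{"dx":0,"dy":0,"dz":0.8,"spin":0},{"dx":0,"dy":0,"dz":0.8,"spin":0}]' 0
python3 -m creep '[{"dx":0,"dy":0,"dz":0.8,"spin":0},{"dx":0,"dy":0,"dz":0.8,"spin":0},{"dx":0,"dy":0,"dz":0.8,"spin":0},{"dx":0,"dy":0,"dz":0.8,"spin":0}]' 0
python3 - <<'E'
from h import *
plan(551.5,-165,35,-0.9)
E
```

```text
time: 59.88
tcp_pos: [555.6, -166.0, 84.1]
eef_rot: [0.711, 0.703, 0.014, 0.013]
wrist_force: [-0.2, -0.6, 0.7]
grip_width: 0.001
time: 60.38
tcp_pos: [557.3, -166.5, 50.2]
eef_rot: [0.711, 0.703, 0.014, 0.013]
wrist_force: [0.1, -0.1, 1.8]
grip_width: -0.0
tcp [ 557.3 -166.5   50.2] jaw yaw -0.7 tilt [0.038 0.   ] F [ 0.1 -0.1  1.8] grip -0.0 t 60.38
 present axes dx,dy,dz cm: [ 0.14 -0.64  1.49]
 spin total 0.004 then dx,dy,dz: [ 0.14 -0.64  1.49] j7 now 0.35
```

Next I go down to z≈35, then press inward (+y).

```bash
python3 -m creep '[{"dx":0,"dy":-0.4,"dz":0.8,"spin":0},{"dx":0,"dy":0,"dz":0.7,"spin":0},{"dx":0.5,"dy":0,"dz":0,"spin":0},{"dx":0.3,"dy":0,"dz":0,"spin":0}]' 0
python3 -m creep '[{"dx":0.3,"dy":0,"dz":0,"spin":0},{"dx":0.2,"dy":0,"dz":0,"spin":0}]' 0
python3 - <<'E'
from h import *
plan(551.5,-157,35,-0.9)
im,W,c=cloud("scene"); save("sc25",cv2.resize(im[180:330,210:400],None,fx=4,fy=4))
E
```

```text
time: 60.88
tcp_pos: [552.8, -158.4, 32.6]
eef_rot: [0.712, 0.702, 0.013, 0.013]
wrist_force: [0.6, -1.5, 0.1]
grip_width: -0.002
time: 61.12
tcp_pos: [552.5, -153.9, 32.7]
eef_rot: [0.712, 0.702, 0.012, 0.013]
wrist_force: [-1.0, -2.6, -1.8]
grip_width: -0.003
tcp [ 552.5 -153.9   32.7] jaw yaw -0.8 tilt [ 0.036 -0.001] F [-1.  -2.6 -1.8] grip -0.003 t 61.12
 present axes dx,dy,dz cm: [-0.31 -0.09 -0.23]
 spin total 0.003 then dx,dy,dz: [-0.31 -0.08 -0.23] j7 now 0.33
```

View pics/sc25.png

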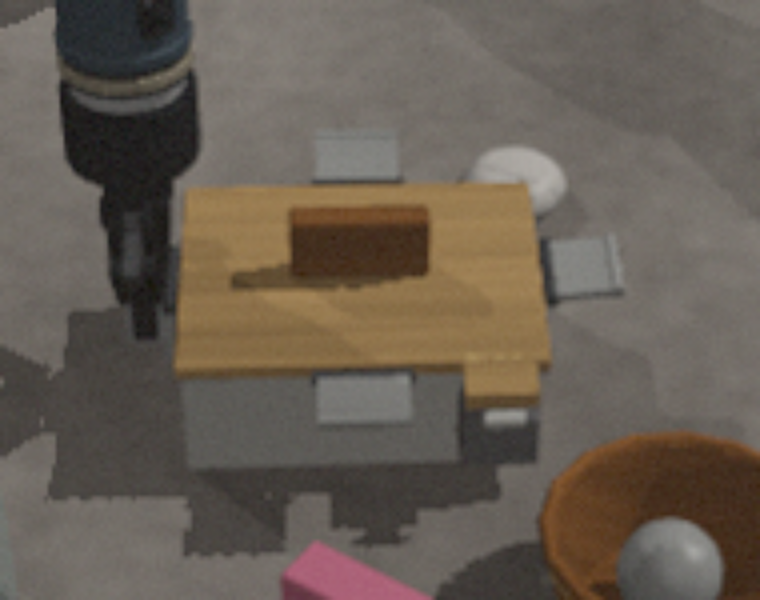

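```bash
python3 -m creep '[{"dx":0.2,"dy":0,"dz":0,"spin":0}]' 0
python3 -m creep '[{"dx":0.2,"dy":0,"dz":0,"spin":0}]' 0
python3 -m creep '[{"dx":0.2,"dy":0,"dz":0,"spin":0}]' 0
```

```text
time: 61.3
tcp_pos: [552.4, -152.0, 32.8]
eef_rot: [0.712, 0.702, 0.012, 0.013]
wrist_force: [-0.6, -4.9, -0.9]
grip_width: -0.001
time: 61.42
tcp_pos: [553.0, -151.5, 33.0]
eef_rot: [0.712, 0.702, 0.012, 0.015]
wrist_force: [0.8, -6.5, -2.4]
grip_width: -0.001
time: 61.55
tcp_pos: [553.8, -151.3, 33.4]
eef_rot: [0.712, 0.702, 0.012, 0.016]
wrist_force: [0.1, -6.6, -2.3]
grip_width: 0.003
```

```bash
python3 -m creep '[{"dx":0.5,"dy":0,"dz":0,"spin":0},{"dx":0.5,"dy":0,"dz":0,"spin":0}]' 0
python3 -m creep '[{"dx":-1,"dy":0,"dz":0,"spin":0},{"dx":-1.5,"dy":0,"dz":0,"spin":0},{"dx":0,"dy":0,"dz":-3,"spin":0},{"dx":0,"dy":0,"dz":-4,"spin":0},{"dx":0,"dy":0,"dz":-4,"spin":0},{"dx":0,"dy":0,"dz":-4,"spin":0},{"dx":0,"dy":0,"dz":-3,"spin":0},{"dx":0,"dy":0,"dz":0,"spin":0}]' 0
python3 - <<'E'
from h import *
plan(555,100,190,-0.9)
im,W,c=cloud("wrist"); save("w26",im); np.save("w26.npy",W)
# right clip points
k=(abs(W[...,0]-551.5)<22)&(W[...,1]<-139)&(W[...,1]>-190)&(W[...,2]>20)&(W[...,2]<110)
q=W[k]; print(len(q), q.min(0),q.max(0)) if len(q) else print("none")
im,W,c=cloud("scene"); save("sc26",cv2.resize(im[180:330,210:400],None,fx=4,fy=4))
E
```

```text
time: 61.8
tcp_pos: [555.2, -150.5, 34.6]
eef_rot: [0.714, 0.699, 0.01, 0.022]
wrist_force: [-2.1, -14.2, -1.4]
grip_width: 0.005
time: 62.8
tcp_pos: [547.2, -172.1, 221.0]
eef_rot: [0.714, 0.7, 0.013, 0.02]
wrist_force: [-0.1, 0.3, -1.3]
grip_width: -0.004
tcp [ 547.2 -172.1  221. ] jaw yaw -1.1 tilt [ 0.046 -0.01 ] F [-0.1  0.3 -1.3] grip -0.004 t 62.8
 present axes dx,dy,dz cm: [27.25  0.11  2.87]
 spin total -0.003 then dx,dy,dz: [27.25  0.2   2.87] j7 now 0.29
48 [ 530.03811613 -139.81300461   75.78837555] [ 572.8598462  -139.0014865    78.95330653]
```

View pics/sc26.png

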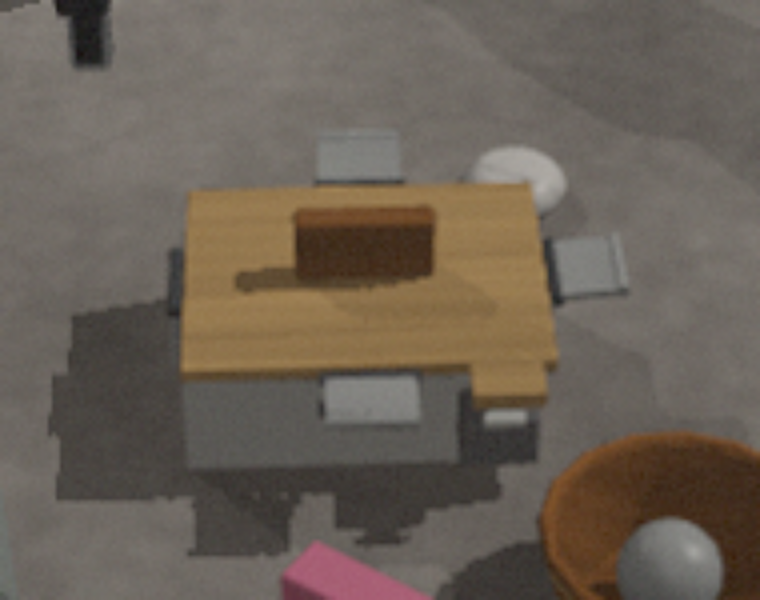

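View pics/w26.png

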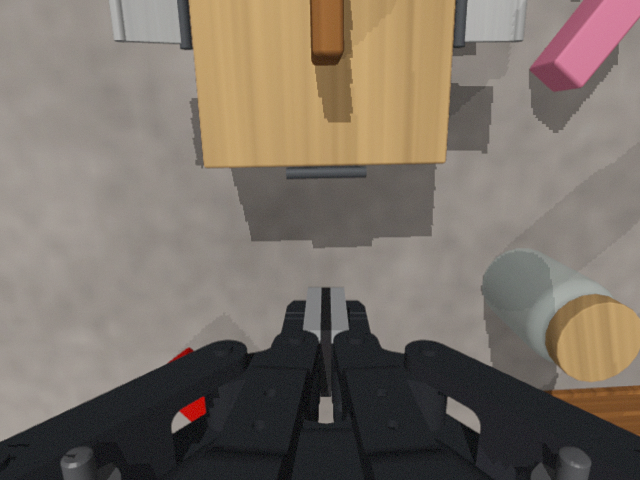

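The right flap is gone under its hinge (325,172), so it is fully down. The push slid the lid a few mm toward +y. Left clip next, with lighter pushing.

```bash
python3 -m creep '[{"dx":1.5,"dy":0,"dz":0,"spin":0},{"dx":3,"dy":0,"dz":0,"spin":0},{"dx":4,"dy":0,"dz":0,"spin":0},{"dx":4.5,"dy":0,"dz":0,"spin":0},{"dx":4.5,"dy":0,"dz":0,"spin":0},{"dx":4,"dy":0,"dz":0,"spin":0},{"dx":2.5,"dy":0,"dz":0,"spin":0},{"dx":1,"dy":0,"dz":0,"spin":0},{"dx":0,"dy":0,"dz":0,"spin":0}]' 0
python3 - <<'E'
from h import *
plan(555,103,120,-0.9)
im,W,c=cloud("wrist"); save("w27",im)
X,Y,Z=W[...,0],W[...,1],W[...,2]
k=(Z>60)&(Z<110)&(abs(X-555)<22)&(Y>70)&(Y<150); q=W[k]; print(len(q))
if len(q): print(q.min(0),q.max(0))
im,W,c=cloud("side"); save("s27",cv2.resize(im[170:330,200:440],None,fx=3,fy=3))
X,Y,Z=W[...,0],W[...,1],W[...,2]
k=(Z>60)&(Z<110)&(abs(X-555)<22)&(Y>70)&(Y<150); q=W[k]; print("side",len(q),q.min(0),q.max(0)); j=np.argmax(q[:,1]); print(q[j]); j=np.argmin(q[:,1]); print(q[j])
k=(abs(Z-80)<3)&(abs(X-552)<120)&(abs(Y+31)<120);
E
```

```text
time: 64.03
tcp_pos: [542.2, 94.7, 203.8]
eef_rot: [0.711, 0.703, 0.004, 0.008]
wrist_force: [0.3, -0.5, 1.0]
grip_width: -0.003
tcp [542.2  94.7 203.8] jaw yaw -0.7 tilt [ 0.017 -0.007] F [ 0.3 -0.5  1. ] grip -0.003 t 64.03
 present axes dx,dy,dz cm: [0.9  1.13 8.4 ]
 spin total 0.003 then dx,dy,dz: [0.9  1.12 8.4 ] j7 now -0.24
5077
[533.00151107  70.00105478  72.17482501] [576.99332968 124.12170015  84.99151465]
side 292 [533.06860744  70.55768455  60.05365673] [576.66322986 125.6021554   85.30930592]
[538.1789655  125.6021554   81.55541081]
[569.67376633  70.55768455  78.02298715]
```

View pics/w27.png

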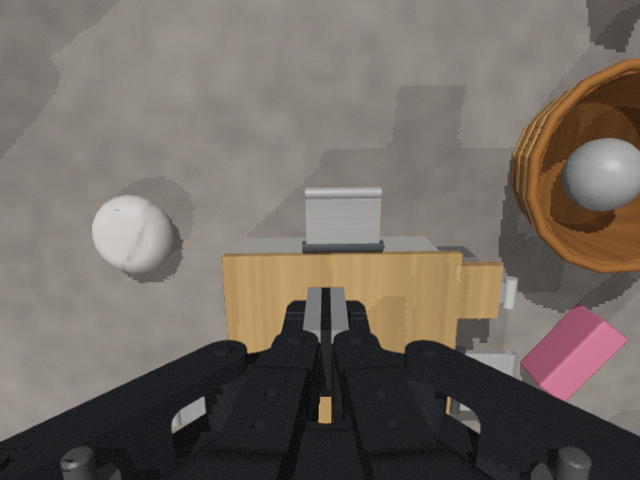

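View pics/s27.png

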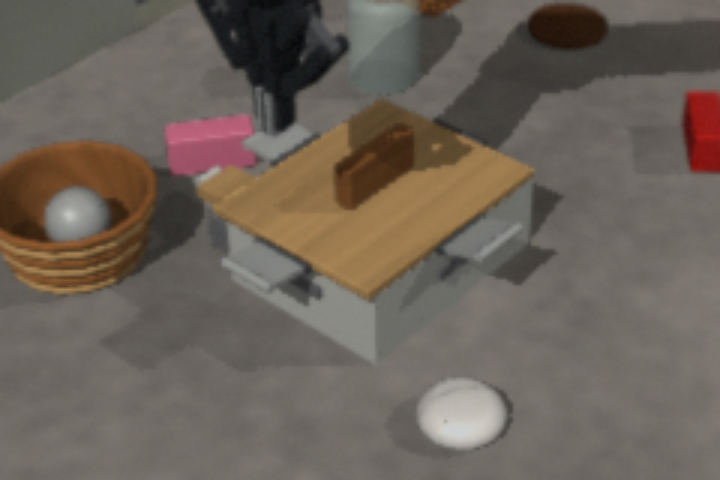

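The left flap is nearly level with its end at y≈124. The lid is still flush. I'll position over the flap and press.

```bash
python3 -m creep '[{"dx":0.5,"dy":0.5,"dz":2.5,"spin":0},{"dx":0.5,"dy":0.5,"dz":3,"spin":0},{"dx":0,"dy":0,"dz":2.5,"spin":0},{"dx":0,"dy":0,"dz":0,"spin":0}]' 0
python3 - <<'E'
from h import *
plan(554,105,35,-0.9)
E
```

```text
time: 64.62
tcp_pos: [556.0, 95.6, 123.3]
eef_rot: [0.716, 0.698, 0.004, 0.01]
wrist_force: [0.0, 0.5, -0.3]
grip_width: -0.001
tcp [556.   95.6 123.3] jaw yaw -1.5 tilt [ 0.02  -0.009] F [ 0.   0.5 -0.3] grip -0.001 t 64.62
 present axes dx,dy,dz cm: [ 1.02 -0.4   8.81]
 spin total -0.01 then dx,dy,dz: [ 1.02 -0.39  8.81] j7 now -0.24
```

```bash
python3 -m creep '[{"dx":1.0,"dy":-0.2,"dz":0.8,"spin":-0.01},{"dx":0,"dy":0,"dz":0.8,"spin":0},{"dx":0,"dy":0,"dz":0,"spin":0}]' 0
python3 - <<'E'
from h import *
plan(554,105,35,-0.9)
E
```

```text
time: 65.0
tcp_pos: [556.0, 105.2, 108.6]
eef_rot: [0.713, 0.701, 0.005, 0.012]
wrist_force: [0.0, -0.2, 0.6]
grip_width: -0.002
tcp [556.  105.2 108.6] jaw yaw -1.0 tilt [ 0.024 -0.009] F [ 0.  -0.2  0.6] grip -0.002 t 65.0
 present axes dx,dy,dz cm: [ 0.04 -0.38  7.35]
 spin total -0.001 then dx,dy,dz: [ 0.04 -0.38  7.35] j7 now -0.25
```

```bash
python3 -m creep '[{"dx":0,"dy":-0.2,"dz":0.8,"spin":0},{"dx":0,"dy":-0.1,"dz":0.8,"spin":0},{"dx":0,"dy":0,"dz":0.8,"spin":0},{"dx":0,"dy":0,"dz":0.8,"spin":0}]' 0
python3 -m creep '[{"dx":0,"dy":-0.1,"dz":0.8,"spin":0},{"dx":0,"dy":-0.1,"dz":0.8,"spin":0},{"dx":0,"dy":0,"dz":0.8,"spin":0},{"dx":0,"dy":0,"dz":0.8,"spin":0}]' 0
python3 - <<'E'
from h import *
plan(554,105,34,-0.9)
E
```

```text
time: 65.5
tcp_pos: [554.5, 105.3, 75.8]
eef_rot: [0.713, 0.701, 0.007, 0.012]
wrist_force: [-0.4, 2.1, 2.9]
grip_width: -0.0
time: 66.0
tcp_pos: [554.2, 105.6, 42.0]
eef_rot: [0.713, 0.701, 0.008, 0.012]
wrist_force: [0.5, 1.1, 1.0]
grip_width: 0.0
tcp [554.2 105.6  42. ] jaw yaw -1.0 tilt [ 0.028 -0.007] F [0.5 1.1 1. ] grip 0.0 t 66.0
 present axes dx,dy,dz cm: [-0.06 -0.04  0.8 ]
 spin total -0.001 then dx,dy,dz: [-0.06 -0.04  0.8 ] j7 now -0.24
```

```bash
python3 -m creep '[{"dx":0,"dy":0,"dz":0.8,"spin":0},{"dx":-0.5,"dy":0,"dz":0,"spin":0},{"dx":-0.4,"dy":0,"dz":0,"spin":0}]' 0
python3 -m creep '[{"dx":-0.3,"dy":0,"dz":0,"spin":0}]' 0
python3 -m creep '[{"dx":-0.2,"dy":0,"dz":0,"spin":0}]' 0
python3 -m creep '[{"dx":-0.2,"dy":0,"dz":0,"spin":0}]' 0
```

```text
time: 66.38
tcp_pos: [553.2, 97.1, 32.1]
eef_rot: [0.713, 0.701, 0.007, 0.011]
wrist_force: [-1.0, 4.7, 2.1]
grip_width: 0.001
time: 66.5
tcp_pos: [553.0, 94.6, 32.2]
eef_rot: [0.713, 0.702, 0.007, 0.011]
wrist_force: [-0.7, 3.4, -0.5]
grip_width: 0.002
time: 66.62
tcp_pos: [552.9, 92.6, 32.3]
eef_rot: [0.712, 0.702, 0.007, 0.011]
wrist_force: [-1.0, 2.3, -1.5]
grip_width: 0.0
time: 66.75
tcp_pos: [552.7, 90.6, 32.4]
eef_rot: [0.712, 0.702, 0.007, 0.011]
wrist_force: [-0.8, 3.0, -0.9]
grip_width: 0.001
```

```bash
python3 -m creep '[{"dx":-0.2,"dy":0,"dz":0,"spin":0}]' 0
python3 -m creep '[{"dx":-0.2,"dy":0,"dz":0,"spin":0}]' 0
python3 -m creep '[{"dx":-0.2,"dy":0,"dz":0,"spin":0}]' 0
```

```text
time: 66.88
tcp_pos: [553.2, 90.2, 32.6]
eef_rot: [0.712, 0.702, 0.009, 0.011]
wrist_force: [0.8, 7.1, -2.6]
grip_width: -0.003
time: 67.0
tcp_pos: [553.7, 90.1, 32.9]
eef_rot: [0.712, 0.702, 0.01, 0.01]
wrist_force: [0.0, 7.0, -0.9]
grip_width: 0.0
time: 67.12
tcp_pos: [554.1, 90.1, 33.1]
eef_rot: [0.711, 0.703, 0.011, 0.01]
wrist_force: [0.3, 6.2, -2.0]
grip_width: 0.001
```

The left clip is at its stop (6–7 N, no further motion). I'll back off, raise, and spin for the near and far clips.

```bash
python3 -m creep '[{"dx":1,"dy":0,"dz":0,"spin":0},{"dx":1.5,"dy":0,"dz":0,"spin":0},{"dx":0,"dy":0,"dz":-3,"spin":0},{"dx":0,"dy":0,"dz":-4,"spin":0},{"dx":0,"dy":0,"dz":-4,"spin":0},{"dx":0,"dy":0,"dz":-4,"spin":0},{"dx":0,"dy":0,"dz":-3,"spin":0},{"dx":0,"dy":0,"dz":0,"spin":0}]' 0
python3 -m creep '[{"dx":0,"dy":0,"dz":0,"spin":0.08},{"dx":0,"dy":0,"dz":0,"spin":0.14},{"dx":0,"dy":0,"dz":0,"spin":0.16},{"dx":0,"dy":0,"dz":0,"spin":0.16},{"dx":0,"dy":0,"dz":0,"spin":0.16},{"dx":0,"dy":0,"dz":0,"spin":0.16},{"dx":0,"dy":0,"dz":0,"spin":0.16},{"dx":0,"dy":0,"dz":0,"spin":0.16},{"dx":0,"dy":0,"dz":0,"spin":0.16},{"dx":0,"dy":0,"dz":0,"spin":0.14},{"dx":0,"dy":0,"dz":0,"spin":0.06},{"dx":0,"dy":0,"dz":0,"spin":0},{"dx":0,"dy":0,"dz":0,"spin":0}]' 0
python3 - <<'E'
from h import *
plan(441,-31,200,-90.9)
im,W,c=cloud("wrist"); save("w28",im)
k=(abs(W[...,2]-120)<5)&(abs(W[...,0]-552)<60)&(abs(W[...,1]+31)<70); print("handle",cork_fit(W[k]),np.median(W[k][:,2]),k.sum())
im,W,c=cloud("scene"); save("sc28",cv2.resize(im[180:330,210:400],None,fx=4,fy=4))
E
```

```text
time: 68.12
tcp_pos: [549.3, 116.8, 218.9]
eef_rot: [0.711, 0.703, 0.009, 0.012]
wrist_force: [0.0, -0.3, -1.1]
grip_width: 0.0
time: 69.75
tcp_pos: [539.8, 116.4, 202.5]
eef_rot: [1.0, -0.015, 0.002, 0.01]
wrist_force: [-0.0, 0.0, -1.0]
grip_width: -0.0
tcp [539.8 116.4 202.5] jaw yaw -91.8 tilt [ 0.003 -0.02 ] F [-0.  0. -1.] grip -0.0 t 69.75
 present axes dx,dy,dz cm: [-9.42 15.03  0.51]
 spin total -0.015 then dx,dy,dz: [-9.65 14.88  0.51] j7 now -1.78
handle (array([554.9, -32.5]), 77.1, 18.6, 89.9) 120.7796240557947 4001
```

View pics/sc28.png

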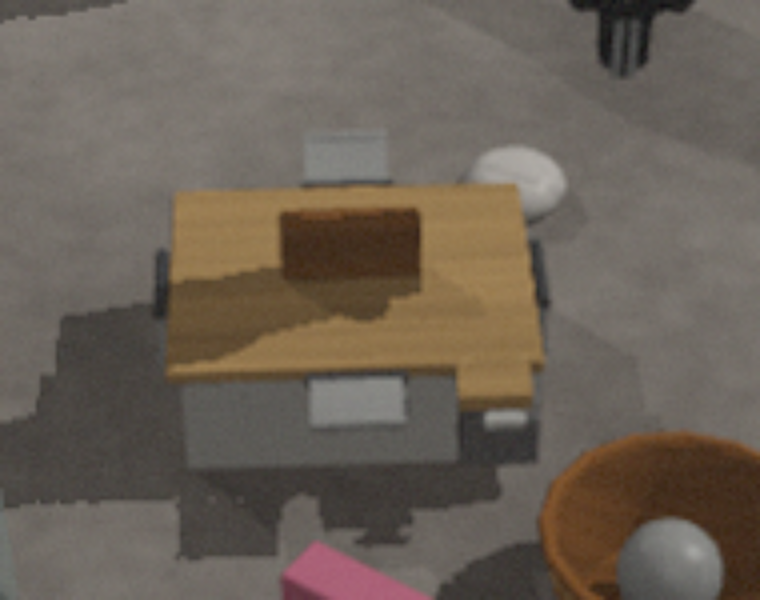

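Both short-side clips are down and the lid is still flush. On to the near clip.

```bash
python3 -m creep '[{"dx":-0.8,"dy":1.3,"dz":0,"spin":0},{"dx":-1.6,"dy":2.5,"dz":0,"spin":0},{"dx":-2,"dy":3.2,"dz":0,"spin":0},{"dx":-2,"dy":3.2,"dz":0,"spin":0},{"dx":-1.6,"dy":2.6,"dz":0,"spin":0},{"dx":-1,"dy":1.5,"dz":0,"spin":0},{"dx":-0.4,"dy":0.6,"dz":0,"spin":0},{"dx":0,"dy":0,"dz":0,"spin":0}]' 0
python3 - <<'E'
from h import *
plan(442,-32,110,-90.9)
im,W,c=cloud("wrist"); save("w29",im)
X,Y,Z=W[...,0],W[...,1],W[...,2]
k=(abs(W[...,2]-120)<5)&(abs(W[...,0]-552)<60)&(abs(W[...,1]+31)<70); print("handle",cork_fit(W[k]),np.median(W[k][:,2]),k.sum())
E
```

```text
time: 70.85
tcp_pos: [435.2, -38.3, 205.5]
eef_rot: [1.0, -0.017, 0.002, 0.01]
wrist_force: [-0.3, 1.6, 1.1]
grip_width: 0.004
tcp [435.2 -38.3 205.5] jaw yaw -91.9 tilt [ 0.005 -0.019] F [-0.3  1.6  1.1] grip 0.004 t 70.85
 present axes dx,dy,dz cm: [ 0.6  -0.84  9.54]
 spin total -0.017 then dx,dy,dz: [ 0.62 -0.83  9.54] j7 now -1.57
handle (array([555.2, -35.2]), 80.6, 18.3, 89.9) 120.47143082522034 5938
```

View pics/w29.png

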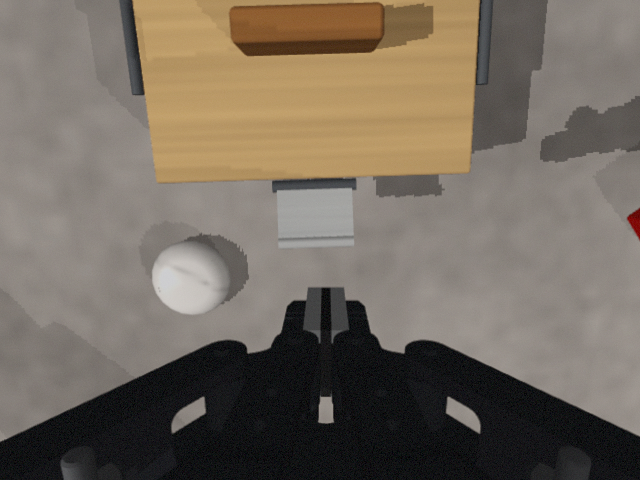

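```bash
python3 -m creep '[{"dx":0.3,"dy":-0.15,"dz":2.5,"spin":-0.017},{"dx":0.4,"dy":-0.15,"dz":3,"spin":0},{"dx":0,"dy":0,"dz":2.5,"spin":0},{"dx":0,"dy":0,"dz":0,"spin":0}]' 0
python3 - <<'E'
from h import *
plan(443,-35,35,-90.5)
im,W,c=cloud("wrist"); save("w30",im)
E
```

```text
time: 71.4
tcp_pos: [447.3, -32.4, 123.8]
eef_rot: [1.0, -0.003, 0.004, 0.009]
wrist_force: [-0.1, -0.2, 0.2]
grip_width: -0.001
tcp [447.3 -32.4 123.8] jaw yaw -90.4 tilt [ 0.008 -0.019] F [-0.1 -0.2  0.2] grip -0.001 t 71.4
 present axes dx,dy,dz cm: [-0.5   0.1   8.88]
 spin total 0.002 then dx,dy,dz: [-0.5   0.1   8.88] j7 now -1.46
```

View pics/w30.png

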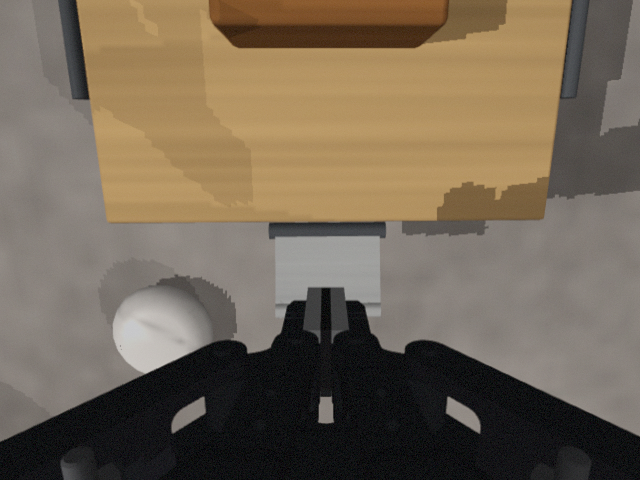

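The tips at (325,300) are over the near flap's outer half. Press.

```bash
python3 -m creep '[{"dx":-0.4,"dy":0.1,"dz":0.8,"spin":0},{"dx":0,"dy":0,"dz":0.8,"spin":0},{"dx":0,"dy":0,"dz":0.8,"spin":0},{"dx":0,"dy":0,"dz":0.8,"spin":0}]' 0
python3 -m creep '[{"dx":0,"dy":0,"dz":0.8,"spin":0},{"dx":0,"dy":0,"dz":0.8,"spin":0},{"dx":0,"dy":0,"dz":0.8,"spin":0}]' 0
python3 - <<'E'
from h import *
plan(443,-35,34,-90.5)
E
```

```text
time: 71.95
tcp_pos: [446.9, -33.2, 93.5]
eef_rot: [1.0, -0.003, 0.009, 0.009]
wrist_force: [0.4, -0.2, 0.3]
grip_width: 0.001
time: 72.32
tcp_pos: [447.7, -33.6, 68.1]
eef_rot: [1.0, -0.003, 0.009, 0.008]
wrist_force: [0.1, 0.2, 4.1]
grip_width: 0.003
tcp [447.7 -33.6  68.1] jaw yaw -90.3 tilt [ 0.018 -0.017] F [0.1 0.2 4.1] grip 0.003 t 72.33
 present axes dx,dy,dz cm: [-0.53  0.09  3.41]
 spin total 0.003 then dx,dy,dz: [-0.53  0.09  3.41] j7 now -1.38
```

```bash
python3 -m creep '[{"dx":-0.4,"dy":0,"dz":0.8,"spin":0},{"dx":-0.2,"dy":0,"dz":0.8,"spin":0},{"dx":0,"dy":0,"dz":0.8,"spin":0},{"dx":0,"dy":0,"dz":0.8,"spin":0}]' 0
python3 -m creep '[{"dx":0.3,"dy":0,"dz":0.2,"spin":0},{"dx":0.3,"dy":0,"dz":0,"spin":0}]' 0
python3 -m creep '[{"dx":0.3,"dy":0,"dz":0,"spin":0}]' 0
python3 -m creep '[{"dx":0.2,"dy":0,"dz":0,"spin":0}]' 0
python3 -m creep '[{"dx":0.2,"dy":0,"dz":0,"spin":0}]' 0
```

```text
time: 72.82
tcp_pos: [441.5, -34.3, 33.6]
eef_rot: [1.0, -0.003, 0.008, 0.009]
wrist_force: [0.0, -0.3, 0.6]
grip_width: 0.0
time: 73.08
tcp_pos: [446.5, -34.4, 30.5]
eef_rot: [1.0, -0.003, 0.007, 0.009]
wrist_force: [-0.9, -0.8, -0.8]
grip_width: -0.002
time: 73.2
tcp_pos: [449.5, -34.5, 30.4]
eef_rot: [1.0, -0.003, 0.007, 0.009]
wrist_force: [-1.3, -0.4, -0.7]
grip_width: 0.0
time: 73.32
tcp_pos: [451.7, -34.4, 30.5]
eef_rot: [1.0, -0.003, 0.007, 0.009]
wrist_force: [-1.2, 0.3, -0.6]
grip_width: 0.0
time: 73.45
tcp_pos: [451.9, -34.4, 30.4]
eef_rot: [1.0, -0.003, 0.005, 0.008]
wrist_force: [-7.4, 1.0, 4.2]
grip_width: -0.001
```

```bash
python3 -m creep '[{"dx":0.2,"dy":0,"dz":0,"spin":0}]' 0
python3 -m creep '[{"dx":0.3,"dy":0,"dz":0,"spin":0}]' 0
python3 -m creep '[{"dx":-1,"dy":0,"dz":0,"spin":0},{"dx":-1.2,"dy":0,"dz":0,"spin":0},{"dx":0,"dy":0,"dz":-3,"spin":0},{"dx":0,"dy":0,"dz":-4,"spin":0},{"dx":0,"dy":0,"dz":-4,"spin":0},{"dx":0,"dy":0,"dz":-4,"spin":0},{"dx":0,"dy":0,"dz":-3,"spin":0},{"dx":0,"dy":0,"dz":0,"spin":0}]' 0
python3 - <<'E'
from h import *
plan(667,-35,200,-90.5)
im,W,c=cloud("wrist"); save("w31",im)
X,Y,Z=W[...,0],W[...,1],W[...,2]
k=(abs(W[...,2]-120)<5)&(abs(W[...,0]-552)<60)&(abs(W[...,1]+31)<70); print("handle",cork_fit(W[k]),np.median(W[k][:,2]),k.sum())
im,W,c=cloud("side"); save("s31",cv2.resize(im[170:330,200:440],None,fx=3,fy=3))
E
```

```text
time: 73.58
tcp_pos: [451.7, -34.3, 30.1]
eef_rot: [1.0, -0.003, 0.002, 0.008]
wrist_force: [-6.4, -0.0, 3.2]
grip_width: -0.0
time: 73.7
tcp_pos: [451.4, -34.2, 29.7]
eef_rot: [1.0, -0.003, -0.001, 0.008]
wrist_force: [-8.4, 1.1, 3.4]
grip_width: -0.0
time: 74.7
tcp_pos: [428.1, -31.2, 216.3]
eef_rot: [1.0, -0.003, 0.004, 0.006]
wrist_force: [-0.1, 0.6, -0.1]
grip_width: -0.005
tcp [428.1 -31.2 216.3] jaw yaw -90.4 tilt [ 0.008 -0.013] F [-0.1  0.6 -0.1] grip -0.005 t 74.7
 present axes dx,dy,dz cm: [23.88  0.21  1.82]
 spin total 0.003 then dx,dy,dz: [23.88  0.15  1.82] j7 now -1.57
handle (array([553.8, -35.1]), 80.6, 15.8, 89.8) 120.53705670726077 4924
```

View pics/w31.png

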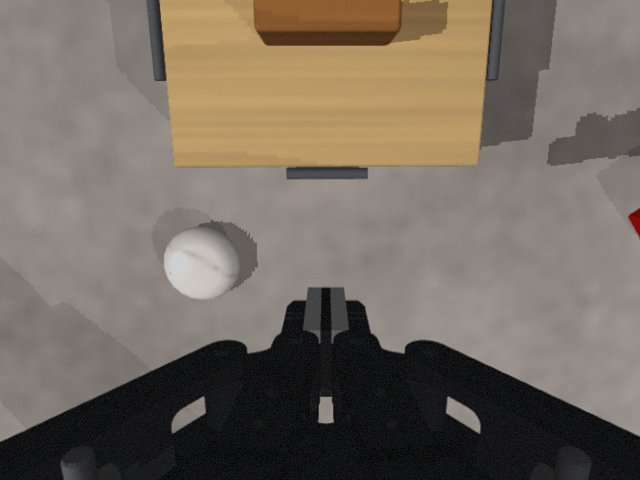

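View pics/s31.png

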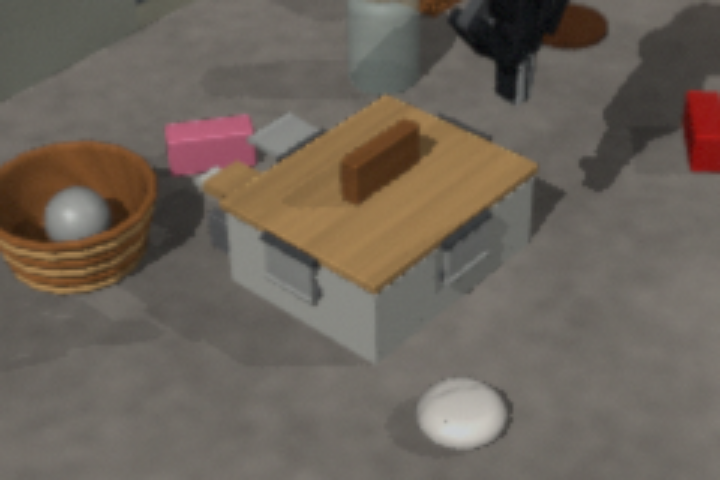

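The near and left clips hang down the box sides (side crop 470,250 and 290,270). The far clip is last.

```bash
python3 -m creep '[{"dx":1.2,"dy":0,"dz":0,"spin":0},{"dx":2.5,"dy":0,"dz":0,"spin":0},{"dx":3.5,"dy":0,"dz":0,"spin":0},{"dx":4,"dy":0,"dz":0,"spin":0},{"dx":4,"dy":0,"dz":0,"spin":0},{"dx":3.5,"dy":0,"dz":0,"spin":0},{"dx":2.5,"dy":0,"dz":0,"spin":0},{"dx":1,"dy":0,"dz":0,"spin":0},{"dx":0,"dy":0,"dz":0,"spin":0}]' 0
python3 - <<'E'
from h import *
plan(667,-34,120,-90.5)
im,W,c=cloud("scene"); save("sc32",cv2.resize(im[180:330,210:400],None,fx=4,fy=4))
X,Y,Z=W[...,0],W[...,1],W[...,2]
k=(Z>50)&(Z<110)&(X>644)&(X<700)&(abs(Y+35)<32); q=W[k]; print(len(q),np.percentile(q,[1,99],axis=0))
E
```

```text
time: 75.92
tcp_pos: [654.6, -32.9, 197.3]
eef_rot: [1.0, -0.002, -0.009, 0.01]
wrist_force: [0.4, -0.4, 0.8]
grip_width: 0.001
tcp [654.6 -32.9 197.3] jaw yaw -90.3 tilt [-0.018 -0.019] F [ 0.4 -0.4  0.8] grip 0.001 t 75.92
 present axes dx,dy,dz cm: [ 1.38 -0.05  7.71]
 spin total 0.004 then dx,dy,dz: [ 1.38 -0.05  7.71] j7 now -1.39
346 [[644.59854127 -59.79170758  73.3902409 ]
 [689.72971753  -8.97347608  81.9994997 ]]
```

View pics/sc32.png

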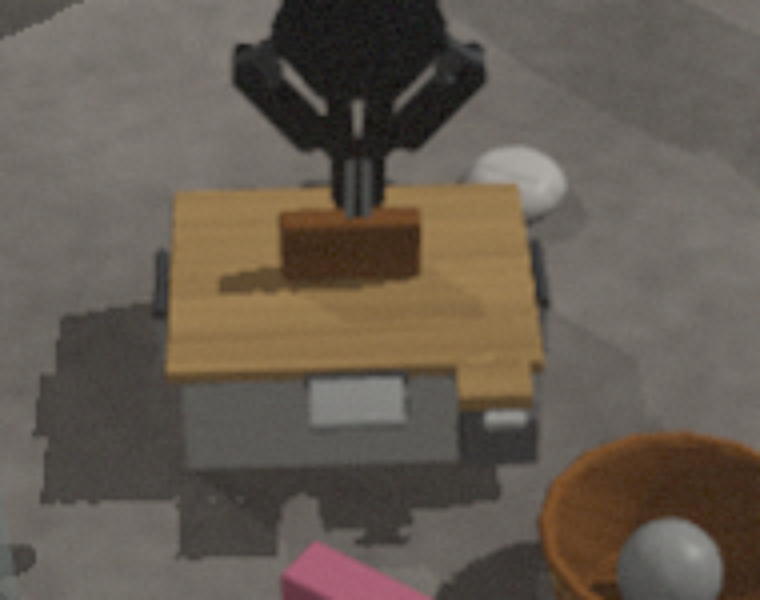

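```bash
python3 -m creep '[{"dx":0.6,"dy":0,"dz":2,"spin":0},{"dx":0.6,"dy":0,"dz":3,"spin":0},{"dx":0.1,"dy":0,"dz":2.5,"spin":0},{"dx":0,"dy":0,"dz":0,"spin":0}]' 0
python3 - <<'E'
from h import *
plan(667,-34,35,-90.5)
E
```

```text
time: 76.47
tcp_pos: [662.9, -34.0, 117.4]
eef_rot: [1.0, -0.003, -0.01, 0.009]
wrist_force: [-0.6, -0.1, 0.4]
grip_width: -0.0
tcp [662.9 -34.  117.4] jaw yaw -90.3 tilt [-0.021 -0.017] F [-0.6 -0.1  0.4] grip -0.0 t 76.47
 present axes dx,dy,dz cm: [ 0.58 -0.15  8.23]
 spin total 0.004 then dx,dy,dz: [ 0.58 -0.15  8.23] j7 now -1.35
```

```bash
python3 -m creep '[{"dx":0.5,"dy":0,"dz":0.8,"spin":0},{"dx":0.1,"dy":0,"dz":0.8,"spin":0},{"dx":0,"dy":0,"dz":0.8,"spin":0},{"dx":0,"dy":0,"dz":0.8,"spin":0}]' 0
python3 -m creep '[{"dx":0.1,"dy":0,"dz":0.8,"spin":0},{"dx":0,"dy":0,"dz":0.8,"spin":0},{"dx":0,"dy":0,"dz":0.8,"spin":0},{"dx":0,"dy":0,"dz":0.8,"spin":0}]' 0
python3 - <<'E'
from h import *
plan(667,-34,33,-90.5)
E
```

```text
time: 76.97
tcp_pos: [670.0, -34.7, 86.0]
eef_rot: [1.0, -0.003, -0.008, 0.008]
wrist_force: [0.9, 0.5, -1.0]
grip_width: -0.005
time: 77.47
tcp_pos: [671.5, -35.4, 52.9]
eef_rot: [1.0, -0.003, -0.007, 0.008]
wrist_force: [0.6, 0.1, 1.3]
grip_width: 0.0
tcp [671.5 -35.4  52.9] jaw yaw -90.3 tilt [-0.014 -0.017] F [0.6 0.1 1.3] grip 0.0 t 77.47
 present axes dx,dy,dz cm: [-0.42 -0.17  2.  ]
 spin total 0.004 then dx,dy,dz: [-0.42 -0.17  2.  ] j7 now -1.32
```

```bash
python3 -m creep '[{"dx":-0.2,"dy":0,"dz":0.7,"spin":0},{"dx":-0.3,"dy":0,"dz":0.7,"spin":0},{"dx":-0.3,"dy":0,"dz":0.6,"spin":0},{"dx":-0.3,"dy":0,"dz":0,"spin":0}]' 0
python3 -m creep '[{"dx":-0.3,"dy":0,"dz":0,"spin":0}]' 0
python3 -m creep '[{"dx":-0.2,"dy":0,"dz":0,"spin":0}]' 0
python3 -m creep '[{"dx":-0.2,"dy":0,"dz":0,"spin":0}]' 0
```

```text
time: 77.97
tcp_pos: [659.7, -35.7, 30.7]
eef_rot: [1.0, -0.003, -0.007, 0.009]
wrist_force: [2.4, 0.4, -0.3]
grip_width: -0.0
time: 78.1
tcp_pos: [656.9, -35.6, 30.7]
eef_rot: [1.0, -0.003, -0.006, 0.009]
wrist_force: [2.0, -1.5, -1.0]
grip_width: -0.004
time: 78.22
tcp_pos: [655.0, -35.6, 30.9]
eef_rot: [1.0, -0.003, -0.006, 0.009]
wrist_force: [1.8, -0.2, -1.3]
grip_width: 0.001
time: 78.35
tcp_pos: [653.2, -35.5, 31.2]
eef_rot: [1.0, -0.003, -0.005, 0.009]
wrist_force: [3.0, -1.0, -1.1]
grip_width: -0.001
```

```bash
python3 -m creep '[{"dx":-0.2,"dy":0,"dz":0,"spin":0}]' 0
python3 -m creep '[{"dx":-0.2,"dy":0,"dz":0,"spin":0}]' 0
python3 -m creep '[{"dx":-0.2,"dy":0,"dz":0,"spin":0}]' 0
```

```text
time: 78.47
tcp_pos: [652.9, -35.4, 31.8]
eef_rot: [1.0, -0.002, -0.003, 0.009]
wrist_force: [7.1, -0.9, -1.8]
grip_width: -0.001
time: 78.6
tcp_pos: [653.1, -35.4, 32.7]
eef_rot: [1.0, -0.002, -0.001, 0.009]
wrist_force: [6.1, 0.0, -1.7]
grip_width: 0.003
time: 78.72
tcp_pos: [653.4, -35.5, 33.5]
eef_rot: [1.0, -0.002, 0.002, 0.009]
wrist_force: [4.9, -0.2, -1.6]
grip_width: -0.003
```

The far clip is at its stop. I'll back off and look at everything.

```bash
python3 -m creep '[{"dx":1,"dy":0,"dz":0,"spin":0},{"dx":1.2,"dy":0,"dz":0,"spin":0},{"dx":0,"dy":0,"dz":-3,"spin":0},{"dx":0,"dy":0,"dz":-4,"spin":0},{"dx":0,"dy":0,"dz":-4,"spin":0},{"dx":0,"dy":0,"dz":-4,"spin":0},{"dx":0,"dy":0,"dz":-4,"spin":0},{"dx":0,"dy":0,"dz":-4,"spin":0},{"dx":-3,"dy":0,"dz":-3,"spin":0},{"dx":-5,"dy":0,"dz":0,"spin":0},{"dx":-5,"dy":0,"dz":0,"spin":0},{"dx":-4,"dy":0,"dz":0,"spin":0},{"dx":-2,"dy":0,"dz":0,"spin":0},{"dx":0,"dy":0,"dz":0,"spin":0}]' 0
python3 - <<'E'
from h import *
plan(600,-35,250,-90.5)
im,W,c=cloud("wrist"); save("w33",im); np.save("w33.npy",W)
X,Y,Z=W[...,0],W[...,1],W[...,2]
k=(abs(Z-120)<5)&(abs(X-552)<60)&(abs(Y+31)<70); print("handle",cork_fit(W[k]),np.median(W[k][:,2]))
k=(abs(Z-80)<4)&(abs(X-552)<75)&(abs(Y+33)<95)
q=W[k]; A=np.c_[q[:,0]-552,q[:,1]+33,np.ones(len(q))]; print("plate",np.linalg.lstsq(A,q[:,2],rcond=None)[0])
im,W,c=cloud("scene"); save("sc33",cv2.resize(im[180:330,210:400],None,fx=4,fy=4)); np.save("sc33.npy",W); save("sc33f",im)
im,W,c=cloud("side"); save("s33",cv2.resize(im[170:330,200:440],None,fx=3,fy=3)); np.save("s33.npy",W); save("s33f",im)
E
```

```text
time: 80.47
tcp_pos: [481.7, -30.6, 301.9]
eef_rot: [1.0, -0.003, -0.007, 0.01]
wrist_force: [-0.6, 0.6, -0.2]
grip_width: 0.002
tcp [481.7 -30.6 301.9] jaw yaw -90.3 tilt [-0.015 -0.021] F [-0.6  0.6 -0.2] grip 0.002 t 80.47
 present axes dx,dy,dz cm: [11.9   0.27  5.02]
 spin total 0.003 then dx,dy,dz: [11.91  0.23  5.02] j7 now -1.56
handle (array([546.8, -34.8]), 80.0, 17.3, 89.6) 120.66233503564061
plate [-1.54611381e-03 -5.32579208e-04  8.08641719e+01]
```

View pics/sc33.png

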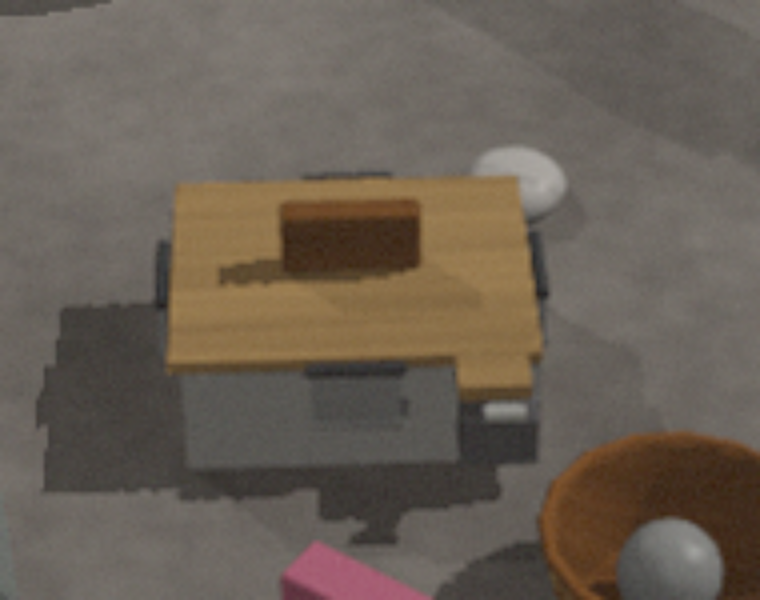

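View pics/s33.png

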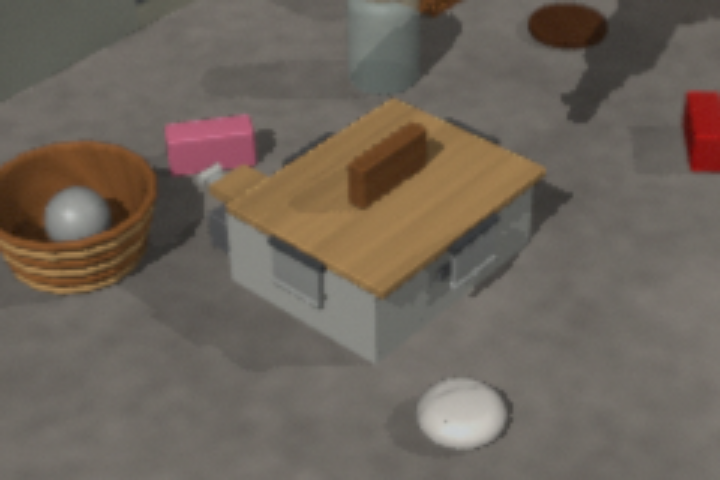

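View pics/w33.png

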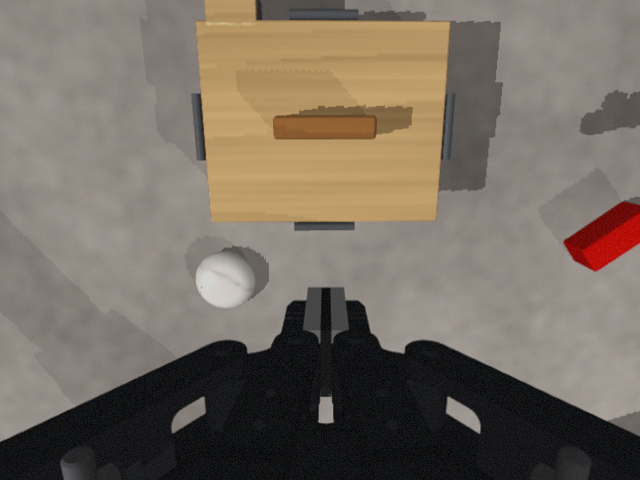

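All four flaps are down, the plate is level at z≈81 and the tongue is on the roller. However, the pushes slid the lid to one end of its play: the handle is at (546.8,-34.8) against the box centre (551.7,-31.1). I'll nudge it back to centre with light pushes on the handle.

```bash
python3 -m creep '[{"dx":1,"dy":0.1,"dz":2,"spin":0},{"dx":1.2,"dy":0.1,"dz":4,"spin":0},{"dx":1,"dy":0.1,"dz":4,"spin":0},{"dx":0,"dy":0.1,"dz":4,"spin":0},{"dx":0,"dy":0,"dz":2.5,"spin":0},{"dx":0,"dy":0,"dz":0,"spin":0},{"dx":0,"dy":0,"dz":0,"spin":0}]' 0
python3 - <<'E'
from h import *
plan(522,-35,90,-90.5)
im,W,c=cloud("wrist"); save("w34",im)
k=(abs(W[...,2]-120)<4)&(abs(W[...,0]-552)<40)&(abs(W[...,1]+31)<70); print("handle",cork_fit(W[k]),np.median(W[k][:,2]))
E
```

```text
time: 81.5
tcp_pos: [523.4, -39.1, 130.7]
eef_rot: [1.0, -0.002, -0.006, 0.014]
wrist_force: [0.3, -0.3, -0.4]
grip_width: 0.0
tcp [523.4 -39.1 130.7] jaw yaw -90.3 tilt [-0.012 -0.028] F [ 0.3 -0.3 -0.4] grip 0.0 t 81.5
 present axes dx,dy,dz cm: [-0.1  -0.52  4.06]
 spin total 0.004 then dx,dy,dz: [-0.1  -0.52  4.06] j7 now -1.39
handle (array([547.6, -34.6]), 80.3, 18.9, 89.6) 120.64156813384452
```

```bash
python3 -m creep '[{"dx":-0.4,"dy":-0.4,"dz":1,"spin":0},{"dx":0,"dy":0,"dz":1.2,"spin":0},{"dx":0,"dy":0,"dz":1.2,"spin":0},{"dx":0,"dy":0,"dz":0.5,"spin":0},{"dx":0,"dy":0,"dz":0,"spin":0}]' 0
python3 - <<'E'
from h import *
plan(532,-35,90,-90.5)
E
```

```text
time: 82.18
tcp_pos: [519.9, -35.4, 90.9]
eef_rot: [1.0, -0.002, -0.004, 0.013]
wrist_force: [0.1, -0.3, 0.2]
grip_width: 0.001
tcp [519.9 -35.4  90.9] jaw yaw -90.2 tilt [-0.008 -0.027] F [ 0.1 -0.3  0.2] grip 0.001 t 82.17
 present axes dx,dy,dz cm: [ 1.21 -0.05  0.08]
 spin total 0.005 then dx,dy,dz: [ 1.21 -0.05  0.08] j7 now -1.36
```

```bash
python3 -m creep '[{"dx":0.3,"dy":0,"dz":0,"spin":0},{"dx":0.3,"dy":0,"dz":0,"spin":0}]' 0
python3 -m creep '[{"dx":0.2,"dy":0,"dz":0,"spin":0}]' 0
python3 -m creep '[{"dx":0.2,"dy":0,"dz":0,"spin":0}]' 0
python3 - <<'E'
from h import *
plan(532,-35,90,-90.5)
im,W,c=cloud("wrist"); save("w35",im)
k=(abs(W[...,2]-120)<4)&(abs(W[...,0]-552)<40)&(abs(W[...,1]+31)<70); print("handle",cork_fit(W[k]),np.median(W[k][:,2]))
E
```

```text
time: 82.42
tcp_pos: [526.6, -35.5, 91.2]
eef_rot: [1.0, -0.002, -0.003, 0.013]
wrist_force: [0.2, 0.4, 1.1]
grip_width: -0.003
time: 82.55
tcp_pos: [528.3, -35.6, 91.3]
eef_rot: [1.0, -0.002, -0.004, 0.013]
wrist_force: [-4.7, 0.1, 3.7]
grip_width: -0.0
time: 82.68
tcp_pos: [528.2, -35.6, 91.2]
eef_rot: [1.0, -0.002, -0.007, 0.013]
wrist_force: [-8.8, 0.6, 6.4]
grip_width: 0.002
tcp [528.2 -35.6  91.2] jaw yaw -90.2 tilt [-0.013 -0.026] F [-8.8  0.6  6.4] grip 0.002 t 82.67
 present axes dx,dy,dz cm: [ 0.38 -0.06  0.12]
 spin total 0.005 then dx,dy,dz: [ 0.38 -0.06  0.12] j7 now -1.35
handle (array([545.8, -34.4]), 80.2, 23.1, 89.5) 120.66697330795955
```

Run:
```python
from h import *
im,d=grab_frame("side"); save("s35",cv2.resize(im[130:330,200:440],None,fx=3,fy=3))
print(get_state()["wrist_force"])
```

```text
[-5.87813831  0.82905433  4.36508832]
```

View pics/w35.png

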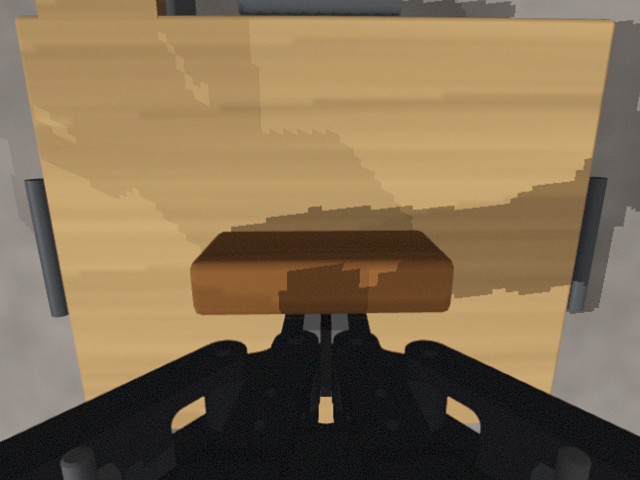

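View pics/s35.png

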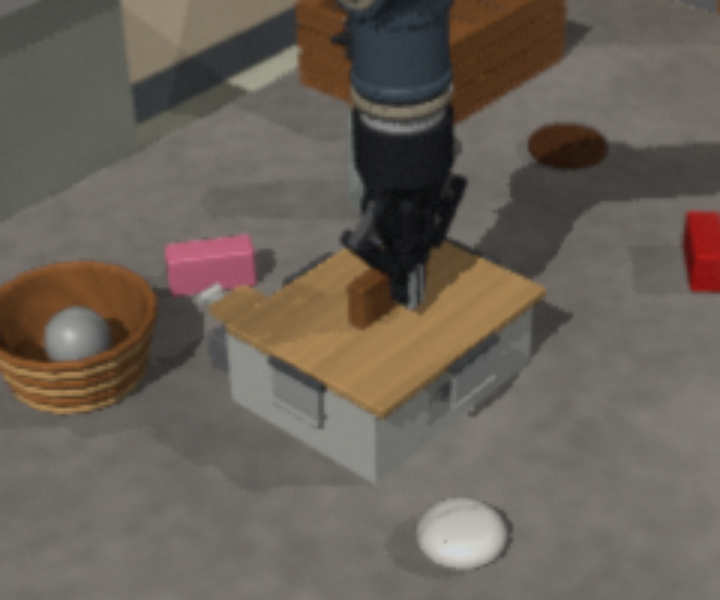

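```bash
python3 -m creep '[{"dx":0.2,"dy":0,"dz":-0.2,"spin":0}]' 0
python3 -m creep '[{"dx":0.3,"dy":0,"dz":-0.1,"spin":0}]' 0
python3 -m creep '[{"dx":0.4,"dy":0,"dz":-0.1,"spin":0}]' 0
```

```text
time: 82.9
tcp_pos: [528.7, -35.5, 92.6]
eef_rot: [1.0, -0.002, -0.008, 0.013]
wrist_force: [-2.7, -0.5, -1.8]
grip_width: 0.001
time: 83.02
tcp_pos: [530.9, -35.5, 93.2]
eef_rot: [1.0, -0.002, -0.009, 0.013]
wrist_force: [-2.8, -0.3, -2.4]
grip_width: -0.002
time: 83.15
tcp_pos: [534.7, -35.4, 93.8]
eef_rot: [1.0, -0.002, -0.01, 0.013]
wrist_force: [-1.9, -0.6, -1.8]
grip_width: 0.002
```

```bash
python3 -m creep '[{"dx":-0.8,"dy":0,"dz":0,"spin":0},{"dx":-0.7,"dy":0,"dz":-2,"spin":0},{"dx":-2,"dy":0,"dz":-4,"spin":0},{"dx":-2,"dy":0,"dz":-4,"spin":0},{"dx":-0.5,"dy":0,"dz":-4,"spin":0},{"dx":0,"dy":0,"dz":0,"spin":0},{"dx":0,"dy":0,"dz":0,"spin":0}]' 0
python3 - <<'E'
from h import *
plan(545,-90,150,-90.5)
im,W,c=cloud("wrist"); save("w36",im); np.save("w36.npy",W)
X,Y,Z=W[...,0],W[...,1],W[...,2]
k=(abs(Z-120)<4)&(abs(X-552)<40)&(abs(Y+31)<70); print("handle",cork_fit(W[k]),np.median(W[k][:,2]))
k=(abs(Z-80)<4)&(abs(X-552)<75)&(abs(Y+33)<95)
q=W[k]; A=np.c_[q[:,0]-552,q[:,1]+33,np.ones(len(q))]; print("plate",np.linalg.lstsq(A,q[:,2],rcond=None)[0])
im,d=grab_frame("scene"); save("sc36",cv2.resize(im[180:330,210:400],None,fx=4,fy=4))
E
```

```text
time: 84.02
tcp_pos: [481.1, -31.5, 241.9]
eef_rot: [1.0, -0.002, -0.0, 0.012]
wrist_force: [-0.4, 0.4, 0.2]
grip_width: -0.003
tcp [481.1 -31.5 241.9] jaw yaw -90.3 tilt [-0.001 -0.024] F [-0.4  0.4  0.2] grip -0.003 t 84.03
 present axes dx,dy,dz cm: [6.43 5.6  9.32]
 spin total 0.004 then dx,dy,dz: [6.45 5.57 9.32] j7 now -1.53
handle (array([554.3, -34.5]), 80.1, 18.1, -89.8) 120.65097949419564
plate [-1.37631301e-03 -6.61892800e-04  8.08546473e+01]
```

View pics/sc36.png

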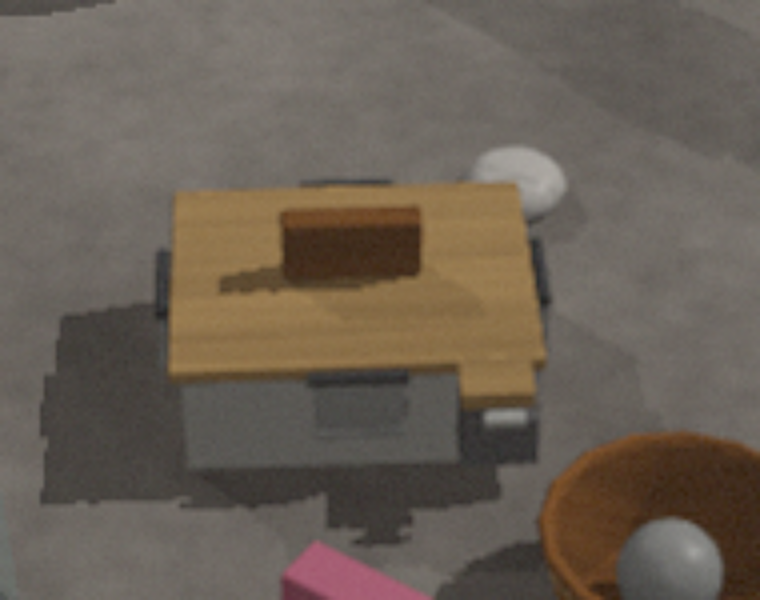

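The lid is now at (554.3,-34.5), level. One light nudge in +y on the handle's end will bring the other axis nearer centre.

```bash
python3 -m creep '[{"dx":2,"dy":2,"dz":0,"spin":0},{"dx":2.8,"dy":2.8,"dz":0.5,"spin":0},{"dx":2.0,"dy":1.9,"dz":2.5,"spin":0},{"dx":0.3,"dy":0,"dz":3,"spin":0},{"dx":0,"dy":0,"dz":2.5,"spin":0},{"dx":0,"dy":0,"dz":0,"spin":0},{"dx":0,"dy":0,"dz":0,"spin":0}]' 0
python3 - <<'E'
from h import *
plan(554,-98,92,-90.5)
E
```

```text
time: 85.0
tcp_pos: [552.0, -103.5, 148.0]
eef_rot: [1.0, -0.002, -0.006, 0.014]
wrist_force: [0.9, -0.7, 0.8]
grip_width: -0.001
tcp [ 552.  -103.5  148. ] jaw yaw -90.2 tilt [-0.013 -0.028] F [ 0.9 -0.7  0.8] grip -0.001 t 85.0
 present axes dx,dy,dz cm: [ 0.27 -0.71  5.58]
 spin total 0.005 then dx,dy,dz: [ 0.27 -0.71  5.58] j7 now -1.24
```

```bash
python3 -m creep '[{"dx":0.1,"dy":-0.1,"dz":1.3,"spin":0},{"dx":0.1,"dy":0,"dz":1.6,"spin":0},{"dx":0,"dy":0,"dz":1.6,"spin":0},{"dx":0,"dy":0,"dz":0.6,"spin":0},{"dx":0,"dy":0,"dz":0,"spin":0}]' 0
python3 - <<'E'
from h import *
plan(554,-84,94,-90.5)
im,W,c=cloud("wrist"); save("w37",im)
E
```

```text
time: 85.62
tcp_pos: [554.3, -103.4, 94.7]
eef_rot: [1.0, -0.002, -0.005, 0.014]
wrist_force: [-0.5, -0.5, 0.6]
grip_width: -0.002
tcp [ 554.3 -103.4   94.7] jaw yaw -90.2 tilt [-0.011 -0.027] F [-0.5 -0.5  0.6] grip -0.002 t 85.62
 present axes dx,dy,dz cm: [-0.04 -1.94  0.02]
 spin total 0.006 then dx,dy,dz: [-0.05 -1.94  0.02] j7 now -1.2
```

View pics/w37.png

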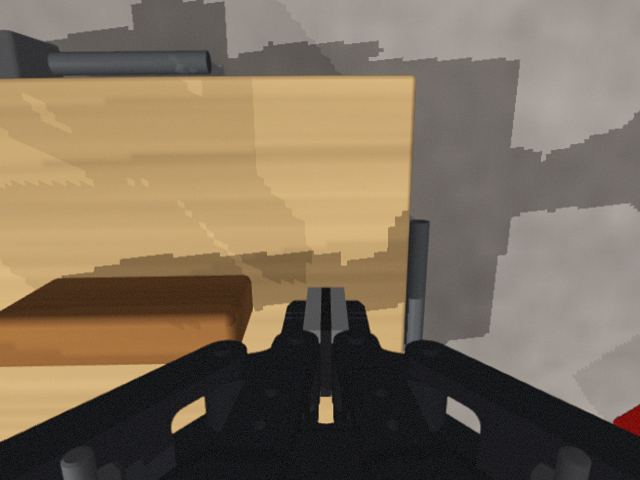

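```bash
python3 -m creep '[{"dx":0,"dy":-0.7,"dz":0,"spin":0},{"dx":0,"dy":-0.5,"dz":0,"spin":0}]' 0
python3 -m creep '[{"dx":0,"dy":-0.3,"dz":-0.1,"spin":0}]' 0
python3 -m creep '[{"dx":0,"dy":-0.3,"dz":-0.1,"spin":0}]' 0
```

```text
time: 85.92
tcp_pos: [555.1, -91.2, 95.4]
eef_rot: [1.0, -0.002, -0.004, 0.014]
wrist_force: [-0.1, 0.8, -0.2]
grip_width: 0.001
time: 86.05
tcp_pos: [555.2, -87.7, 96.6]
eef_rot: [1.0, -0.002, -0.004, 0.014]
wrist_force: [-1.1, -2.5, -1.7]
grip_width: -0.0
time: 86.18
tcp_pos: [555.0, -85.2, 97.6]
eef_rot: [1.0, -0.002, -0.004, 0.014]
wrist_force: [-1.0, -2.6, -1.6]
grip_width: -0.002
```

```bash
python3 -m creep '[{"dx":0,"dy":0.8,"dz":0,"spin":0},{"dx":0,"dy":0.7,"dz":-2,"spin":0},{"dx":-2,"dy":0,"dz":-4,"spin":0},{"dx":-2.5,"dy":-1.5,"dz":-4,"spin":0},{"dx":-2,"dy":-3,"dz":-4,"spin":0},{"dx":0,"dy":-2,"dz":-3,"spin":0},{"dx":0,"dy":0,"dz":0,"spin":0},{"dx":0,"dy":0,"dz":0,"spin":0}]' 0
python3 - <<'E'
from h import *
plan(545,-90,150,-90.5)
im,W,c=cloud("wrist"); save("w38",im); np.save("w38.npy",W)
X,Y,Z=W[...,0],W[...,1],W[...,2]
k=(abs(Z-120)<4)&(abs(X-552)<40)&(abs(Y+31)<70); print("handle",cork_fit(W[k]),np.median(W[k][:,2]))
k=(abs(Z-80)<4)&(abs(X-552)<75)&(abs(Y+33)<95)
q=W[k]; A=np.c_[q[:,0]-552,q[:,1]+33,np.ones(len(q))]; print("plate",np.linalg.lstsq(A,q[:,2],rcond=None)[0])
im,W,c=cloud("scene"); save("sc38",im); save("sc38z",cv2.resize(im[180:330,210:400],None,fx=4,fy=4))
X,Y,Z=W[...,0],W[...,1],W[...,2]
# far flap: points facing +x below hinge
k=(X>625)&(X<690)&(abs(Y+33)<20)&(Z>15)&(Z<90); q=W[k]
for z0 in range(20,90,6):
    s=q[(q[:,2]>=z0)&(q[:,2]<z0+6)]
    if len(s): print("far",z0,len(s),np.round(np.median(s[:,0]),1),np.round(s[:,0].max(),1))
im,W,c=cloud("side"); save("s38",im); save("s38z",cv2.resize(im[170:330,200:440],None,fx=3,fy=3))
X,Y,Z=W[...,0],W[...,1],W[...,2]
for nm,k,ax in (("near",(X>420)&(X<485)&(abs(Y+33)<20),0),("left",(Y>60)&(Y<130)&(abs(X-554)<20),1)):
    q=W[k&(Z>15)&(Z<90)]
    for z0 in range(20,90,6):
        s=q[(q[:,2]>=z0)&(q[:,2]<z0+6)]
        if len(s): print(nm,z0,len(s),np.round(np.median(s[:,ax]),1),np.round([s[:,ax].min(),s[:,ax].max()],1))
print([ (r["p"],r["xy"]) for r in search_frame("switch_lever","scene")][:2])
E
```

```text
time: 87.18
tcp_pos: [490.2, -31.7, 272.2]
eef_rot: [1.0, -0.004, -0.003, 0.013]
wrist_force: [-0.5, 0.0, 0.3]
grip_width: 0.001
tcp [490.2 -31.7 272.2] jaw yaw -90.5 tilt [-0.007 -0.026] F [-0.5  0.   0.3] grip 0.001 t 87.17
 present axes dx,dy,dz cm: [ 5.61  5.47 12.33]
 spin total 0.0 then dx,dy,dz: [ 5.61  5.47 12.33] j7 now -1.53
handle (array([553.9, -30.9]), 79.8, 18.0, -90.0) 120.69416696150412
plate [-1.09909004e-03 -5.65548708e-04  8.08642836e+01]
far 26 1 645.2 645.2
far 32 33 648.8 651.5
far 38 39 647.9 653.4
far 44 36 647.7 652.3
far 50 43 647.6 653.4
far 56 33 647.3 652.2
far 62 40 647.4 650.6
far 68 38 648.6 651.2
far 74 133 639.8 652.7
far 80 25 634.0 650.8
near 20 10 472.1 [469.9 473.8]
near 32 6 463.2 [462.3 464.2]
near 38 21 462.5 [461.  465.6]
near 44 21 463.8 [461.8 466.3]
near 50 21 464.1 [461.2 465.3]
near 56 15 464.2 [462.  465.9]
near 62 24 464.1 [461.9 466.7]
near 68 16 463.6 [463.  464.6]
near 74 62 470.7 [462.5 484.9]
near 80 53 475.8 [461.7 484.5]
left 20 5 68.5 [66.3 70.3]
left 26 3 69.0 [68.5 70.2]
left 32 8 81.6 [79.9 82.7]
left 38 27 81.9 [76.7 83.6]
left 44 28 80.8 [68.3 82.9]
left 50 28 80.7 [68.2 83. ]
left 56 24 80.4 [69.1 82.6]
left 62 26 80.6 [78.5 82.3]
left 68 18 81.0 [78.7 82.3]
left 74 71 75.4 [60.1 83.1]
left 80 56 69.3 [60.2 83.3]
[]
```

View pics/s38z.png

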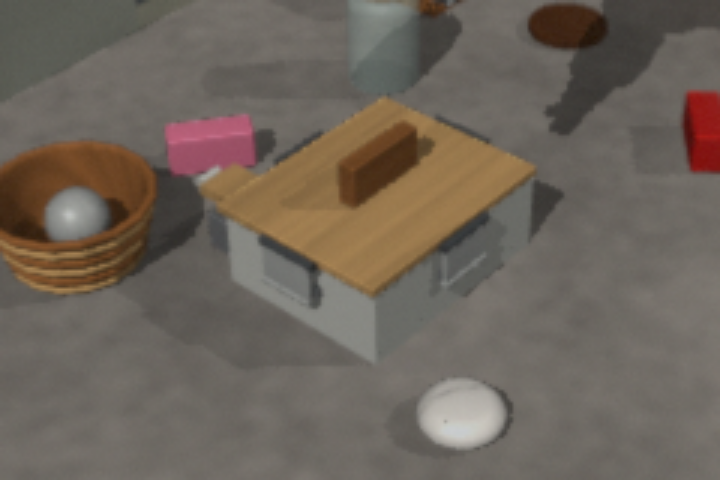

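View pics/sc38.png

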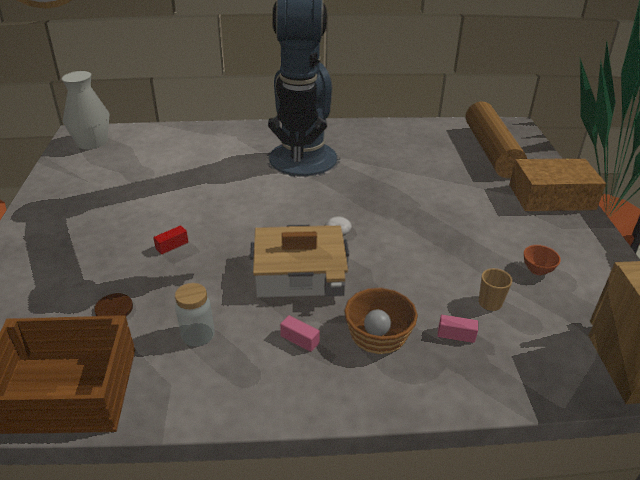

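View pics/sc38z.png

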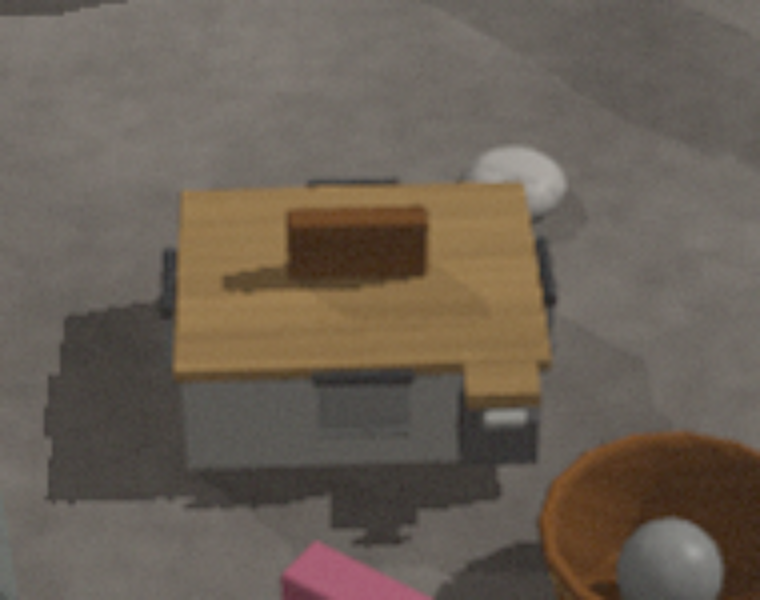

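Run:
```python
from h import *
im,W,c=cloud("wrist")
save("w39z",cv2.resize(im[0:260,150:500],None,fx=2.2,fy=2.2))
X,Y,Z=W[...,0],W[...,1],W[...,2]
k=(abs(X-554)<24)&(Y<-128)&(Y>-175)&(Z>25)&(Z<90); q=W[k]; print("right pts below/outside",len(q), np.percentile(q,[1,50,99],axis=0).round(1).tolist())
print("outside y<-147:",(q[:,1]<-147).sum())
im,W,c=cloud("scene"); X,Y,Z=W[...,0],W[...,1],W[...,2]
k=(X>667)&(X<700)&(abs(Y-44)<14)&(Z>40)&(Z<100); q=W[k]; print("roller",len(q),np.percentile(q,[5,50,95],axis=0).round(1).tolist())
```

```text
right pts below/outside 1134 [[530.7, -143.7, 76.3], [554.5, -136.7, 80.0], [577.3, -128.2, 82.4]]
outside y<-147: 0
roller 86 [[667.4, 33.3, 68.2], [676.2, 44.3, 73.1], [684.7, 55.0, 80.1]]
```

View pics/w39z.png

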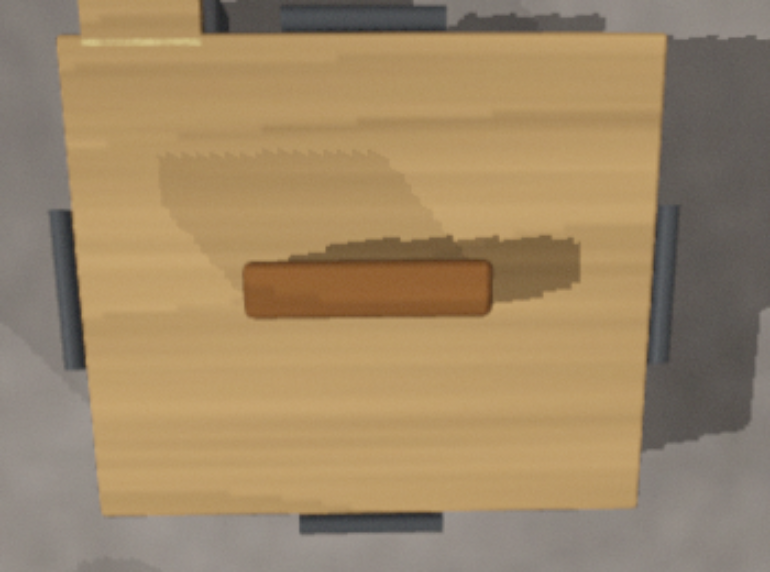

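The roller sits at z≈73, which puts the lever at about 0.37, and three flaps measure vertical. I'll take one look from the right side at the fourth.

```bash
python3 -m creep '[{"dx":0,"dy":2,"dz":0,"spin":0},{"dx":0,"dy":4,"dz":0,"spin":0},{"dx":0,"dy":5,"dz":0,"spin":0},{"dx":0,"dy":5,"dz":0,"spin":0},{"dx":0,"dy":4,"dz":1,"spin":0},{"dx":0,"dy":2,"dz":1,"spin":0},{"dx":0,"dy":0,"dz":0,"spin":0},{"dx":0,"dy":0,"dz":0,"spin":0}]' 0
python3 - <<'E'
from h import *
plan(0,0,0)
im,W,c=cloud("wrist"); save("w40",im)
X,Y,Z=W[...,0],W[...,1],W[...,2]
q=W[(abs(X-554)<20)&(Y<-120)&(Y>-190)&(Z>15)&(Z<90)]
for z0 in range(14,90,6):
    s=q[(q[:,2]>=z0)&(q[:,2]<z0+6)]
    if len(s): print("right",z0,len(s),np.round(np.percentile(s[:,1],[2,50,98]),1))
E
```

```text
time: 88.48
tcp_pos: [488.0, -258.4, 254.2]
eef_rot: [1.0, -0.004, -0.007, 0.014]
wrist_force: [-0.2, 0.4, -0.4]
grip_width: -0.004
tcp [ 488.  -258.4  254.2] jaw yaw -90.4 tilt [-0.014 -0.028] F [-0.2  0.4 -0.4] grip -0.004 t 88.47
 present axes dx,dy,dz cm: [-48.65 -26.17  25.36]
right 32 22 [-143.9 -143.6 -143. ]
right 38 195 [-144.1 -142.9 -141.9]
right 44 111 [-142.8 -142.3 -141.9]
right 50 127 [-143.  -142.4 -141.8]
right 56 129 [-143.3 -142.4 -141.8]
right 62 132 [-143.6 -142.4 -141.7]
right 68 80 [-143.5 -142.5 -134.4]
right 74 861 [-144.4 -138.4 -121.8]
right 80 1074 [-141.9 -128.2 -120.3]
```

View pics/w40.png

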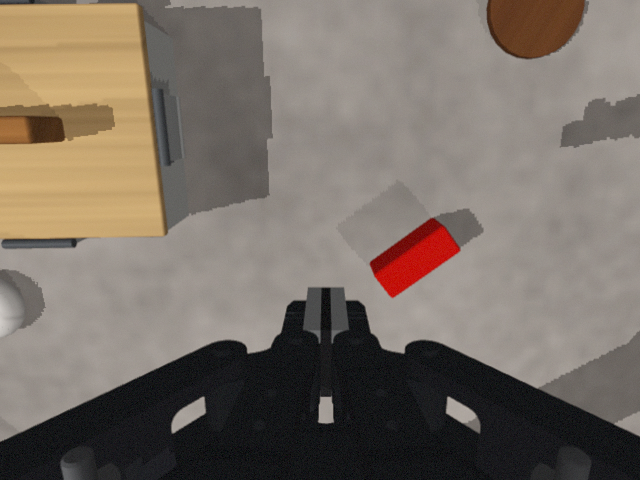

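The right flap is vertical too: its face stays at y≈-142.4 from z=44 to 68. The bystanders haven't moved and the robot touches nothing, so I'm handing in.

Run:
```python
from h import *
print(close_job())
```

```text
the job is handed in; nothing more can be done
None
```

The job is done and handed in at about 88 s of the 210 s allowed. I put the two cork blocks on the ledge flat in the box, seated the lid, and flipped all four side clips down. Only two corks were there. The pink and red look-alikes were left alone, and the other things look unmoved in the last pictures.

Last checks:
- **Lid:** the plate is level (slope about 0.001) with its top about 81 mm high, against 80 nominal. Its centre is about 2 mm from the box centre.
- **Switch:** the lever's roller sits at about 73 mm, which I work out as a lever angle of about 0.37. I estimated this from the depth image because the network did not find the lever.
- **Clips:** all four flaps measure vertical along the box sides.

Two things went less cleanly. Pressing the clips slid the lid to one end of its play (about 5 mm), so I nudged it back by the handle. That nudge jammed briefly at about 9 N before the lid slid. The highest force I saw was about 14 N, while pressing the right clip.

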